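# Count steel balls into order tins at a parts-fair stall

## Robot

A 6-joint arm with a two-finger parallel gripper is mounted at the origin on the work surface. World frame = base frame: x ahead of the robot, y to its left, z up, the work surface at z = 0. Lengths are in m, angles in rad, forces in N, time in s.
With the tool pointing down it reaches from about 0.35 to 0.975 m from the base axis. Payload 4.9 kg.
Tool frame: the origin (TCP) lies between the finger pads; the fingertips stand 22 mm ahead of it and the grasp point (between the pads) lies 3 mm ahead of it; z points along the fingers, y is the line along which they close (so a half turn about z gives the same grasp; the last joint's range is limited). The gripper opens to 85 mm and grips with 20 to 120 N. Pads are 22 mm wide; open, the fingers measure 114 mm over their backs; the gripper's body (76 mm by 85 mm) begins 54 mm behind the grasp point. The pads swing forward as they close: fully open they stand 13 mm farther back than shut.
Start: joints at [1.066, 0.053, 1.613, -0, 1.476, -0.119], TCP at [0.235, 0.579, 0.253] pointing down, gripper open.
Joint ranges: [-3.01, 3.01], [-1.01, 2.22], [0.06, 2.58], [-1.02, 4.17], [0.09, 2.62], [-3.14, 3.14]. Speed limits (rad/s): [2.57, 2.57, 3.14, 3.14, 3.14, 3.14].

## Interface

Orientations are given as a unit quaternion [w, x, y, z].
In Python, from plant import state, grab_frame, get_calibration, job_done, recognise, regions_of gives the robot as it stands.
- The arm moves only by the tool apply_moves, never from a script. Its argument "targets" is a list of rows, each an object with "translation": the shift along the tool's x, y, z normalised to -1 to 1, where 1 is 100 mm, a list of three; "twist": the turn about the tool's z normalised to -1 to 1, where 1 is 0.1 rad; "hand": the opening, from 0 (shut) to 1 (fully open). A call has 1 to 8 rows; each row shifts and turns the commanded pose from where the row before left it, along the tool's axes as they then stand; what a row does not reach is not made up. A row lasts 1/10 s, in which the tool goes at most 50 mm and 8.59 degrees, less where a joint would pass 70% of its speed; a pose out of reach is approached as far as the arm can. A call with a number of a shift or a turn outside -1 to 1 is refused whole. A call with a gripper value outside its range is refused whole. The fingers move at their own pace and stop on an object; the grip force is fixed at half the most. Time passes only in rows, so rows that do not move let the fingers close. It gives the time, the measured TCP pose, the force, the opening and the grip force at its end, in the units of the state.
- state(): the state, without advancing time (a new reading comes with each control period).
- grab_frame(name): name is "side" or "top"; returns the picture (420x560x3 uint8, red, green, blue); there is no depth.
- get_calibration(name): a dict with "camera_matrix" (3x3 intrinsics, pixels), "pose" (4x4, takes a point from camera to world coordinates). Camera axes: x right, y up, looking along -z (the intrinsics and any distortion apply to the point x, -y, -z); pixel columns grow to the right and rows downward; lengths in m; the calibration is good to about 2 mm. A picture is of the moment at which its call begins. get_calibration takes no time and is no camera call.
- job_done(): hands the job in; it is judged then, once.
Trained networks look in the newest picture that a camera, given by its name, has taken for a name from the list of things; names that differ only in an ending like _2 or _b are one class to them, and where a whole thing is asked for, a point or a joint stands for the part that bears it (a point fixed in the world has none). Each returns a list of dicts, best first, with "score" (0 to 1); they miss things now and then, are a little off and sometimes report something else, mostly with a low value. They report only what shows in the picture. A call takes as long as a camera call. They do not tell look-alikes from the thing itself.
- recognise(camera, query): "point" ([x, y, z] in m, in world coordinates, good to about 4 mm: the middle of the surface that is visible of it).
- regions_of(camera, query): "pixels" (420x560 bool, what is visible of it).
The state is a dict: "time": time; "joint_pos": joint angles; "joint_vel": joint speeds; "joint_efforts": joint torques, N m; "tool_pos": TCP position; "tool_rot": TCP orientation; "contact_force": force on the tool from outside, world axes, zero at the start; "ft_torque": the same for the moment, N m; "gripper_width": opening from 0.0 (shut) to 1.0 (fully open); "grasp_force": force on a finger pad.
Only numpy, scipy, OpenCV 4.12 (cv2) and the standard library are available. Lean on these libraries where they do the work, as an engineer would, in place of code of your own. Each camera call takes 0.05 s, during which the arm holds its last target. There are 200 camera calls.

## Task

Make up the orders on the stall: lift the scoop and tip it gradually over each open tin on the counter, stopping when exactly two steel balls have dropped in. Stand the scoop, with the balls that are left over still in it, upright on its rubber mat again, and slide every filled tin, upright, right in beneath the low glass shelf so that it no longer sticks out in front. Leave the mug, the green can and the carton where they are.

Things in the scene. Friction and masses are not known exactly. Their poses are not given: they have to be found in the camera images.
- scoop_center (a point): narrow aluminium pouring scoop, 200 mm long (x), 35 mm wide over two flat upright side plates, 64 mm high, 0.2-0.33 kg empty, flat underside. Open on top; +x end closed, -x end is the pouring lip. Point at mid-width, 96 mm from the lip end, 32 mm above the underside; z up. Grip it across the plates from above near the point
- scoop_lip (a point): middle of the scoop's lip, 96 mm to -x of scoop_center and 5 mm above it. The channel (29 mm wide, balls in single file) has a round floor, radius 163 mm, lowest under scoop_center, 6 mm above the underside. Tilted lip end down, it lets the first ball over the lip at roughly 11 degrees, each next one 4 to 5 degrees later; they drop close in front of the lip
- mat: fixed black rubber mat 250 x 100 mm, 4 mm thick, the scoop's place; origin at the centre of its underside, x along its length (the scoop starts parallel to it, lip to -x)
- shelf: fixed low shelf: glass board 130 mm deep (x), 460 mm wide (y), 8 mm thick, underside 80 mm above the counter, on wooden end boards 432 mm apart; open in front (-x, towards the robot), 22 mm high stop rail at the back with its face at x = +53 mm. Origin on the counter under the glass centre; front edge at x = -65 mm. Tins go anywhere along y
- ball1_center (a point): plain steel ball, 26 mm in diameter, 72 g (0.7 N), one of seven alike, greased and slippery; point at its centre
- ball2_center (a point): plain steel ball, 26 mm in diameter, 72 g (0.7 N), one of seven alike, greased and slippery; point at its centre
- ball3_center (a point): plain steel ball, 26 mm in diameter, 72 g (0.7 N), one of seven alike, greased and slippery; point at its centre
- ball4_center (a point): plain steel ball, 26 mm in diameter, 72 g (0.7 N), one of seven alike, greased and slippery; point at its centre
- ball5_center (a point): plain steel ball, 26 mm in diameter, 72 g (0.7 N), one of seven alike, greased and slippery; point at its centre
- ball6_center (a point): plain steel ball, 26 mm in diameter, 72 g (0.7 N), one of seven alike, greased and slippery; point at its centre
- ball7_center (a point): plain steel ball, 26 mm in diameter, 72 g (0.7 N), one of seven alike, greased and slippery; point at its centre
- tinA_center (a point): open-topped plain round tin, 66 mm across outside, 60 mm high, wall and bottom 3 mm (60 mm inside), 0.13 kg; two or three such tins stand on the counter in front of the shelf (one may be absent); the point is at its centre, 30 mm above its underside, z up its axis
- tinB_center (a point): open-topped plain round tin, 66 mm across outside, 60 mm high, wall and bottom 3 mm (60 mm inside), 0.13 kg; two or three such tins stand on the counter in front of the shelf (one may be absent); the point is at its centre, 30 mm above its underside, z up its axis
- tinC_center (a point): open-topped plain round tin, 66 mm across outside, 60 mm high, wall and bottom 3 mm (60 mm inside), 0.13 kg; two or three such tins stand on the counter in front of the shelf (one may be absent); the point is at its centre, 30 mm above its underside, z up its axis
- table: the wooden counter, origin on its top, at height 0
- mug: bystander: white mug, 80 mm across, 90 mm high, origin under its centre
- oilcan: bystander: closed green can, 90 mm across, 140 mm high, origin under its centre
- carton: bystander: closed cardboard carton 100 x 80 x 50 mm, origin under its centre
Not all that is in view belongs to the job. What is shaped like the part that bears tinA_center but pink, purple or red is not meant.

How it is judged:
On the way, in this order (a step that is already met when the one before it is completed fails the run):
1. the scoop is lifted off its mat and tipped (height (world z) of scoop_center above 0.07 m and angle between scoop_center's own z axis and vertical above 0.12 rad), for 0.2 s.
2. each tin that is present weighs on the counter as much as with exactly two balls in it (contact force between tinA and table between 2.35 and 3.05 N and contact force between tinB and table between 2.35 and 3.05 N and contact force between tinC and table between 2.35 and 3.05 N), for 0.3 s.
At the end, for the whole second after the job is handed in: every tin holds exactly two balls and stands upright under the glass, its centre at least 20 mm behind the front edge; all other balls are in the scoop; the scoop stands level (0.08 rad) on its mat, within 60 mm along and 45 mm across of the mat's centre; all at rest (all of step 2 and x of tinA_center in the frame of shelf between -0.045 and 0.05 m and y of tinA_center in the frame of shelf between -0.2 and 0.2 m and angle between each of tinA_center, tinB_center, tinC_center's own z axis and vertical below 0.15 rad and height (world z) of tinA_center between 0.02 and 0.045 m and x of tinB_center in the frame of shelf between -0.045 and 0.05 m and y of tinB_center in the frame of shelf between -0.2 and 0.2 m and height (world z) of tinB_center between 0.02 and 0.045 m and x of tinC_center in the frame of shelf between -0.045 and 0.05 m and y of tinC_center in the frame of shelf between -0.2 and 0.2 m and height (world z) of tinC_center between 0.02 and 0.045 m and x of scoop_center in the frame of mat between -0.06 and 0.06 m and y of scoop_center in the frame of mat between -0.045 and 0.045 m and angle between scoop_center's own z axis and vertical below 0.08 rad and height (world z) of scoop_center below 0.045 m and ((distance between ball1_center and scoop_center below 0.11 m and y of ball1_center in the frame of scoop_center between -0.016 and 0.016 m) or distance between ball1_center and tinA_center below 0.035 m or distance between ball1_center and tinB_center below 0.035 m or distance between ball1_center and tinC_center below 0.035 m) and ((distance between ball2_center and scoop_center below 0.11 m and y of ball2_center in the frame of scoop_center between -0.016 and 0.016 m) or distance between ball2_center and tinA_center below 0.035 m or distance between ball2_center and tinB_center below 0.035 m or distance between ball2_center and tinC_center below 0.035 m) and ((distance between ball3_center and scoop_center below 0.11 m and y of ball3_center in the frame of scoop_center between -0.016 and 0.016 m) or distance between ball3_center and tinA_center below 0.035 m or distance between ball3_center and tinB_center below 0.035 m or distance between ball3_center and tinC_center below 0.035 m) and ((distance between ball4_center and scoop_center below 0.11 m and y of ball4_center in the frame of scoop_center between -0.016 and 0.016 m) or distance between ball4_center and tinA_center below 0.035 m or distance between ball4_center and tinB_center below 0.035 m or distance between ball4_center and tinC_center below 0.035 m) and ((distance between ball5_center and scoop_center below 0.11 m and y of ball5_center in the frame of scoop_center between -0.016 and 0.016 m) or distance between ball5_center and tinA_center below 0.035 m or distance between ball5_center and tinB_center below 0.035 m or distance between ball5_center and tinC_center below 0.035 m) and ((distance between ball6_center and scoop_center below 0.11 m and y of ball6_center in the frame of scoop_center between -0.016 and 0.016 m) or distance between ball6_center and tinA_center below 0.035 m or distance between ball6_center and tinB_center below 0.035 m or distance between ball6_center and tinC_center below 0.035 m) and ((distance between ball7_center and scoop_center below 0.11 m and y of ball7_center in the frame of scoop_center between -0.016 and 0.016 m) or distance between ball7_center and tinA_center below 0.035 m or distance between ball7_center and tinB_center below 0.035 m or distance between ball7_center and tinC_center below 0.035 m) and linear speed of each of scoop, tinA, tinB, tinC below 0.02 m/s); the robot touches nothing.
It fails at once if a bystander (mug, oil can or carton) is shifted more than 30 mm or tipped over (distance of any of mug, oilcan, carton from where it was at the start of the episode above 0.03 m or angle between any of mug, oilcan, carton's own z axis and vertical above 0.4 rad).
Of tinA, tinB, tinC only 2 to 3 are there at a start; the rules pass over those that are not, and their reading is None.
At some moment in a run one of tinA, tinB, tinC may be knocked a few centimetres aside while the robot is not near it.
It also fails if it takes over 210 s, if anything falls off the work surface, if the arm or the gripper's body presses on something with over 40 N, if the wrist force passes 120 N, or if a joint passes its speed limit or range.

## Working session

There is one attempt and no reset: what is moved stays moved. The work goes in short steps, Python scripts to look and compute and a tool call to move; the robot and the scene stay as the last step left them, time stands still between calls to the robot, and variables do not carry over. Pictures are saved under pics/ and viewed, at most 14 in all, crops included, and the job is handed in when it is done.

Besides the shell and the picture viewer there is one more tool, called as name(argument=value, ...) on one line, values as JSON. apply_moves: Moves the arm, as the interface text tells. Its arguments: {"type":"object","properties":{"targets":{"type":"array"}},"required":["targets"]}

```bash
ls; mkdir -p pics; cat > h.py <<'E'
import numpy as np, cv2
from plant import *
from scipy.spatial.transform import Rotation as R
def save(n,name):
    f=grab_frame(n); cv2.imwrite(f'pics/{name}.png',f[:,:,::-1]); return f
def ray(cam,uv,z):
    c=get_calibration(cam); K=np.array(c['camera_matrix']);P=np.array(c['pose'])
    d=np.linalg.inv(K)@[uv[0],uv[1],1]; d=P[:3,:3]@(d*[1,-1,-1]); o=P[:3,3]
    return o+d*(z-o[2])/d[2]
def proj(cam,p):
    c=get_calibration(cam); K=np.array(c['camera_matrix']);P=np.array(c['pose'])
    q=P[:3,:3].T@(np.array(p)-P[:3,3]); q=q*[1,-1,-1]; u=K@q; return u[:2]/u[2]
E
python3 - <<'E'
from h import *
a=save('top','t0');b=save('side','s0')
cv2.imwrite('pics/both0.png',np.vstack([a,b])[:,:,::-1])
s=state(); print({k:np.round(v,3).tolist() for k,v in s.items()})
for c in('top','side'):
    k=get_calibration(c);print(c,np.round(k['camera_matrix'],0).tolist(),np.round(k['pose'],3).tolist(), [x for x in k])
    for q in('tinA_center','scoop_center','scoop_lip','mat','shelf','ball1_center','mug','oilcan','carton'):
        print(q,[(np.round(d['point'],3).tolist(),round(d['score'],2),np.round(proj(c,d['point'])).tolist()) for d in recognise(c,q)])
E
```

```text
pics
{'time': 0.1, 'joint_pos': [1.066, 0.053, 1.614, 0.0, 1.476, -0.119], 'joint_vel': [-0.0, -0.001, -0.003, 0.001, -0.001, 0.001], 'joint_efforts': [0.001, -39.49, -37.136, -0.0, 0.004, 0.0], 'tool_pos': [0.235, 0.579, 0.252], 'tool_rot': [-0.0, 0.192, 0.981, -0.001], 'contact_force': [0.11, 0.282, 0.537], 'ft_torque': [-0.029, 0.025, -0.023], 'grasp_force': 0.0, 'gripper_width': 0.997}
top [[466.0, 0.0, 268.0], [0.0, 466.0, 201.0], [0.0, 0.0, 1.0]] [[0.008, 0.994, -0.106, 0.393], [-1.0, 0.008, -0.002, -0.006], [-0.001, 0.106, 0.994, 1.139], [0.0, 0.0, 0.0, 1.0]] ['camera_matrix', 'pose']
tinA_center [([0.339, -0.054, -0.002], 0.9, [288.0, 273.0]), ([0.325, -0.19, 0.003], 0.84, [345.0, 280.0]), ([0.448, 0.108, 0.003], 0.57, [222.0, 228.0]), ([0.512, -0.13, 0.004], 0.56, [319.0, 202.0])]
scoop_center [([0.456, -0.364, 0.046], 0.71, [421.0, 225.0])]
scoop_lip [([0.46, -0.36, 0.049], 0.72, [420.0, 223.0]), ([0.457, 0.355, 0.04], 0.29, [116.0, 222.0])]
mat [([0.461, -0.335, 0.002], 0.9, [404.0, 224.0])]
shelf [([0.635, 0.005, 0.087], 0.57, [264.0, 145.0]), ([0.512, -0.136, 0.004], 0.4
[... 403 characters left out ...]
]
tinA_center [([0.45, 0.102, 0.034], 0.92, [234.0, 216.0]), ([0.34, -0.054, 0.037], 0.81, [238.0, 277.0]), ([0.504, -0.126, 0.035], 0.78, [310.0, 259.0]), ([0.446, 0.329, 0.058], 0.32, [184.0, 166.0])]
scoop_center [([0.463, -0.366, 0.044], 0.97, [379.0, 341.0])]
scoop_lip [([0.46, -0.364, 0.048], 0.91, [378.0, 340.0])]
mat [([0.432, -0.361, 0.002], 0.57, [364.0, 357.0])]
shelf [([0.631, -0.044, 0.09], 0.81, [325.0, 199.0]), ([0.461, -0.363, 0.045], 0.61, [378.0, 340.0])]
ball1_center [([0.38, -0.381, 0.052], 0.68, [359.0, 373.0])]
mug [([0.448, 0.325, 0.06], 0.68, [185.0, 166.0])]
oilcan [([0.577, 0.329, 0.097], 0.94, [220.0, 137.0])]
carton [([0.705, -0.365, 0.046], 0.94, [445.0, 274.0])]
```

```bash
python3 - <<'E'
import cv2
a=cv2.imread('pics/t0.png')[100:320,60:500];cv2.imwrite('pics/t0c.png',cv2.resize(a,(800,400)))
b=cv2.imread('pics/s0.png')[:,120:500];cv2.imwrite('pics/s0c.png',cv2.resize(b,(543,600)))
E
```

```text
(no output)
```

View pics/t0c.png

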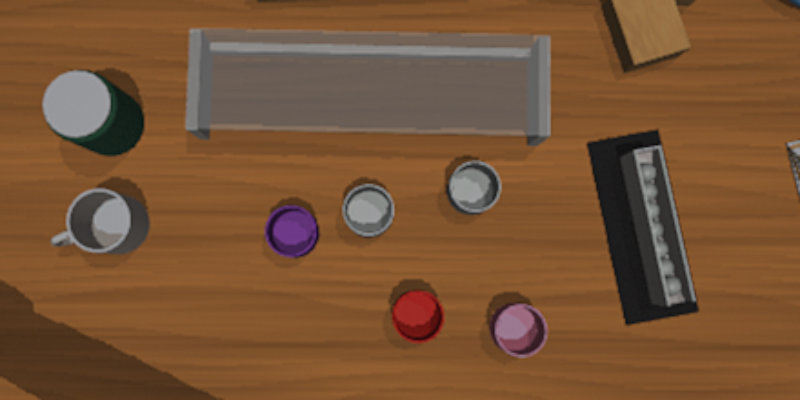

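View pics/s0c.png

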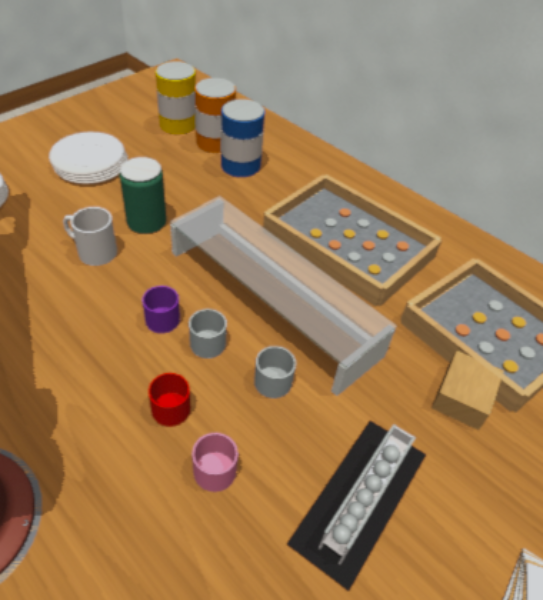

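Two plain grey tins (top crop ≈(368,209) and (474,187)) fit the description. The purple, red and pink ones are look-alikes. The scoop lies on the black mat at ≈(660,225). My moves can't tip the tool directly, so I'll first see in free space what the arm does at its limits.

apply_moves(targets=[{"translation":[0,0,-0.5],"twist":0,"hand":1},{"translation":[0,0,-0.5],"twist":0,"hand":1},{"translation":[0,0,-0.5],"twist":0,"hand":1},{"translation":[0,0,-0.5],"twist":0,"hand":1},{"translation":[0,0,-0.5],"twist":0,"hand":1},{"translation":[0,0,-0.5],"twist":0,"hand":1},{"translation":[0,0,-0.5],"twist":0,"hand":1},{"translation":[0,0,-0.5],"twist":0,"hand":1}])

```text
time: 1.8
tool_pos: [0.2349, 0.5786, 0.6556]
tool_rot: [0.0, 0.192, 0.981, 0.0]
contact_force: [-0.8, 0.3, 0.3]
gripper_width: 1.001
grasp_force: 0.0
```

```bash
python3 - <<'E'
from h import *
s=state(); print({k:np.round(v,3).tolist() for k,v in s.items()})
a=cv2.imread('pics/t0.png')[165:290,370:460];a=cv2.resize(a,None,fx=4.4,fy=4.4,interpolation=2)
b=cv2.imread('pics/s0.png')[285:415,310:430];b=cv2.resize(b,(400,550),interpolation=2)
cv2.imwrite('pics/sc.png',np.hstack([a[:550],b]))
E
```

```text
{'time': 1.8, 'joint_pos': [1.066, 0.133, 0.861, 0.0, 2.147, -0.119], 'joint_vel': [-0.002, 0.495, -1.405, 0.001, 0.908, 0.001], 'joint_efforts': [0.297, -44.15, -30.508, 0.001, -0.559, 0.0], 'tool_pos': [0.235, 0.579, 0.656], 'tool_rot': [0.0, 0.192, 0.981, 0.0], 'contact_force': [-0.821, 0.302, 0.256], 'ft_torque': [-0.004, -0.013, 0.044], 'grasp_force': 0.0, 'gripper_width': 1.001}
```

View pics/sc.png

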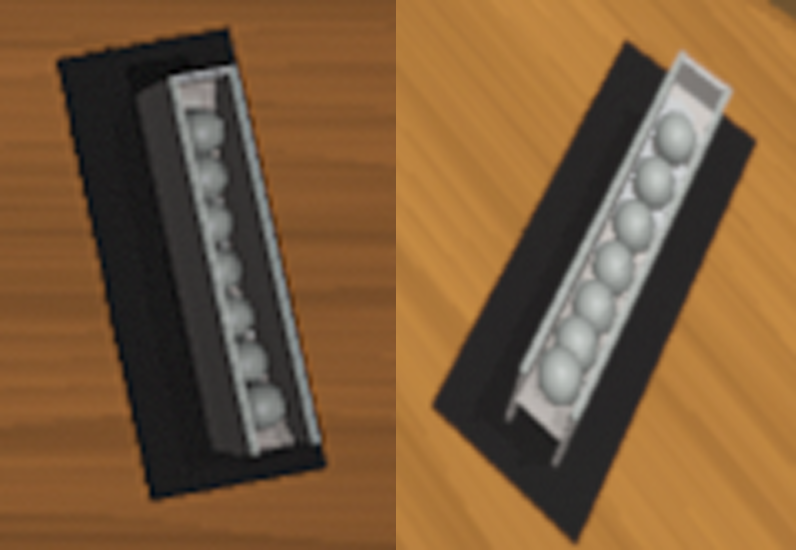

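The closed end of the scoop is at the far side (left panel top, ≈(205,80)). The lip is towards the robot (≈(285,440)), and it holds 7 balls. I'll keep going up to the limit.

apply_moves(targets=[{"translation":[0,0,-0.5],"twist":0,"hand":1},{"translation":[0,0,-0.5],"twist":0,"hand":1},{"translation":[0,0,-0.5],"twist":0,"hand":1},{"translation":[0,0,-0.5],"twist":0,"hand":1},{"translation":[0,0,-0.5],"twist":0,"hand":1},{"translation":[0,0,-0.5],"twist":0,"hand":1},{"translation":[0,0,0],"twist":0,"hand":1},{"translation":[0,0,0],"twist":0,"hand":1}])

```text
time: 2.6
tool_pos: [0.2116, 0.5213, 0.862]
tool_rot: [0.003, 0.192, 0.981, 0.017]
contact_force: [-0.1, -0.2, -0.2]
gripper_width: 0.999
grasp_force: 0.0
```

```bash
python3 - <<'E'
from h import *
s=state(); print({k:np.round(v,3).tolist() for k,v in s.items() if k in('joint_pos','tool_pos','tool_rot','joint_vel')})
E
```

```text
{'joint_pos': [1.05, 0.432, 0.055, 0.012, 2.62, -0.125], 'joint_vel': [0.0, 0.039, -0.001, 0.0, 0.001, 0.0], 'tool_pos': [0.212, 0.521, 0.862], 'tool_rot': [0.003, 0.192, 0.981, 0.017]}
```

apply_moves(targets=[{"translation":[0,0,0.5],"twist":0,"hand":1},{"translation":[0,0,0.5],"twist":0,"hand":1},{"translation":[0,0,0.5],"twist":0,"hand":1},{"translation":[0,0,0],"twist":0,"hand":1},{"translation":[0,0,0],"twist":0,"hand":1}])

```text
time: 3.1
tool_pos: [0.2166, 0.5313, 0.7475]
tool_rot: [0.001, 0.192, 0.981, 0.013]
contact_force: [0.1, -1.1, 1.9]
gripper_width: 1.001
grasp_force: 0.0
```

```bash
python3 - <<'E'
from h import *
s=state(); print({k:np.round(v,3).tolist() for k,v in s.items() if k in('joint_pos','tool_pos','tool_rot','joint_vel')})
E
```

```text
{'joint_pos': [1.051, 0.115, 0.71, 0.008, 2.291, -0.128], 'joint_vel': [-0.002, -0.017, -0.265, 0.0, 0.02, -0.001], 'tool_pos': [0.217, 0.531, 0.748], 'tool_rot': [0.001, 0.192, 0.981, 0.013]}
```

Good: the controller tilts the tool at a joint limit, and the tilt stays in the commanded pose. With the tool leaning by θ, I can grip the level scoop. Twisting about the leaning axis then tips it gradually, lip drop ∝ sinθcosθ(1−cosφ). For that the lip must point the way the tool leans (outward), so I first turn the scoop half round. Now to measure.

```bash
cat >> h.py <<'E'
def rect(cam,q,z,i=0):
    m=regions_of(cam,q)
    if not m: return None
    m=m[i]['pixels']; v,u=np.nonzero(m)
    P=np.array([ray(cam,(a,b),z)[:2] for a,b in zip(u,v)])
    (c,wh,a)=cv2.minAreaRect((P*1000).astype(np.float32))
    return np.round(c,0),np.round(wh,0),round(a,1)
E
python3 - <<'E'
from h import *
for c in('top','side'):
    f=save(c,c+'1')
    for q,z in(('mat',.004),('scoop_center',.068),('shelf',.088)): print(c,q,rect(c,q,z))
g=cv2.cvtColor(cv2.imread('pics/top1.png'),cv2.COLOR_BGR2GRAY)
for q in ('tinA_center','tinB_center'):
    for c in ('top','side'):
        print(c,q,[(np.round(d['point'],3).tolist(),round(d['score'],2)) for d in recognise(c,q)])
        for r in regions_of(c,q):
            v,u=np.nonzero(r['pixels']); col=cv2.imread(f'pics/{c}1.png')[r['pixels']].mean(0)
            print('  reg',round(r['score'],2),(u.min(),u.max(),v.min(),v.max()),col.round(),np.round(ray(c,((u.min()+u.max())/2,(v.min()+v.max())/2),.04),3))
for p in([.46,-.36,.036],[.588,.342,.14]): print(proj('top',p),proj('side',p))
E
```

```text
Traceback (most recent call last):
  File "h.py", line 17, in rect
    P=np.array([ray(cam,(a,b),z)[:2] for a,b in zip(u,v)])
                ~~~^^^^^^^^^^^^^
  File "h.py", line 7, in ray
    c=get_calibration(cam); K=np.array(c['camera_matrix']);P=np.array(c['pose'])
ValueError: time passes only in moves, steps and waits
```

```bash
sed -i 's/c=get_calibration(cam)/c=cal(cam)/' h.py; sed -i '3a import functools\n@functools.cache\ndef cal(c): return get_calibration(c)' h.py
python3 - <<'E'
from h import *
for c in('top','side'):
    f=save(c,c+'1')
    for q,z in(('mat',.004),('scoop_center',.068),('shelf',.088)): print(c,q,rect(c,q,z))
for q in ('tinA_center',):
    for c in ('top','side'):
        print(c,q,[(np.round(d['point'],3).tolist(),round(d['score'],2)) for d in recognise(c,q)])
        for r in regions_of(c,q):
            v,u=np.nonzero(r['pixels']); col=cv2.imread(f'pics/{c}1.png')[r['pixels']].mean(0)
            print('  reg',round(r['score'],2),(u.min(),u.max(),v.min(),v.max()),col.round(),np.round(ray(c,((u.min()+u.max())/2,(v.min()+v.max())/2),.04),3))
E
```

```text
top mat (array([ 463., -357.]), array([253., 103.]), 10.6)
top scoop_center (array([ 458., -357.]), array([199.,  56.]), 10.9)
top shelf (array([631.,  10.]), array([462., 142.]), 89.1)
side mat (array([ 459., -357.]), array([249., 101.]), 10.9)
side scoop_center (array([ 449., -367.]), array([218.,  38.]), 11.7)
side shelf (array([610.,  -3.]), array([493., 184.]), 89.3)
top tinA_center [([0.325, -0.193, 0.004], 0.84), ([0.342, -0.054, 0.0], 0.75), ([0.512, -0.134, -0.002], 0.57), ([0.448, 0.11, 0.003], 0.57), ([0.588, 0.343, 0.14], 0.4), ([0.456, 0.355, 0.041], 0.3)]
  reg 0.85 (np.int64(206), np.int64(235), np.int64(213), np.int64(240)) [104.  44.  85.] [0.449 0.108 0.04 ]
  reg 0.78 (np.int64(306), np.int64(335), np.int64(188), np.int64(217)) [114. 116. 115.] [ 0.508 -0.128  0.04 ]
  reg 0.68 (np.int64(330), np.int64(361), np.int64(266), np.int64(295)) [ 97.  81. 121.] [ 0.325 -0.186  0.04 ]
  reg 0.68 (np.int64(277), np.int64(303), np.int64(260), np.int64(287)) [ 27.  30. 132.] [ 0.341 -0.057  0.04 ]
  reg 0.66 (np.int64(417), np.int64(422), np.int64(210), np.int64(218)) [115. 116. 114.] [ 0.482 -0.362  0.04 ]
side tinA_center [([0.322, -0.183, 0.027], 0.9), ([0.506, -0.121, 0.032], 0.84), ([0.45, 0.102, 0.034], 0.78), ([0.342, -0.051, 0.037], 0.58), ([0.475, 0.01, 0.031], 0.55)]
  reg 0.79 (np.int64(254), np.int64(284), np.int64(303), np.int64(342)) [117.  97. 160.] [ 0.321 -0.186  0.04 ]
  reg 0.76 (np.int64(219), np.int64(245), np.int64(200), np.int64(232)) [95. 37. 82.] [0.443 0.102 0.04 ]
  reg 0.66 (np.int64(297), np.int64(326), np.int64(242), np.int64(278)) [110. 115. 114.] [ 0.501 -0.132  0.04 ]
  reg 0.65 (np.int64(223), np.int64(252), np.int64(261), np.int64(298)) [  4.  10. 135.] [ 0.336 -0.059  0.04 ]
```

apply_moves(targets=[{"translation":[-0.35,-0.07,0.3],"twist":0,"hand":1},{"translation":[-0.35,-0.07,0.3],"twist":0,"hand":1},{"translation":[-0.35,-0.07,0.3],"twist":0,"hand":1},{"translation":[-0.35,-0.07,0.3],"twist":0,"hand":1},{"translation":[-0.35,-0.07,0.3],"twist":0,"hand":1},{"translation":[-0.35,-0.07,0.3],"twist":0,"hand":1},{"translation":[-0.35,-0.07,0.3],"twist":0,"hand":1},{"translation":[-0.35,-0.07,0.3],"twist":0,"hand":1}])

```text
time: 4.6
tool_pos: [0.4579, 0.3796, 0.5044]
tool_rot: [0.002, 0.192, 0.981, 0.014]
contact_force: [0.5, 0.4, -0.0]
gripper_width: 0.996
grasp_force: 0.0
```

apply_moves(targets=[{"translation":[-0.17,-0.43,0.12],"twist":0,"hand":1},{"translation":[-0.17,-0.43,0.12],"twist":0,"hand":1},{"translation":[-0.17,-0.43,0.12],"twist":0,"hand":1},{"translation":[-0.17,-0.43,0.12],"twist":0,"hand":1},{"translation":[-0.17,-0.43,0.12],"twist":0,"hand":1},{"translation":[-0.17,-0.43,0.12],"twist":0,"hand":1},{"translation":[-0.17,-0.43,0.12],"twist":0,"hand":1},{"translation":[-0.17,-0.43,0.12],"twist":0,"hand":1}])

```text
time: 5.4
tool_pos: [0.4538, 0.0119, 0.399]
tool_rot: [0.002, 0.192, 0.981, 0.014]
contact_force: [0.5, 0.2, 0.6]
gripper_width: 0.999
grasp_force: 0.0
```

apply_moves(targets=[{"translation":[-0.17,-0.43,0.1],"twist":0,"hand":1},{"translation":[-0.17,-0.43,0.1],"twist":0,"hand":1},{"translation":[0,0,0.1],"twist":-0.95,"hand":1},{"translation":[0,0,0.1],"twist":-0.95,"hand":1},{"translation":[0,0,0.1],"twist":-0.95,"hand":1},{"translation":[0,0,0.1],"twist":-0.95,"hand":1},{"translation":[0,0,0.1],"twist":-0.95,"hand":1},{"translation":[0,0,0.1],"twist":-0.95,"hand":1}])

```text
time: 6.2
tool_pos: [0.454, -0.0766, 0.3164]
tool_rot: [0.006, -0.094, 0.995, 0.013]
contact_force: [0.5, 0.1, -0.5]
gripper_width: 1.001
grasp_force: 0.0
```

```bash
cat >> h.py <<'E'
def pose():
    s=state(); q=s['tool_rot']; return np.array(s['tool_pos']),R.from_quat([q[1],q[2],q[3],q[0]]).as_matrix(),s
def go(target):
    p,M,s=pose(); d=M.T@(np.array(target)-p); print('delta tool (norm, total)',np.round(d*10,2)); return d
def info():
    p,M,s=pose(); print('t',s['time'],'p',p.round(4),'j',np.round(s['joint_pos'],3),'x',M[:,0].round(3),'y',M[:,1].round(3),'z',M[:,2].round(3),'yawx',round(np.arctan2(M[1,0],M[0,0]),3),'F',np.round(s['contact_force'],2),'w',round(s['gripper_width'],3),'g',s['grasp_force'])
E
python3 - <<'E'
from h import *
info(); go([.455,-.367,.12])
E
```

```text
t 6.2 p [ 0.454  -0.0766  0.3164] j [-0.345 -0.387  1.898  0.029  1.632 -2.102] x [-0.982 -0.187 -0.014] y [-0.187  0.982  0.026] z [ 0.009  0.028 -1.   ] yawx -2.954 F [ 0.49  0.08 -0.48] w 1.001 g 0.0
delta tool (norm, total) [ 0.56 -2.9   1.88]
```

apply_moves(targets=[{"translation":[0.07,-0.36,0.16],"twist":0,"hand":1},{"translation":[0.07,-0.36,0.16],"twist":0,"hand":1},{"translation":[0.07,-0.36,0.16],"twist":0,"hand":1},{"translation":[0.07,-0.36,0.16],"twist":0,"hand":1},{"translation":[0.07,-0.36,0.16],"twist":0,"hand":1},{"translation":[0.07,-0.36,0.16],"twist":0,"hand":1},{"translation":[0.07,-0.36,0.16],"twist":0,"hand":1},{"translation":[0.07,-0.36,0.16],"twist":0,"hand":1}])

```text
time: 7.0
tool_pos: [0.4527, -0.3677, 0.18]
tool_rot: [0.006, -0.092, 0.996, 0.014]
contact_force: [0.8, 0.2, -0.1]
gripper_width: 1.0
grasp_force: 0.0
```

```bash
python3 - <<'E'
from h import *
info(); go([.455,-.367,.06])
a=save('top','t2')[140:320,340:500];b=save('side','s2')[230:420,270:470]
cv2.imwrite('pics/c2.png',np.hstack([cv2.resize(a,(400,450)),cv2.resize(b,(400,450))])[:,:,::-1])
E
```

```text
t 7.0 p [ 0.4527 -0.3677  0.18  ] j [-0.821  0.017  1.775  0.026  1.365 -2.581] x [-0.983 -0.183 -0.014] y [-0.183  0.983  0.026] z [ 0.009  0.028 -1.   ] yawx -2.958 F [ 0.8   0.22 -0.14] w 1.0 g 0.0
delta tool (norm, total) [-0.01 -0.03  1.2 ]
```

View pics/c2.png

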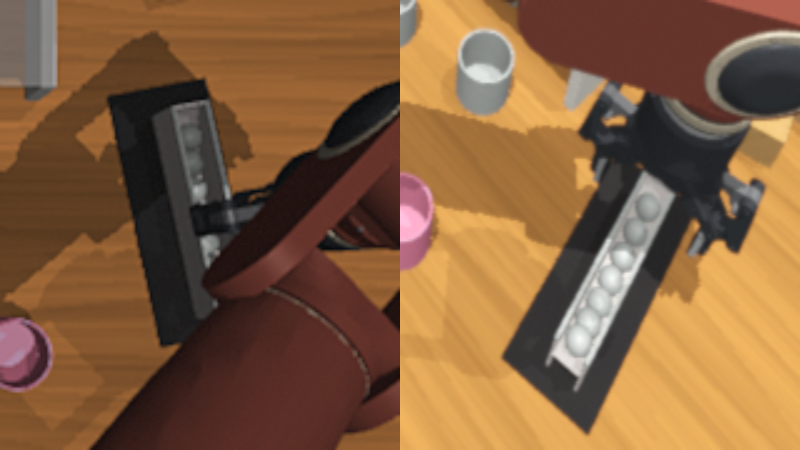

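The gripper straddles the scoop (left ≈(210,210), right ≈(640,200)). I'll lower and close.

apply_moves(targets=[{"translation":[0,0,0.4],"twist":0,"hand":1},{"translation":[0,0,0.4],"twist":0,"hand":1},{"translation":[0,0,0.3],"twist":0,"hand":1},{"translation":[0,0,0.15],"twist":0,"hand":1},{"translation":[0,0,0],"twist":0,"hand":0.45},{"translation":[0,0,0],"twist":0,"hand":0.3},{"translation":[0,0,0],"twist":0,"hand":0.2},{"translation":[0,0,0],"twist":0,"hand":0.1}])

```text
time: 7.9
tool_pos: [0.4559, -0.3651, 0.0592]
tool_rot: [0.007, -0.092, 0.996, 0.01]
contact_force: [-0.6, -1.5, 6.9]
gripper_width: 0.402
grasp_force: 62.5
```

apply_moves(targets=[{"translation":[0,0,0],"twist":0,"hand":0},{"translation":[0,0,0],"twist":0,"hand":0},{"translation":[0,0,0],"twist":0,"hand":0},{"translation":[0,0,0],"twist":0,"hand":0}])

```text
time: 8.3
tool_pos: [0.4559, -0.3651, 0.0593]
tool_rot: [0.007, -0.092, 0.996, 0.011]
contact_force: [-0.2, -2.1, 5.7]
gripper_width: 0.401
grasp_force: 62.0
```

apply_moves(targets=[{"translation":[0,0,-0.1],"twist":0,"hand":0},{"translation":[0,0,-0.2],"twist":0,"hand":0},{"translation":[0,0,-0.2],"twist":0,"hand":0},{"translation":[0,0,-0.1],"twist":0.3,"hand":0},{"translation":[0,0,0],"twist":0.7,"hand":0},{"translation":[0,0,0],"twist":1,"hand":0},{"translation":[0,0,0],"twist":1,"hand":0},{"translation":[0,0,0],"twist":1,"hand":0}])

```text
time: 9.1
tool_pos: [0.4521, -0.3625, 0.1136]
tool_rot: [0.001, 0.11, 0.994, 0.016]
contact_force: [-0.0, 0.6, -8.2]
gripper_width: 0.399
grasp_force: 61.0
```

apply_moves(targets=[{"translation":[0,0,0],"twist":1,"hand":0},{"translation":[0,0,0],"twist":1,"hand":0},{"translation":[0,0,0],"twist":1,"hand":0},{"translation":[0,0,0],"twist":1,"hand":0},{"translation":[0,0,0],"twist":1,"hand":0},{"translation":[0,0,0],"twist":1,"hand":0},{"translation":[0,0,0],"twist":1,"hand":0},{"translation":[0,0,0],"twist":1,"hand":0}])

```text
time: 9.9
tool_pos: [0.4521, -0.3625, 0.1135]
tool_rot: [-0.006, 0.488, 0.873, 0.015]
contact_force: [-0.1, 0.3, -8.4]
gripper_width: 0.399
grasp_force: 61.0
```

apply_moves(targets=[{"translation":[0,0,0],"twist":1,"hand":0},{"translation":[0,0,0],"twist":1,"hand":0},{"translation":[0,0,0],"twist":1,"hand":0},{"translation":[0,0,0],"twist":1,"hand":0},{"translation":[0,0,0],"twist":1,"hand":0},{"translation":[0,0,0],"twist":1,"hand":0},{"translation":[0,0,0],"twist":1,"hand":0},{"translation":[0,0,0],"twist":1,"hand":0}])

```text
time: 10.7
tool_pos: [0.4521, -0.3625, 0.1135]
tool_rot: [-0.011, 0.789, 0.614, 0.012]
contact_force: [-0.5, -0.1, -7.7]
gripper_width: 0.402
grasp_force: 61.0
```

apply_moves(targets=[{"translation":[0,0,0],"twist":1,"hand":0},{"translation":[0,0,0],"twist":1,"hand":0},{"translation":[0,0,0],"twist":1,"hand":0},{"translation":[0,0,0],"twist":1,"hand":0},{"translation":[0,0,0],"twist":1,"hand":0},{"translation":[0,0,0],"twist":1,"hand":0},{"translation":[0,0,0],"twist":1,"hand":0},{"translation":[0,0,0],"twist":1,"hand":0}])

```text
time: 11.5
tool_pos: [0.4521, -0.3625, 0.1135]
tool_rot: [-0.015, 0.966, 0.258, 0.007]
contact_force: [-0.9, -0.7, -8.3]
gripper_width: 0.403
grasp_force: 61.0
```

```bash
python3 - <<'E'
from h import *
info(); go([.461,-.357,.059])
a=save('top','t3')[140:320,340:500];b=save('side','s3')[230:420,270:470]
cv2.imwrite('pics/c3.png',np.hstack([cv2.resize(a,(400,450)),cv2.resize(b,(400,450))])[:,:,::-1])
E
```

```text
t 11.5 p [ 0.4521 -0.3625  0.1135] j [-0.816  0.082  1.825  0.027  1.254  0.225] x [0.867 0.498 0.021] y [ 0.498 -0.867 -0.026] z [ 0.005  0.033 -0.999] yawx 0.521 F [-0.92 -0.66 -8.29] w 0.403 g 60.978373289108276
delta tool (norm, total) [0.09 0.01 0.55]
```

View pics/c3.png

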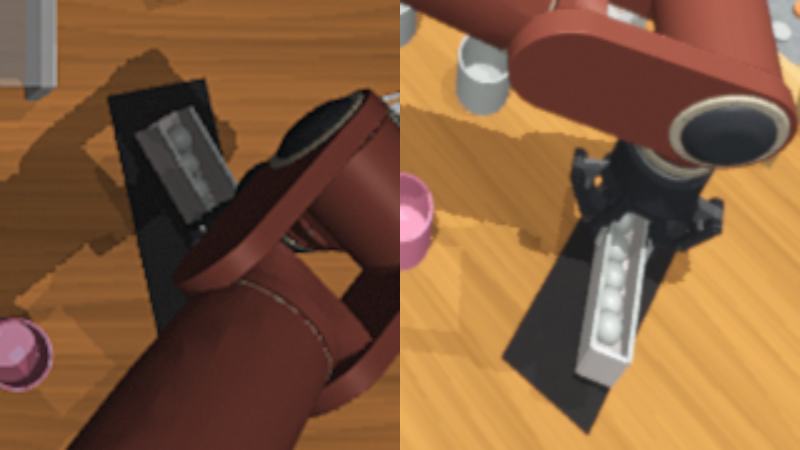

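The scoop is turned with all balls in and the lip now at the upper left (left ≈(160,130)). I'll set it down on the mat centre.

apply_moves(targets=[{"translation":[0.03,0,0.05],"twist":1,"hand":0},{"translation":[0.03,0,0.1],"twist":1,"hand":0},{"translation":[0.03,0,0.15],"twist":1,"hand":0},{"translation":[0,0,0.12],"twist":0.34,"hand":0},{"translation":[0,0,0.07],"twist":0,"hand":0},{"translation":[0,0,0.04],"twist":0,"hand":0},{"translation":[0,0,0.01],"twist":0,"hand":0},{"translation":[0,0,0],"twist":0,"hand":0}])

```text
time: 12.4
tool_pos: [0.4625, -0.3596, 0.0627]
tool_rot: [-0.013, 0.995, 0.096, 0.006]
contact_force: [0.5, 0.1, -8.5]
gripper_width: 0.399
grasp_force: 60.9
```

apply_moves(targets=[{"translation":[0,0,0],"twist":0,"hand":0.45},{"translation":[0,0,0],"twist":0,"hand":0.6},{"translation":[0,0,0],"twist":0,"hand":0.8},{"translation":[0,0,0],"twist":0,"hand":1},{"translation":[0,0,-0.3],"twist":0,"hand":1},{"translation":[0,0,-0.5],"twist":0,"hand":1},{"translation":[0,0,-0.5],"twist":0,"hand":1},{"translation":[0,0,-0.5],"twist":0,"hand":1}])

```text
time: 13.2
tool_pos: [0.4607, -0.3643, 0.2445]
tool_rot: [-0.013, 0.995, 0.096, 0.006]
contact_force: [1.2, -1.1, 0.7]
gripper_width: 1.002
grasp_force: 0.0
```

```bash
python3 - <<'E'
from h import *
info(); go([.5,.09,.75])
E
```

```text
t 13.2 p [ 0.4607 -0.3643  0.2445] j [-0.807 -0.025  1.706  0.026  1.473  0.569] x [0.982 0.19  0.015] y [ 0.191 -0.981 -0.025] z [ 0.01   0.027 -1.   ] yawx 0.192 F [ 1.18 -1.09  0.67] w 1.002 g 0.0
delta tool (norm, total) [ 1.32 -4.51 -4.93]
```

apply_moves(targets=[{"translation":[0.09,-0.3,-0.38],"twist":0,"hand":1},{"translation":[0.09,-0.3,-0.38],"twist":0,"hand":1},{"translation":[0.09,-0.3,-0.38],"twist":0,"hand":1},{"translation":[0.09,-0.3,-0.38],"twist":0,"hand":1},{"translation":[0.09,-0.3,-0.38],"twist":0,"hand":1},{"translation":[0.09,-0.3,-0.38],"twist":0,"hand":1},{"translation":[0.09,-0.3,-0.38],"twist":0,"hand":1},{"translation":[0.09,-0.3,-0.38],"twist":0,"hand":1}])

```text
time: 14.0
tool_pos: [0.4825, -0.1222, 0.5555]
tool_rot: [-0.013, 0.995, 0.096, 0.007]
contact_force: [0.5, -0.4, 0.8]
gripper_width: 0.998
grasp_force: 0.0
```

apply_moves(targets=[{"translation":[0.09,-0.3,-0.38],"twist":0,"hand":1},{"translation":[0.09,-0.3,-0.38],"twist":0,"hand":1},{"translation":[0.09,-0.3,-0.38],"twist":0,"hand":1},{"translation":[0.09,-0.3,-0.38],"twist":0,"hand":1},{"translation":[0.09,-0.3,-0.38],"twist":0,"hand":1},{"translation":[0.09,-0.3,-0.38],"twist":0,"hand":1},{"translation":[0.09,-0.3,-0.38],"twist":0,"hand":1},{"translation":[0,0,-0.4],"twist":0,"hand":1}])

```text
time: 14.8
tool_pos: [0.5008, 0.0888, 0.8649]
tool_rot: [-0.013, 0.995, 0.098, 0.007]
contact_force: [1.7, -0.9, 1.0]
gripper_width: 0.999
grasp_force: 0.0
```

```bash
python3 - <<'E'
from h import *
info()
E
```

```text
t 14.8 p [0.5008 0.0888 0.8649] j [0.015 0.232 0.32  0.052 2.578 1.434] x [0.981 0.195 0.016] y [ 0.195 -0.98  -0.025] z [ 0.011  0.028 -1.   ] yawx 0.196 F [ 1.68 -0.93  1.02] w 0.999 g 0.0
```

apply_moves(targets=[{"translation":[-0.5,0,0],"twist":0,"hand":1},{"translation":[-0.5,0,0],"twist":0,"hand":1},{"translation":[-0.5,0,0],"twist":0,"hand":1}])

```text
time: 15.1
tool_pos: [0.3566, 0.0574, 0.8606]
tool_rot: [-0.013, 0.995, 0.096, 0.005]
contact_force: [-1.2, -0.8, 1.6]
gripper_width: 1.003
grasp_force: 0.0
```

```bash
python3 - <<'E'
from h import *
info()
E
```

```text
t 15.1 p [0.3566 0.0574 0.8606] j [-0.068 -0.149  0.727  0.051  2.557  1.353] x [0.981 0.191 0.013] y [ 0.191 -0.981 -0.026] z [ 0.008  0.028 -1.   ] yawx 0.192 F [-1.2  -0.76  1.57] w 1.003 g 0.0
```

apply_moves(targets=[{"translation":[-0.2,0,-0.45],"twist":0,"hand":1},{"translation":[-0.2,0,-0.45],"twist":0,"hand":1},{"translation":[-0.2,0,-0.45],"twist":0,"hand":1},{"translation":[-0.2,0,-0.45],"twist":0,"hand":1}])

```text
time: 15.5
tool_pos: [0.2847, 0.045, 0.9294]
tool_rot: [-0.002, 0.993, 0.095, 0.067]
contact_force: [0.8, 0.2, -0.0]
gripper_width: 1.003
grasp_force: 0.0
```

```bash
python3 - <<'E'
from h import *
info()
E
```

```text
t 15.5 p [0.2847 0.045  0.9294] j [-0.135 -0.185  0.576  0.069  2.619  1.307] x [0.973 0.188 0.134] y [ 0.188 -0.982  0.009] z [ 0.134  0.017 -0.991] yawx 0.191 F [ 0.81  0.18 -0.01] w 1.003 g 0.0
```

apply_moves(targets=[{"translation":[-0.1,0,-0.45],"twist":0,"hand":1},{"translation":[-0.1,0,-0.45],"twist":0,"hand":1},{"translation":[-0.1,0,-0.45],"twist":0,"hand":1},{"translation":[-0.1,0,-0.45],"twist":0,"hand":1}])

```text
time: 15.9
tool_pos: [0.24, 0.0471, 0.9732]
tool_rot: [0.013, 0.987, 0.093, 0.133]
contact_force: [0.8, 0.2, 0.5]
gripper_width: 1.007
grasp_force: 0.0
```

```bash
python3 - <<'E'
from h import *
info()
E
```

```text
t 15.9 p [0.24   0.0471 0.9732] j [-0.159 -0.201  0.457  0.08   2.619  1.3  ] x [0.948 0.186 0.259] y [ 0.179 -0.982  0.051] z [ 0.264 -0.002 -0.964] yawx 0.194 F [0.76 0.23 0.5 ] w 1.007 g 0.0
```

apply_moves(targets=[{"translation":[0.1,-0.4,0.3],"twist":0,"hand":1},{"translation":[0,-0.5,0],"twist":0,"hand":1},{"translation":[0,-0.5,0],"twist":0,"hand":1},{"translation":[-0.1,0,-0.45],"twist":0,"hand":1},{"translation":[-0.1,0,-0.45],"twist":0,"hand":1},{"translation":[-0.1,0,-0.45],"twist":0,"hand":1},{"translation":[-0.1,0,-0.45],"twist":0,"hand":1}])

```text
time: 16.6
tool_pos: [0.1631, 0.1425, 1.0043]
tool_rot: [0.007, 0.979, 0.093, 0.183]
contact_force: [0.0, 0.8, -0.1]
gripper_width: 1.004
grasp_force: 0.0
```

```bash
python3 - <<'E'
from h import *
info()
E
```

```text
t 16.6 p [0.1631 0.1425 1.0043] j [ 0.594 -0.148  0.319 -0.378  2.619  1.615] x [0.916 0.184 0.357] y [ 0.179 -0.983  0.047] z [ 0.36   0.021 -0.933] yawx 0.198 F [ 0.04  0.78 -0.1 ] w 1.004 g 0.0
```

apply_moves(targets=[{"translation":[0,-0.2,-0.45],"twist":0,"hand":1},{"translation":[0,-0.2,-0.45],"twist":0,"hand":1},{"translation":[0,-0.2,-0.45],"twist":0,"hand":1}])

```text
time: 16.9
tool_pos: [0.1151, 0.1927, 1.0283]
tool_rot: [-0.001, 0.97, 0.093, 0.226]
contact_force: [0.8, 0.1, 0.3]
gripper_width: 1.004
grasp_force: 0.0
```

```bash
python3 - <<'E'
from h import *
info(); go([.45,.1,.6])
E
```

```text
t 16.9 p [0.1151 0.1927 1.0283] j [ 1.137  0.003  0.111 -0.863  2.619  1.677] x [0.88  0.18  0.439] y [ 0.181 -0.983  0.04 ] z [ 0.438  0.044 -0.898] yawx 0.202 F [0.76 0.15 0.28] w 1.004 g 0.0
delta tool (norm, total) [0.9  1.35 5.27]
```

apply_moves(targets=[{"translation":[0.08,0.12,0.47],"twist":0,"hand":1},{"translation":[0.08,0.12,0.47],"twist":0,"hand":1},{"translation":[0.08,0.12,0.47],"twist":0,"hand":1},{"translation":[0.08,0.12,0.47],"twist":0,"hand":1},{"translation":[0.08,0.12,0.47],"twist":0,"hand":1},{"translation":[0.08,0.12,0.47],"twist":0,"hand":1},{"translation":[0.08,0.12,0.47],"twist":0,"hand":1},{"translation":[0.08,0.12,0.47],"twist":0,"hand":1}])

```text
time: 17.7
tool_pos: [0.3447, 0.127, 0.7463]
tool_rot: [0.004, 0.969, 0.094, 0.229]
contact_force: [1.2, -0.2, 0.3]
gripper_width: 0.998
grasp_force: 0.0
```

```bash
python3 - <<'E'
from h import *
info(); go([.44,-.358,.2])
E
```

```text
t 17.7 p [0.3447 0.127  0.7463] j [ 0.182 -0.587  1.331 -0.048  1.936  1.531] x [0.877 0.184 0.444] y [ 0.181 -0.982  0.051] z [ 0.445  0.036 -0.895] yawx 0.207 F [ 1.23 -0.2   0.33] w 0.998 g 0.0
delta tool (norm, total) [-2.48  4.66  5.14]
```

Steps for the way to the scoop: total (-2.5, 4.7, 5.1) in 16 rows.

apply_moves(targets=[{"translation":[-0.155,0.29,0.32],"twist":0,"hand":1},{"translation":[-0.155,0.29,0.32],"twist":0,"hand":1},{"translation":[-0.155,0.29,0.32],"twist":0,"hand":1},{"translation":[-0.155,0.29,0.32],"twist":0,"hand":1},{"translation":[-0.155,0.29,0.32],"twist":0,"hand":1},{"translation":[-0.155,0.29,0.32],"twist":0,"hand":1},{"translation":[-0.155,0.29,0.32],"twist":0,"hand":1},{"translation":[-0.155,0.29,0.32],"twist":0,"hand":1}])

```text
time: 18.5
tool_pos: [0.3909, -0.1151, 0.4744]
tool_rot: [0.005, 0.969, 0.095, 0.229]
contact_force: [0.6, -0.4, -0.4]
gripper_width: 1.002
grasp_force: 0.0
```

apply_moves(targets=[{"translation":[-0.155,0.29,0.32],"twist":0,"hand":1},{"translation":[-0.155,0.29,0.32],"twist":0,"hand":1},{"translation":[-0.155,0.29,0.32],"twist":0,"hand":1},{"translation":[-0.155,0.29,0.32],"twist":0,"hand":1},{"translation":[-0.155,0.29,0.32],"twist":0,"hand":1},{"translation":[-0.155,0.29,0.32],"twist":0,"hand":1},{"translation":[-0.155,0.29,0.32],"twist":0,"hand":1},{"translation":[-0.155,0.29,0.32],"twist":0,"hand":1}])

```text
time: 19.3
tool_pos: [0.4382, -0.3569, 0.2019]
tool_rot: [0.004, 0.969, 0.095, 0.229]
contact_force: [0.3, -0.2, 0.2]
gripper_width: 0.997
grasp_force: 0.0
```

```bash
python3 - <<'E'
from h import *
info(); go([.462,-.358,.055])
a=save('top','t4')[140:320,340:500];b=save('side','s4')[230:420,270:470]
for c in('top','side'): print(rect(c,'scoop_center',.068),[np.round(d['point'],3) for d in recognise(c,'scoop_center')])
cv2.imwrite('pics/c4.png',np.hstack([cv2.resize(a,(400,450)),cv2.resize(b,(400,450))])[:,:,::-1])
E
```

```text
t 19.3 p [ 0.4382 -0.3569  0.2019] j [-0.999 -0.221  2.003  0.441  1.165  0.241] x [0.877 0.186 0.442] y [ 0.182 -0.982  0.052] z [ 0.444  0.035 -0.895] yawx 0.209 F [ 0.29 -0.25  0.16] w 0.997 g 0.0
delta tool (norm, total) [-0.44 -0.02  1.42]
(array([ 459., -350.]), array([201.,  57.]), 11.0) [array([ 0.481, -0.357,  0.046]), array([ 0.444,  0.082, -0.004]), array([0.456, 0.358, 0.041])]
(array([ 395., -372.]), array([115.,  38.]), 11.0) [array([ 0.379, -0.376,  0.046])]
```

View pics/c4.png

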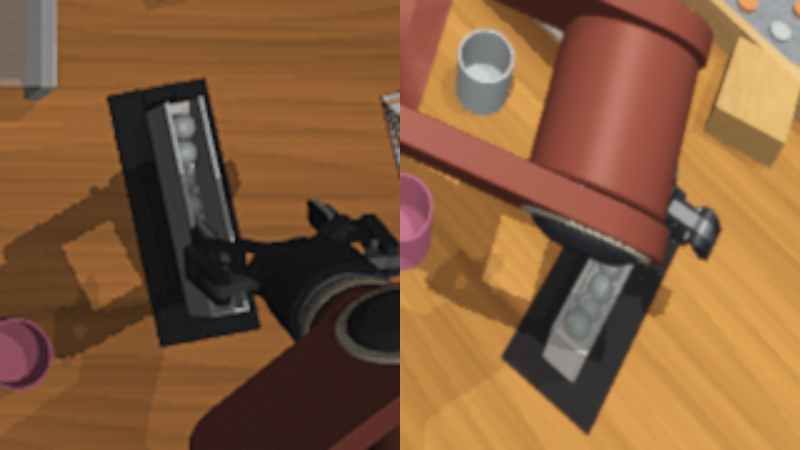

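The scoop lies lip-out on the mat (left ≈(195,210)) and the leaning gripper is lined up above it. I'll lower and grip.

apply_moves(targets=[{"translation":[-0.22,0.01,0.3],"twist":0,"hand":1},{"translation":[-0.22,0.01,0.3],"twist":0,"hand":1},{"translation":[0,0,0.4],"twist":0,"hand":1},{"translation":[0,0,0.3],"twist":0,"hand":1},{"translation":[0,0,0.12],"twist":0,"hand":1},{"translation":[0,0,0],"twist":0,"hand":0.6},{"translation":[0,0,0],"twist":0,"hand":0.4},{"translation":[0,0,0],"twist":0,"hand":0.2}])

```text
time: 20.4
tool_pos: [0.4637, -0.3618, 0.0592]
tool_rot: [0.006, 0.969, 0.095, 0.23]
contact_force: [-0.5, -0.6, -0.6]
gripper_width: 0.517
grasp_force: 0.0
```

apply_moves(targets=[{"translation":[0,0,0],"twist":0,"hand":0},{"translation":[0,0,0],"twist":0,"hand":0},{"translation":[0,0,0],"twist":0,"hand":0},{"translation":[0,0,0],"twist":0,"hand":0}])

```text
time: 20.8
tool_pos: [0.4634, -0.3603, 0.0592]
tool_rot: [0.003, 0.969, 0.095, 0.23]
contact_force: [-4.9, 4.5, 10.0]
gripper_width: 0.402
grasp_force: 59.7
```

```bash
python3 - <<'E'
from h import *
info()
E
```

```text
t 20.8 p [ 0.4634 -0.3603  0.0592] j [-0.961  0.029  2.038  0.517  0.898  0.122] x [0.876 0.186 0.444] y [ 0.184 -0.982  0.05 ] z [ 0.445  0.038 -0.895] yawx 0.21 F [-4.95  4.53 10.02] w 0.402 g 59.65165370609611
```

```bash
cat >> h.py <<'E'
# scoop in tool frame, from the grasp at p0
_q=[0.003,0.969,0.095,0.230]; M0=R.from_quat([_q[1],_q[2],_q[3],_q[0]]).as_matrix()
P0=np.array([.4634,-.3603,.0592]); SX=-np.array([np.cos(.192),np.sin(.192),0]); SZ=np.array([0,0,1.]); SY=np.cross(SZ,SX)
C0=np.array([.465,-.360,.036]); S0=np.column_stack([SX,SY,SZ])
rc=M0.T@(C0-P0); rl=M0.T@(C0-.096*SX+.005*SZ-P0); St=M0.T@S0
def scoop(p,M):
    S=M@St; c=p+M@rc; lip=p+M@rl
    g=S.T@[0,0,-1.]; eff=np.degrees(np.arctan2(-g[0],-g[2])); roll=np.degrees(np.arcsin(g[1]))
    cor=np.array([c+S@[x,y,z] for x in(-.096,.104) for y in(-.0175,.0175) for z in(-.032,.032)])
    return dict(c=c,lip=lip,eff=eff,roll=roll,low=cor[:,2].min(),lipdir=-S[:,0],cor=cor)
E
python3 - <<'E'
from h import *
print('rl',rl.round(4),'per -0.1 twist shift',((np.eye(3)-R.from_rotvec([0,0,-.1]).as_matrix())@rl*10).round(3))
for k in range(0,27,2):
    M=M0@R.from_rotvec([0,0,-.1*k]).as_matrix(); s=scoop(np.zeros(3),M)
    print(k,'eff',s['eff'].round(1),'roll',s['roll'].round(1),'lip-tcp',s['lip'].round(3),'low-lip',(s['low']-s['lip'][2]).round(3),'dir',s['lipdir'].round(2), 'tilt',np.degrees(np.arccos((M@St)[2,2])).round(1))
E
```

```text
rl [ 0.0793 -0.0017  0.0597] per -0.1 twist shift [0.006 0.079 0.   ]
0 eff 0.0 roll -0.0 lip-tcp [ 0.096  0.019 -0.018] low-lip -0.037 dir [ 0.98  0.19 -0.  ] tilt 0.0
2 eff 1.0 roll -5.0 lip-tcp [ 0.091  0.034 -0.02 ] low-lip -0.038 dir [ 0.93  0.36 -0.02] tilt 5.1
4 eff 2.9 roll -9.8 lip-tcp [ 0.084  0.048 -0.023] low-lip -0.039 dir [ 0.85  0.52 -0.05] tilt 10.2
6 eff 5.7 roll -14.1 lip-tcp [ 0.075  0.06  -0.027] low-lip -0.04 dir [ 0.75  0.66 -0.1 ] tilt 15.2
8 eff 9.4 roll -17.8 lip-tcp [ 0.063  0.069 -0.032] low-lip -0.04 dir [ 0.62  0.77 -0.16] tilt 20.1
10 eff 13.8 roll -20.8 lip-tcp [ 0.051  0.076 -0.038] low-lip -0.04 dir [ 0.48  0.85 -0.22] tilt 24.8
12 eff 18.9 roll -22.8 lip-tcp [ 0.037  0.081 -0.045] low-lip -0.039 dir [ 0.32  0.9  -0.3 ] tilt 29.3
14 eff 24.4 roll -23.8 lip-tcp [ 0.023  0.082 -0.052] low-lip -0.038 dir [ 0.16  0.91 -0.38] tilt 33.5
16 eff 30.0 roll -23.6 lip-tcp [ 0.009  0.079 -0.059] low-lip -0.036 dir [ 0.    0.89 -0.46] tilt 37.5
18 eff 35.3 roll -22.4 lip-tcp [-0.005  0.074 -0.066] low-lip -0.035 dir [-0.15  0.83 -0.53] tilt 41.0
20 eff 40.3 roll -20.1 lip-tcp [-0.017  0.066 -0.072] low-lip -0.033 dir [-0.28  0.74 -0.61] tilt 44.2
22 eff 44.5 roll -17.0 lip-tcp [-0.027  0.055 -0.078] low-lip -0.03 dir [-0.4   0.62 -0.67] tilt 47.0
24 eff 48.0 roll -13.1 lip-tcp [-0.035  0.043 -0.083] low-lip -0.028 dir [-0.49  0.48 -0.72] tilt 49.3
26 eff 50.6 roll -8.6 lip-tcp [-0.041  0.028 -0.086] low-lip -0.026 dir [-0.56  0.32 -0.76] tilt 51.1
```

apply_moves(targets=[{"translation":[0.044,0.005,-0.09],"twist":0,"hand":0},{"translation":[0.088,0.01,-0.18],"twist":0,"hand":0},{"translation":[0.088,0.01,-0.18],"twist":0,"hand":0},{"translation":[0.088,0.01,-0.18],"twist":0,"hand":0},{"translation":[0.088,0.01,-0.18],"twist":0,"hand":0},{"translation":[0.044,0.005,-0.09],"twist":0,"hand":0},{"translation":[0.044,0.005,-0.09],"twist":0,"hand":0},{"translation":[0,0,0],"twist":0,"hand":0}])

```text
time: 21.6
tool_pos: [0.4625, -0.3607, 0.1676]
tool_rot: [0.005, 0.969, 0.095, 0.229]
contact_force: [0.6, -1.0, -7.3]
gripper_width: 0.406
grasp_force: 60.5
```

```bash
cat >> h.py <<'E'
from scipy.optimize import minimize
def cylmask(cam,x,y,r=.033,h=.06):
    t=np.linspace(0,2*np.pi,48)
    pts=np.array([proj(cam,[x+r*np.cos(a),y+r*np.sin(a),z]) for z in(0,h) for a in t])
    m=np.zeros((420,560),np.uint8); cv2.fillConvexPoly(m,cv2.convexHull((pts*16).astype(np.int32)),1,shift=4); return m>0
def tins():
    out=[]
    for c in('top','side'):
        f=grab_frame(c)
        for r in regions_of(c,'tinA_center'):
            m=r['pixels']
            col=f[m].mean(0)
            if m.sum()<250 or m.sum()>2500 or col.max()-col.min()>18: continue
            v,u=np.nonzero(m); p=ray(c,(u.mean(),v.mean()),.03)[:2]
            fn=lambda q:-(m&cylmask(c,*q)).sum()/(m|cylmask(c,*q)).sum()
            s=minimize(fn,p,method='Nelder-Mead',options=dict(initial_simplex=[p,p+[.01,0],p+[0,.01]],xatol=3e-4))
            out.append((c,s.x.round(4).tolist(),round(-s.fun,2)))
    for o in out: print(o)
    return out
E
python3 - <<'E'
from h import *
info(); tins()
p,M,s=pose(); print({k:np.round(v,3) for k,v in scoop(p,M).items() if k!='cor'})
E
```

```text
t 21.6 p [ 0.4625 -0.3607  0.1676] j [-0.962 -0.133  1.987  0.449  1.085  0.241] x [0.877 0.186 0.442] y [ 0.182 -0.982  0.052] z [ 0.444  0.034 -0.895] yawx 0.209 F [ 0.62 -0.99 -7.31] w 0.406 g 60.51978517672978
('top', [0.5082, -0.1277], np.float64(0.97))
('side', [0.5075, -0.1283], np.float64(0.72))
('side', [0.4347, -0.3544], np.float64(0.4))
{'c': array([ 0.463, -0.359,  0.142]), 'lip': array([ 0.558, -0.341,  0.146]), 'eff': np.float64(0.249), 'roll': np.float64(0.055), 'low': np.float64(0.109), 'lipdir': array([ 0.982,  0.19 , -0.004])}
```

apply_moves(targets=[{"translation":[0,-0.1,0.01],"twist":0,"hand":0},{"translation":[0,-0.2,0.02],"twist":0,"hand":0},{"translation":[0,-0.25,0.02],"twist":0,"hand":0},{"translation":[0,-0.3,0.03],"twist":0,"hand":0},{"translation":[0,-0.3,0.02],"twist":0,"hand":0},{"translation":[0,-0.2,0.02],"twist":0,"hand":0},{"translation":[0,-0.1,0.01],"twist":0,"hand":0},{"translation":[0,-0.05,0],"twist":0,"hand":0}])

```text
time: 22.6
tool_pos: [0.4405, -0.2113, 0.1467]
tool_rot: [0.003, 0.969, 0.095, 0.228]
contact_force: [-0.6, -1.0, -8.7]
gripper_width: 0.399
grasp_force: 60.9
```

apply_moves(targets=[{"translation":[0,0,0],"twist":-0.4,"hand":0},{"translation":[0,0,0],"twist":-0.8,"hand":0},{"translation":[0,0,0],"twist":-1,"hand":0},{"translation":[0,0,0],"twist":-1,"hand":0},{"translation":[0,0,0],"twist":-1,"hand":0},{"translation":[0,0,0],"twist":-1,"hand":0},{"translation":[0,0,0],"twist":-1,"hand":0},{"translation":[0,0,0],"twist":-0.6,"hand":0}])

```text
time: 23.4
tool_pos: [0.4411, -0.2134, 0.1478]
tool_rot: [0.081, 0.881, 0.414, 0.214]
contact_force: [-0.3, 0.9, -8.0]
gripper_width: 0.403
grasp_force: 60.9
```

```bash
python3 - <<'E'
from h import *
info()
p,M,s=pose(); q=scoop(p,M); print({k:np.round(v,3) for k,v in q.items() if k!='cor'})
d=np.array([.500,-.140,.114])-q['lip']; print('shift for lip, tool',(M.T@d*10).round(2))
a=save('top','t5')[130:300,240:460];b=save('side','s5')[200:390,230:450]
cv2.imwrite('pics/c5.png',np.hstack([cv2.resize(a,(400,310)),cv2.resize(b,(400,310))])[:,:,::-1])
E
```

```text
t 23.4 p [ 0.4411 -0.2134  0.1478] j [-0.786 -0.429  2.256  0.404  1.039 -0.252] x [0.566 0.763 0.311] y [ 0.694 -0.645  0.319] z [ 0.444  0.035 -0.895] yawx 0.933 F [-0.32  0.87 -7.98] w 0.403 g 60.86287057958543
{'c': array([ 0.445, -0.219,  0.125]), 'lip': array([ 0.511, -0.15 ,  0.118]), 'eff': np.float64(7.332), 'roll': np.float64(-15.739), 'low': np.float64(0.078), 'lipdir': array([ 0.699,  0.704, -0.123])}
shift for lip, tool [-0.   -0.16 -0.01]
```

View pics/c5.png

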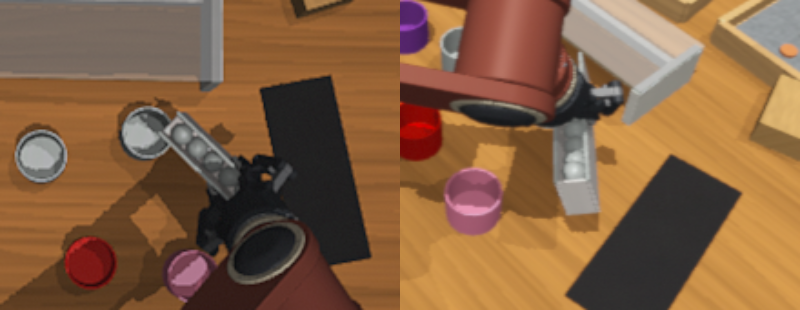

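Both cameras see the lip just beside tin 1 (left ≈(170,125)). All balls are still in. I'll approach and begin tipping slowly.

apply_moves(targets=[{"translation":[0,-0.02,0],"twist":-0.25,"hand":0},{"translation":[0,-0.02,0],"twist":-0.25,"hand":0},{"translation":[0,-0.02,0],"twist":-0.25,"hand":0},{"translation":[0,-0.02,0],"twist":-0.25,"hand":0},{"translation":[0,0.016,0],"twist":-0.2,"hand":0},{"translation":[0,0.016,0],"twist":-0.2,"hand":0},{"translation":[0,0,0],"twist":0,"hand":0},{"translation":[0,0,0],"twist":0,"hand":0}])

```text
time: 24.3
tool_pos: [0.4378, -0.2096, 0.1461]
tool_rot: [0.095, 0.851, 0.473, 0.208]
contact_force: [-0.2, 0.3, -8.7]
gripper_width: 0.403
grasp_force: 60.9
```

```bash
cat >> h.py <<'E'
def chk(tin,aim=None):
    info(); p,M,s=pose(); q=scoop(p,M); print({k:np.round(v,3) for k,v in q.items() if k!='cor'})
    ld=q['lipdir'][:2]/np.linalg.norm(q['lipdir'][:2]); t=np.array([*(np.array(tin)-.015*ld),.114])
    print('shift tool',(M.T@(t-q['lip'])*10).round(2))
def tincrop(tin,name):
    u,v=proj('top',[*tin,.05]).astype(int); u2,v2=proj('side',[*tin,.05]).astype(int)
    f=grab_frame('top');g=grab_frame('side')
    a=cv2.resize(f[v-28:v+32,u-30:u+50],(533,400),interpolation=2); b=cv2.resize(g[max(0,v2-40):v2+40,u2-25:u2+28],(265,400),interpolation=2)
    cv2.imwrite(f'pics/{name}.png',np.hstack([a,b])[:,:,::-1])
    n=[]
    for c in('top','side'):
        print(c,[(np.round(d['point'],3).tolist(),round(d['score'],2)) for d in recognise(c,'ball1_center')])
E
python3 - <<'E'
from h import *
chk([.508,-.128]); tincrop([.508,-.128],'c6'); print(state()['contact_force'])
E
```

```text
t 24.3 p [ 0.4378 -0.2096  0.1461] j [-0.786 -0.442  2.269  0.404  1.041 -0.388] x [0.466 0.845 0.264] y [ 0.766 -0.534  0.358] z [ 0.444  0.036 -0.895] yawx 1.067 F [-0.19  0.27 -8.69] w 0.403 g 60.881136272801086
{'c': array([ 0.442, -0.216,  0.124]), 'lip': array([ 0.5  , -0.14 ,  0.113]), 'eff': np.float64(9.971), 'roll': np.float64(-18.118), 'low': np.float64(0.073), 'lipdir': array([ 0.608,  0.777, -0.165])}
shift tool [-0.   -0.   -0.01]
top [([0.486, -0.15, 0.13], 0.59)]
side []
[-0.27893922 -0.0714978  -8.32307085]
```

apply_moves(targets=[{"translation":[0.001,0.016,0],"twist":-0.2,"hand":0},{"translation":[0.001,0.016,0],"twist":-0.2,"hand":0},{"translation":[0.001,0.016,0],"twist":-0.2,"hand":0},{"translation":[0.001,0.016,0],"twist":-0.2,"hand":0},{"translation":[0,0,0],"twist":0,"hand":0},{"translation":[0,0,0],"twist":0,"hand":0},{"translation":[0,0,0],"twist":0,"hand":0},{"translation":[0,0,0],"twist":0,"hand":0}])

```text
time: 25.3
tool_pos: [0.4427, -0.2124, 0.1483]
tool_rot: [0.103, 0.831, 0.507, 0.204]
contact_force: [0.0, 0.7, -7.4]
gripper_width: 0.401
grasp_force: 60.9
```

```bash
cat >> h.py <<'E'
def wt(n=6):
    L=[]
    for _ in range(n): grab_frame('top'); L.append(state()['contact_force'][2])
    print('Fz',np.round(np.mean(L),2),'+-',np.round(np.std(L)/n**.5,2))
E
python3 - <<'E'
from h import *
chk([.508,-.128]); tincrop([.508,-.128],'c7'); wt()
E
```

```text
t 25.3 p [ 0.4427 -0.2124  0.1483] j [-0.782 -0.427  2.254  0.403  1.039 -0.464] x [0.403 0.885 0.235] y [ 0.801 -0.465  0.378] z [ 0.444  0.036 -0.896] yawx 1.143 F [ 0.04  0.71 -7.39] w 0.401 g 60.88101809320506
{'c': array([ 0.448, -0.219,  0.127]), 'lip': array([ 0.5  , -0.139,  0.113]), 'eff': np.float64(11.687), 'roll': np.float64(-19.336), 'low': np.float64(0.073), 'lipdir': array([ 0.552,  0.812, -0.191])}
shift tool [-0.01  0.01 -0.01]
top []
side [([0.578, 0.33, 0.098], 0.54)]
Fz -8.18 +- 0.1
```

View pics/c7.png

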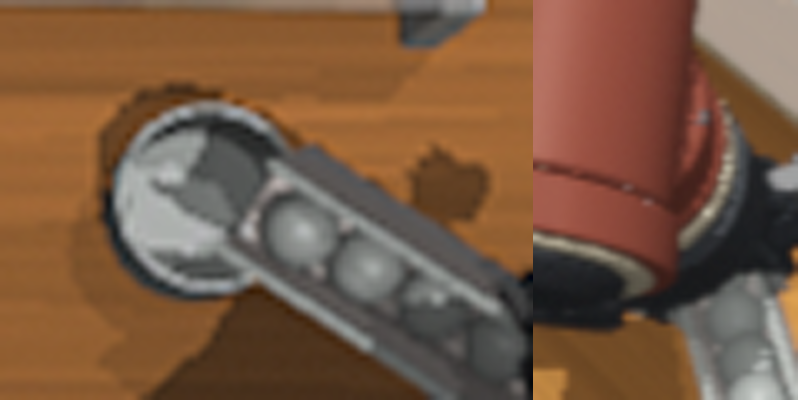

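Tin 1 is still empty, and the first ball is just behind the lip (left panel ≈(300,230)). The weight baseline is 8.18 N. I'll go on in small steps and use the weight to count.

apply_moves(targets=[{"translation":[0.001,0.012,0],"twist":-0.15,"hand":0},{"translation":[0.001,0.012,0],"twist":-0.15,"hand":0},{"translation":[0.001,0.012,0],"twist":-0.15,"hand":0},{"translation":[0,0,0],"twist":0,"hand":0},{"translation":[0,0,0],"twist":0,"hand":0},{"translation":[0,0,0],"twist":0,"hand":0},{"translation":[0,0,0],"twist":0,"hand":0}])

```text
time: 26.5
tool_pos: [0.4458, -0.2137, 0.1498]
tool_rot: [0.108, 0.82, 0.525, 0.202]
contact_force: [0.1, 0.0, -8.0]
gripper_width: 0.404
grasp_force: 61.0
```

```bash
python3 - <<'E'
from h import *
chk([.508,-.128]); wt()
E
```

```text
t 26.5 p [ 0.4458 -0.2137  0.1498] j [-0.779 -0.418  2.245  0.402  1.038 -0.506] x [0.366 0.905 0.218] y [ 0.818 -0.425  0.388] z [ 0.444  0.036 -0.896] yawx 1.186 F [ 0.1   0.02 -8.02] w 0.404 g 61.01112567353994
{'c': array([ 0.451, -0.221,  0.128]), 'lip': array([ 0.5  , -0.139,  0.113]), 'eff': np.float64(12.706), 'roll': np.float64(-19.973), 'low': np.float64(0.073), 'lipdir': array([ 0.519,  0.829, -0.207])}
shift tool [-0.01  0.01 -0.01]
Fz -8.06 +- 0.23
```

apply_moves(targets=[{"translation":[0.001,0.012,0],"twist":-0.15,"hand":0},{"translation":[0.001,0.012,0],"twist":-0.15,"hand":0},{"translation":[0.001,0.012,0],"twist":-0.15,"hand":0},{"translation":[0,0,0],"twist":0,"hand":0},{"translation":[0,0,0],"twist":0,"hand":0},{"translation":[0,0,0],"twist":0,"hand":0},{"translation":[0,0,0],"twist":0,"hand":0}])

```text
time: 27.5
tool_pos: [0.4488, -0.2149, 0.1512]
tool_rot: [0.112, 0.808, 0.544, 0.199]
contact_force: [0.2, -0.3, -8.4]
gripper_width: 0.402
grasp_force: 61.0
```

```bash
python3 - <<'E'
from h import *
chk([.508,-.128]); wt(8); save('top','t8')
a=cv2.imread('pics/t8.png'); u,v=proj('top',[.508,-.128,.05]).astype(int)
cv2.imwrite('pics/c8.png',cv2.resize(a[v-28:v+32,u-30:u+50],(533,400),interpolation=2))
E
```

```text
t 27.5 p [ 0.4488 -0.2149  0.1512] j [-0.775 -0.41   2.237  0.401  1.036 -0.548] x [0.329 0.923 0.2  ] y [ 0.834 -0.384  0.398] z [ 0.444  0.036 -0.896] yawx 1.228 F [ 0.19 -0.25 -8.36] w 0.402 g 60.96346872160211
{'c': array([ 0.454, -0.222,  0.13 ]), 'lip': array([ 0.5  , -0.139,  0.113]), 'eff': np.float64(13.752), 'roll': np.float64(-20.56), 'low': np.float64(0.073), 'lipdir': array([ 0.485,  0.845, -0.223])}
shift tool [-0.02  0.02 -0.01]
Fz -8.02 +- 0.13
```

apply_moves(targets=[{"translation":[0.001,0.012,0],"twist":-0.15,"hand":0},{"translation":[0.001,0.012,0],"twist":-0.15,"hand":0},{"translation":[0.001,0.012,0],"twist":-0.15,"hand":0},{"translation":[0,0,0],"twist":0,"hand":0},{"translation":[0,0,0],"twist":0,"hand":0},{"translation":[0,0,0],"twist":0,"hand":0},{"translation":[0,0,0],"twist":0,"hand":0}])

```text
time: 28.65
tool_pos: [0.4519, -0.216, 0.1527]
tool_rot: [0.116, 0.795, 0.562, 0.197]
contact_force: [0.0, 0.2, -7.7]
gripper_width: 0.402
grasp_force: 61.0
```

```bash
python3 - <<'E'
from h import *
chk([.508,-.128]); wt(6); save('top','t9')
u,v=proj('top',[.508,-.128,.05]).astype(int)
cv2.imwrite('pics/c9.png',np.hstack([cv2.resize(cv2.imread(f'pics/{n}.png')[v-28:v+32,u-30:u+45],(400,320),interpolation=2) for n in('t8','t9')]))
E
```

```text
t 28.65 p [ 0.4519 -0.216   0.1527] j [-0.772 -0.402  2.229  0.4    1.035 -0.589] x [0.292 0.939 0.182] y [ 0.847 -0.342  0.406] z [ 0.444  0.036 -0.896] yawx 1.27 F [ 0.    0.17 -7.7 ] w 0.402 g 61.010615262784995
{'c': array([ 0.458, -0.223,  0.131]), 'lip': array([ 0.5  , -0.139,  0.113]), 'eff': np.float64(14.832), 'roll': np.float64(-21.102), 'low': np.float64(0.073), 'lipdir': array([ 0.452,  0.86 , -0.239])}
shift tool [-0.02  0.02 -0.01]
Fz -8.11 +- 0.16
```

View pics/c9.png

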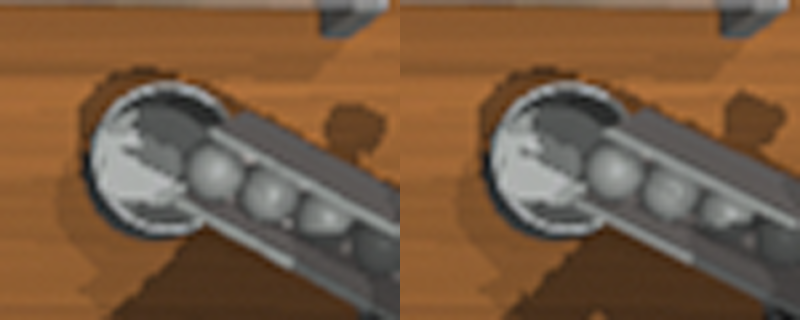

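No ball has dropped, but the first one sits right at the lip (≈(615,170)). I'll use finer steps.

apply_moves(targets=[{"translation":[0.001,0.008,0],"twist":-0.1,"hand":0},{"translation":[0.001,0.008,0],"twist":-0.1,"hand":0},{"translation":[0.001,0.008,0],"twist":-0.1,"hand":0},{"translation":[0,0,0],"twist":0,"hand":0},{"translation":[0,0,0],"twist":0,"hand":0},{"translation":[0,0,0],"twist":0,"hand":0},{"translation":[0,0,0],"twist":0,"hand":0}])

```text
time: 29.7
tool_pos: [0.4542, -0.2166, 0.154]
tool_rot: [0.12, 0.787, 0.574, 0.195]
contact_force: [0.7, -0.3, -7.1]
gripper_width: 0.404
grasp_force: 61.1
```

```bash
cat >> h.py <<'E'
def diff(a,b,tin):
    u,v=proj('top',[*tin,.05]).astype(int); A,B=[cv2.imread(f'pics/{n}.png')[v-16:v+16,u-16:u+16].astype(int) for n in(a,b)]
    print('tin diff',np.abs(A-B).mean().round(1))
E
python3 - <<'E'
from h import *
chk([.508,-.128]); wt(4); save('top','t10'); diff('t8','t9',[.508,-.128]); diff('t9','t10',[.508,-.128])
E
```

```text
t 29.7 p [ 0.4542 -0.2166  0.154 ] j [-0.769 -0.396  2.223  0.4    1.035 -0.616] x [0.266 0.949 0.17 ] y [ 0.856 -0.313  0.412] z [ 0.444  0.036 -0.895] yawx 1.298 F [ 0.7  -0.29 -7.15] w 0.404 g 61.06110861059278
{'c': array([ 0.46 , -0.224,  0.133]), 'lip': array([ 0.5  , -0.139,  0.113]), 'eff': np.float64(15.564), 'roll': np.float64(-21.465), 'low': np.float64(0.074), 'lipdir': array([ 0.429,  0.868, -0.25 ])}
shift tool [-0.02  0.02 -0.  ]
Fz -7.1 +- 0.17
tin diff 2.6
tin diff 13.2
```

```bash
python3 - <<'E'
from h import *
wt(6); u,v=proj('top',[.508,-.128,.05]).astype(int)
cv2.imwrite('pics/c10.png',cv2.resize(cv2.imread('pics/t10.png')[v-28:v+32,u-30:u+45],(500,400),interpolation=2))
E
```

```text
Fz -7.34 +- 0.15
```

View pics/c10.png

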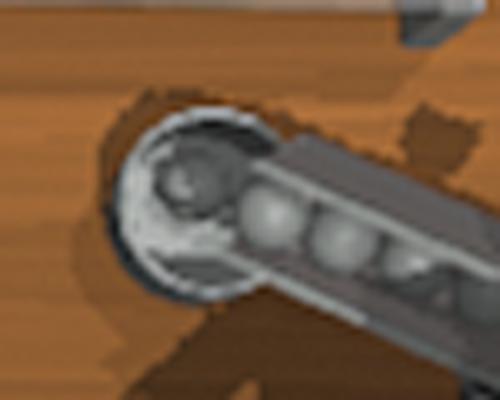

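One ball is in tin 1 (dark, ≈(195,180)), in line with the 7.34 N reading. The next one is due about 4–5° later.

apply_moves(targets=[{"translation":[0.001,0.016,0],"twist":-0.2,"hand":0},{"translation":[0.001,0.016,0],"twist":-0.2,"hand":0},{"translation":[0.001,0.016,0],"twist":-0.2,"hand":0},{"translation":[0.001,0.016,0],"twist":-0.2,"hand":0},{"translation":[0.001,0.016,0],"twist":-0.2,"hand":0},{"translation":[0,0,0],"twist":0,"hand":0},{"translation":[0,0,0],"twist":0,"hand":0},{"translation":[0,0,0],"twist":0,"hand":0}])

```text
time: 31.05
tool_pos: [0.4611, -0.2182, 0.1572]
tool_rot: [0.129, 0.757, 0.612, 0.189]
contact_force: [0.6, -0.5, -7.6]
gripper_width: 0.405
grasp_force: 61.0
```

```bash
python3 - <<'E'
from h import *
chk([.508,-.128]); wt(4); save('top','t11');diff('t10','t11',[.508,-.128])
E
```

```text
t 31.05 p [ 0.4611 -0.2182  0.1572] j [-0.76  -0.38   2.205  0.397  1.032 -0.706] x [0.179 0.975 0.128] y [ 0.878 -0.217  0.426] z [ 0.444  0.036 -0.896] yawx 1.389 F [ 0.56 -0.55 -7.55] w 0.405 g 61.04887379275169
{'c': array([ 0.468, -0.226,  0.136]), 'lip': array([ 0.5  , -0.138,  0.113]), 'eff': np.float64(18.116), 'roll': np.float64(-22.391), 'low': np.float64(0.074), 'lipdir': array([ 0.351,  0.891, -0.287])}
shift tool [-0.03  0.03  0.  ]
Fz -7.18 +- 0.2
tin diff 4.4
```

apply_moves(targets=[{"translation":[0,0.014,0],"twist":-0.15,"hand":0},{"translation":[0,0.014,0],"twist":-0.15,"hand":0},{"translation":[0,0,0],"twist":0,"hand":0},{"translation":[0,0,0],"twist":0,"hand":0},{"translation":[0,0,0],"twist":0,"hand":0},{"translation":[0,0,0],"twist":0,"hand":0}])

```text
time: 31.9
tool_pos: [0.4636, -0.2188, 0.1584]
tool_rot: [0.132, 0.748, 0.624, 0.187]
contact_force: [0.8, 0.9, -7.7]
gripper_width: 0.404
grasp_force: 61.1
```

```bash
python3 - <<'E'
from h import *
chk([.508,-.128]); wt(3); save('top','t12');diff('t11','t12',[.508,-.128])
E
```

```text
t 31.9 p [ 0.4636 -0.2188  0.1584] j [-0.757 -0.374  2.199  0.396  1.032 -0.733] x [0.153 0.982 0.115] y [ 0.883 -0.188  0.43 ] z [ 0.444  0.036 -0.896] yawx 1.416 F [ 0.83  0.93 -7.74] w 0.404 g 61.11572866619099
{'c': array([ 0.471, -0.227,  0.138]), 'lip': array([ 0.501, -0.138,  0.113]), 'eff': np.float64(18.903), 'roll': np.float64(-22.63), 'low': np.float64(0.074), 'lipdir': array([ 0.327,  0.896, -0.299])}
shift tool [-0.03  0.03  0.  ]
Fz -7.75 +- 0.2
tin diff 2.3
```

apply_moves(targets=[{"translation":[0,0.008,0],"twist":-0.15,"hand":0},{"translation":[0,0.008,0],"twist":-0.15,"hand":0},{"translation":[0,0,0],"twist":0,"hand":0},{"translation":[0,0,0],"twist":0,"hand":0},{"translation":[0,0,0],"twist":0,"hand":0},{"translation":[0,0,0],"twist":0,"hand":0}])

```text
time: 32.7
tool_pos: [0.4651, -0.2192, 0.1593]
tool_rot: [0.135, 0.738, 0.635, 0.185]
contact_force: [-0.5, 0.5, -6.0]
gripper_width: 0.402
grasp_force: 61.2
```

```bash
python3 - <<'E'
from h import *
chk([.508,-.128]); wt(3); save('top','t13');diff('t12','t13',[.508,-.128])
E
```

```text
t 32.7 p [ 0.4651 -0.2192  0.1593] j [-0.755 -0.371  2.195  0.395  1.031 -0.761] x [0.126 0.987 0.102] y [ 0.887 -0.158  0.434] z [ 0.444  0.036 -0.895] yawx 1.444 F [-0.45  0.46 -6.03] w 0.402 g 61.18473439011723
{'c': array([ 0.473, -0.227,  0.139]), 'lip': array([ 0.5  , -0.139,  0.113]), 'eff': np.float64(19.703), 'roll': np.float64(-22.871), 'low': np.float64(0.074), 'lipdir': array([ 0.303,  0.901, -0.311])}
shift tool [-0.03  0.04  0.01]
Fz -6.53 +- 0.25
tin diff 11.3
```

apply_moves(targets=[{"translation":[0,-0.016,0],"twist":0.2,"hand":0},{"translation":[0,-0.032,0],"twist":0.4,"hand":0},{"translation":[0,-0.032,0],"twist":0.4,"hand":0},{"translation":[0,-0.032,-0.1],"twist":0.4,"hand":0},{"translation":[0,-0.032,-0.15],"twist":0.4,"hand":0},{"translation":[0,-0.032,-0.1],"twist":0.4,"hand":0},{"translation":[0,-0.016,0],"twist":0.2,"hand":0},{"translation":[0,0,0],"twist":0,"hand":0}])

```text
time: 33.7
tool_pos: [0.4328, -0.2155, 0.1824]
tool_rot: [0.112, 0.809, 0.542, 0.2]
contact_force: [0.5, 0.0, -6.8]
gripper_width: 0.401
grasp_force: 61.2
```

```bash
python3 - <<'E'
from h import *
chk([.476,.010]); save('top','t14');save('side','s14'); tins(); wt(4)
a=cv2.imread('pics/t14.png')[140:260,220:380];b=cv2.imread('pics/s14.png')[180:320,190:350]
cv2.imwrite('pics/c14.png',np.hstack([cv2.resize(a,(400,300),interpolation=2),cv2.resize(b,(400,350),interpolation=2)[:300]]))
E
```

```text
t 33.7 p [ 0.4328 -0.2155  0.1824] j [-0.806 -0.491  2.238  0.393  1.121 -0.538] x [0.334 0.921 0.202] y [ 0.831 -0.388  0.397] z [ 0.444  0.035 -0.895] yawx 1.223 F [ 0.49  0.01 -6.78] w 0.401 g 61.20501426339615
{'c': array([ 0.438, -0.222,  0.161]), 'lip': array([ 0.484, -0.14 ,  0.144]), 'eff': np.float64(13.641), 'roll': np.float64(-20.531), 'low': np.float64(0.104), 'lipdir': array([ 0.49 ,  0.843, -0.221])}
shift tool [ 1.14 -0.78  0.25]
('top', [0.5062, -0.1301], np.float64(0.46))
Fz -6.27 +- 0.23
```

View pics/c14.png

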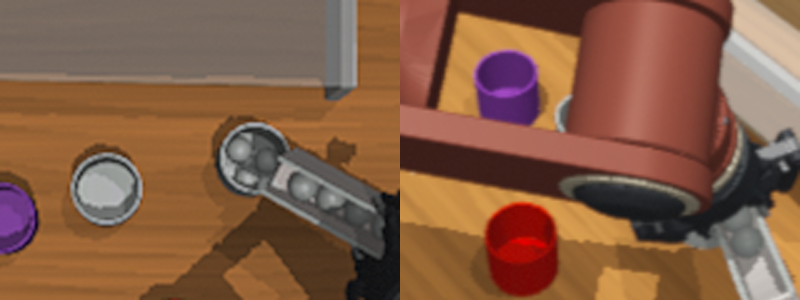

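Two balls are in tin 1 (left ≈(240,150) and (263,160)). I'll locate tin 2 by its grey colour, then carry the scoop over slowly.

```bash
cat >> h.py <<'E'
def tinfit(name,guess,cam='top'):
    f=cv2.imread(f'pics/{name}.png').astype(int); u,v=proj(cam,[*guess,.03]).astype(int)
    m=(f.max(2)-f.min(2)<22)&(f.max(2)>60); w=np.zeros_like(m); w[v-30:v+30,u-30:u+30]=1; m&=w>0
    n,l,st,_=cv2.connectedComponentsWithStats(m.astype(np.uint8)); i=1+np.argmax(st[1:,4]); m=l==i
    m=cv2.morphologyEx(m.astype(np.uint8),cv2.MORPH_CLOSE,np.ones((7,7)))>0
    fn=lambda q:-(m&cylmask(cam,*q)).sum()/(m|cylmask(cam,*q)).sum(); p=np.array(guess)
    s=minimize(fn,p,method='Nelder-Mead',options=dict(initial_simplex=[p,p+[.01,0],p+[0,.01]],xatol=3e-4))
    print('tinfit',name,s.x.round(4),round(-s.fun,2)); return s.x
E
python3 - <<'E'
from h import *
t=tinfit('t14',[.476,.010]); tinfit('top1',[.476,.010]); tinfit('top1',[.508,-.128]); wt(4); chk(t)
E
```

```text
tinfit t14 [0.4761 0.0095] 0.93
tinfit top1 [0.4757 0.0097] 0.94
tinfit top1 [ 0.5092 -0.1295] 0.86
Fz -6.0 +- 0.14
t 34.4 p [ 0.4329 -0.2155  0.1824] j [-0.806 -0.491  2.238  0.393  1.122 -0.538] x [0.333 0.921 0.202] y [ 0.832 -0.388  0.397] z [ 0.444  0.036 -0.895] yawx 1.223 F [ 0.06  0.12 -6.17] w 0.402 g 61.21897358971182
{'c': array([ 0.438, -0.222,  0.161]), 'lip': array([ 0.484, -0.14 ,  0.144]), 'eff': np.float64(13.634), 'roll': np.float64(-20.505), 'low': np.float64(0.104), 'lipdir': array([ 0.489,  0.844, -0.221])}
shift tool [ 1.14 -0.78  0.25]
```

apply_moves(targets=[{"translation":[0.06,-0.04,0],"twist":0,"hand":0},{"translation":[0.13,-0.09,0],"twist":0,"hand":0},{"translation":[0.18,-0.13,0],"twist":0,"hand":0},{"translation":[0.2,-0.14,0],"twist":0,"hand":0},{"translation":[0.2,-0.14,0],"twist":0,"hand":0},{"translation":[0.16,-0.11,0],"twist":0,"hand":0},{"translation":[0.1,-0.06,0],"twist":0,"hand":0},{"translation":[0.05,-0.03,0],"twist":0,"hand":0}])

```text
time: 35.2
tool_pos: [0.4069, -0.0858, 0.1745]
tool_rot: [0.111, 0.808, 0.542, 0.2]
contact_force: [-0.5, -0.2, -6.0]
gripper_width: 0.401
grasp_force: 61.2
```

```bash
python3 - <<'E'
from h import *
chk([.476,.0096]); wt(5); save('top','t15');save('side','s15')
a=cv2.imread('pics/t15.png')[160:240,230:350]
u,v=proj('side',[.508,-.128,.03]).astype(int)
b=cv2.imread('pics/s15.png')[v-40:v+40,u-30:u+30]
cv2.imwrite('pics/c15.png',np.hstack([cv2.resize(a,(525,350),interpolation=2),cv2.resize(b,(262,350),interpolation=2)]))
E
```

```text
t 35.2 p [ 0.4069 -0.0858  0.1745] j [-0.558 -0.795  2.425  0.296  1.15  -0.241] x [0.332 0.921 0.203] y [ 0.832 -0.387  0.396] z [ 0.444  0.037 -0.895] yawx 1.225 F [-0.48 -0.16 -5.98] w 0.401 g 61.24863226083107
{'c': array([ 0.413, -0.093,  0.153]), 'lip': array([ 0.458, -0.01 ,  0.136]), 'eff': np.float64(13.599), 'roll': np.float64(-20.493), 'low': np.float64(0.097), 'lipdir': array([ 0.488,  0.845, -0.22 ])}
shift tool [ 0.05 -0.03  0.25]
Fz -6.09 +- 0.23
```

View pics/c15.png

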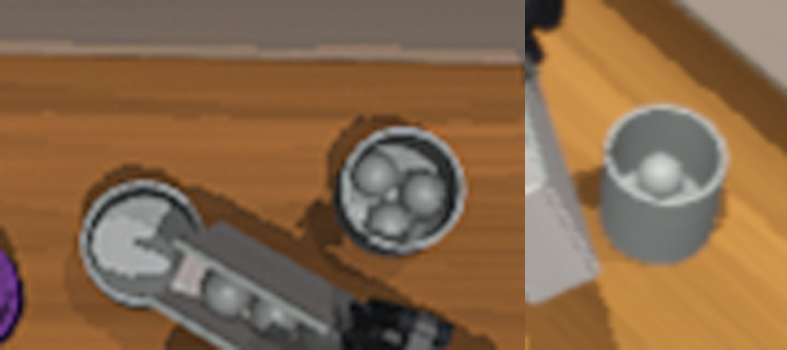

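Tin 1 turns out to hold three balls ((375,175), (425,193), (390,222)), and the weight agrees: a third slipped out during the back-off. Four are left in the scoop.

To mend it:
- Pour exactly one ball into tin 2, then put the scoop back with three.
- Lean the tool much further, grip tin 1, and tip one ball from tin 1 into tin 2 by twisting.

First the one ball into tin 2.

apply_moves(targets=[{"translation":[0.01,0,0.05],"twist":0,"hand":0},{"translation":[0.02,-0.01,0.08],"twist":0,"hand":0},{"translation":[0.02,-0.01,0.07],"twist":0,"hand":0},{"translation":[0,0,0.04],"twist":-0.1,"hand":0},{"translation":[0.001,0.016,0],"twist":-0.2,"hand":0},{"translation":[0.001,0.016,0],"twist":-0.2,"hand":0},{"translation":[0.001,0.016,0],"twist":-0.2,"hand":0},{"translation":[0.001,0.016,0],"twist":-0.2,"hand":0}])

```text
time: 36.35
tool_pos: [0.4238, -0.0831, 0.1569]
tool_rot: [0.121, 0.783, 0.578, 0.194]
contact_force: [0.1, 0.6, -5.9]
gripper_width: 0.401
grasp_force: 61.2
```

apply_moves(targets=[{"translation":[0.001,0.016,0],"twist":-0.2,"hand":0},{"translation":[0.001,0.016,0],"twist":-0.2,"hand":0},{"translation":[0.001,0.016,0],"twist":-0.2,"hand":0},{"translation":[0.001,0.012,0],"twist":-0.15,"hand":0},{"translation":[0.001,0.012,0],"twist":-0.15,"hand":0},{"translation":[0.001,0.008,0],"twist":-0.1,"hand":0},{"translation":[0,0,0],"twist":0,"hand":0},{"translation":[0,0,0],"twist":0,"hand":0}])

```text
time: 37.15
tool_pos: [0.4305, -0.0844, 0.1597]
tool_rot: [0.13, 0.754, 0.616, 0.188]
contact_force: [-0.1, -0.0, -5.5]
gripper_width: 0.401
grasp_force: 61.2
```

```bash
python3 - <<'E'
from h import *
chk([.476,.0096]); wt(4); save('top','t16'); diff('t15','t16',[.476,.0096])
E
```

```text
t 37.15 p [ 0.4305 -0.0844  0.1597] j [-0.515 -0.685  2.393  0.29   1.062 -0.408] x [0.17  0.978 0.124] y [ 0.88  -0.207  0.428] z [ 0.444  0.036 -0.896] yawx 1.398 F [-0.06 -0.04 -5.47] w 0.401 g 61.20069644646719
{'c': array([ 0.438, -0.092,  0.139]), 'lip': array([ 0.469, -0.004,  0.115]), 'eff': np.float64(18.378), 'roll': np.float64(-22.474), 'low': np.float64(0.076), 'lipdir': array([ 0.343,  0.893, -0.291])}
shift tool [0.   0.01 0.02]
Fz -6.03 +- 0.2
tin diff 13.5
```

apply_moves(targets=[{"translation":[0.001,0.012,0],"twist":-0.15,"hand":0},{"translation":[0.001,0.012,0],"twist":-0.15,"hand":0},{"translation":[0.001,0.012,0],"twist":-0.15,"hand":0},{"translation":[0.001,0.012,0],"twist":-0.15,"hand":0},{"translation":[0.001,0.012,0],"twist":-0.15,"hand":0},{"translation":[0.001,0.008,0],"twist":-0.1,"hand":0},{"translation":[0,0,0],"twist":0,"hand":0},{"translation":[0,0,0],"twist":0,"hand":0}])

```text
time: 38.2
tool_pos: [0.4366, -0.085, 0.1627]
tool_rot: [0.138, 0.727, 0.647, 0.182]
contact_force: [-0.0, 0.0, -7.4]
gripper_width: 0.404
grasp_force: 61.2
```

```bash
python3 - <<'E'
from h import *
chk([.476,.0096]); wt(3); save('top','t17'); diff('t16','t17',[.476,.0096])
E
```

```text
t 38.2 p [ 0.4366 -0.085   0.1627] j [-0.507 -0.664  2.376  0.287  1.056 -0.486] x [0.095 0.992 0.087] y [ 0.891 -0.124  0.436] z [ 0.444  0.036 -0.896] yawx 1.475 F [-0.02  0.01 -7.37] w 0.404 g 61.194358548964374
{'c': array([ 0.444, -0.093,  0.142]), 'lip': array([ 0.469, -0.004,  0.115]), 'eff': np.float64(20.64), 'roll': np.float64(-23.06), 'low': np.float64(0.077), 'lipdir': array([ 0.275,  0.905, -0.324])}
shift tool [-0.01  0.02  0.02]
Fz -5.69 +- 0.24
tin diff 5.7
```

apply_moves(targets=[{"translation":[0.001,0.01,0],"twist":-0.14,"hand":0},{"translation":[0.001,0.01,0],"twist":-0.14,"hand":0},{"translation":[0.001,0.01,0],"twist":-0.14,"hand":0},{"translation":[0,0,0],"twist":0,"hand":0},{"translation":[0,0,0],"twist":0,"hand":0},{"translation":[0,0,0],"twist":0,"hand":0},{"translation":[0,0,0],"twist":0,"hand":0}])

```text
time: 39.1
tool_pos: [0.4393, -0.085, 0.164]
tool_rot: [0.142, 0.713, 0.663, 0.179]
contact_force: [0.3, -0.3, -6.3]
gripper_width: 0.407
grasp_force: 61.2
```

```bash
python3 - <<'E'
from h import *
chk([.476,.0096]); save('top','t18'); diff('t17','t18',[.476,.0096])
E
```

```text
t 39.1 p [ 0.4393 -0.085   0.164 ] j [-0.503 -0.655  2.369  0.286  1.053 -0.525] x [0.058 0.996 0.068] y [ 0.894 -0.082  0.44 ] z [ 0.444  0.036 -0.896] yawx 1.513 F [ 0.32 -0.33 -6.32] w 0.407 g 61.22962255496532
{'c': array([ 0.447, -0.093,  0.144]), 'lip': array([ 0.469, -0.004,  0.115]), 'eff': np.float64(21.781), 'roll': np.float64(-23.285), 'low': np.float64(0.077), 'lipdir': array([ 0.242,  0.909, -0.341])}
shift tool [-0.01  0.02  0.02]
tin diff 2.4
```

apply_moves(targets=[{"translation":[0,0.011,0],"twist":-0.15,"hand":0},{"translation":[0,0.011,0],"twist":-0.15,"hand":0},{"translation":[0,0.011,0],"twist":-0.15,"hand":0},{"translation":[0,0.011,0],"twist":-0.15,"hand":0},{"translation":[0,0,0],"twist":0,"hand":0},{"translation":[0,0,0],"twist":0,"hand":0},{"translation":[0,0,0],"twist":0,"hand":0},{"translation":[0,0,0],"twist":0,"hand":0}])

```text
time: 39.95
tool_pos: [0.4433, -0.0853, 0.1659]
tool_rot: [0.147, 0.693, 0.684, 0.175]
contact_force: [-0.6, -0.5, -6.2]
gripper_width: 0.397
grasp_force: 61.3
```

```bash
python3 - <<'E'
from h import *
chk([.476,.0096]); save('top','t19'); diff('t18','t19',[.476,.0096])
E
```

```text
t 39.95 p [ 0.4433 -0.0853  0.1659] j [-0.498 -0.642  2.358  0.285  1.049 -0.58 ] x [0.004 0.999 0.042] y [ 0.896 -0.022  0.443] z [ 0.444  0.036 -0.895] yawx 1.567 F [-0.6  -0.55 -6.16] w 0.397 g 61.26789613219444
{'c': array([ 0.452, -0.093,  0.146]), 'lip': array([ 0.469, -0.004,  0.115]), 'eff': np.float64(23.433), 'roll': np.float64(-23.516), 'low': np.float64(0.077), 'lipdir': array([ 0.194,  0.911, -0.365])}
shift tool [-0.01  0.03  0.03]
tin diff 2.6
```

apply_moves(targets=[{"translation":[0,0.01,0],"twist":-0.14,"hand":0},{"translation":[0,0.01,0],"twist":-0.14,"hand":0},{"translation":[0,0.01,0],"twist":-0.14,"hand":0},{"translation":[0,0,0],"twist":0,"hand":0},{"translation":[0,0,0],"twist":0,"hand":0},{"translation":[0,0,0],"twist":0,"hand":0},{"translation":[0,0,0],"twist":0,"hand":0},{"translation":[0,0,0],"twist":0,"hand":0}])

```text
time: 40.8
tool_pos: [0.446, -0.0853, 0.1673]
tool_rot: [0.151, 0.679, 0.698, 0.172]
contact_force: [-0.6, 0.8, -6.2]
gripper_width: 0.402
grasp_force: 61.2
```

```bash
python3 - <<'E'
from h import *
chk([.476,.0096]); save('top','t20'); diff('t19','t20',[.476,.0096])
E
```

```text
t 40.8 p [ 0.446  -0.0853  0.1673] j [-0.494 -0.634  2.351  0.283  1.047 -0.618] x [-0.034  0.999  0.023] y [0.896 0.02  0.445] z [ 0.444  0.036 -0.895] yawx 1.605 F [-0.61  0.76 -6.18] w 0.402 g 61.21488675358705
{'c': array([ 0.455, -0.093,  0.147]), 'lip': array([ 0.468, -0.004,  0.115]), 'eff': np.float64(24.598), 'roll': np.float64(-23.621), 'low': np.float64(0.077), 'lipdir': array([ 0.16 ,  0.91 , -0.381])}
shift tool [-0.01  0.04  0.03]
tin diff 6.2
```

```bash
python3 - <<'E'
from h import *
save('top','t21')
u,v=proj('top',[.476,.0096,.05]).astype(int); A,B,C=[cv2.imread(f'pics/{n}.png')[v-16:v+16,u-16:u+16].mean(2) for n in('t19','t20','t21')]
blk=lambda X:np.round(X.reshape(16,2,16,2).mean((1,3))).astype(int)
print(np.abs(B-C).mean()); print(blk(A)); print(blk(C))
E
```

```text
2.0559895833333335
[[ 99 100 100  96  69  61  61  59  57  57  59  61  62  62  61  69]
 [100 101  92  70  62  80 105 123 130 123 110  76  63  65  65  64]
 [ 98  95  62  69 123 117  78  53  50  54  78  93  87  64  74  72]
 [102  78  70 133  79  64 107 138 143 125  71  50  71  96  91  90]
 [101  70 118  84 105 145 149 147 151 103  86  86  90  89  88  88]
 [ 94  92 114  91 155 164 163 152 152 101  99  90  90  89  89  88]
 [ 94 108  95 159 171 171 169 171 139  94  80  85  88  90  90  90]
 [ 85 136  94 173 168 170 167 156 133 124 127 122 108  98  88  84]
 [ 80 130 119 171 168 170 162 102 101 104 110 105 115 128 130 126]
 [ 81 120 105 169 168 170 171 163 162 148 127  89 123 136 129 117]
 [ 85 106 105 150 173 171 170 166 155 151 124  95 136 155 146 119]
 [ 87  92 134 106 120 151 160 144 136 139 130 100 121 136 135 117]
 [ 84  82  99 136 104 100  86  86  82  85  93  77  87 101 100  83]
 [ 81  82  79 111 134  95  82  86  92  87  84  87  89  86  87  89]
 [ 83  83  83  80  92 137 131 122 128 136 121 118 103  95  88  80]
 [ 81  79  79  79  78  71  81  96  91  91  68  72  89 111 121 114]]
[[100  9
[... 364 characters left out ...]
  83  94  90  90  89  89  88]
 [ 94 108  95 159 171 171 170 159 100  86  84  87  89  90  91  91]
 [ 85 136  94 173 168 170 170 160 129 124 122 116 100  96  91  82]
 [ 80 130 119 171 168 170 161 101 103  90 105 118 122 123 120 122]
 [ 82 120 105 169 168 170 168 160 150  98 130 148 134 112  79  88]
 [ 85 106 105 150 173 171 171 164 142 102 132 159 162 133  93  91]
 [ 87  92 134 107 120 151 160 145 137 110 120 135 138 122 101  94]
 [ 85  83  99 136 104 100  86  86  82  81  86 102 103  89  86  73]
 [ 81  82  78 111 134  95  83  85  89  89  84  83  86  90  90  84]
 [ 83  84  83  79  93 133 118 117 139 137 116 113 102  96  92  76]
 [ 81  79  79  79  78  71  81  94  90  91  65  72  86 104 118  90]]
```

apply_moves(targets=[{"translation":[0,0.008,0],"twist":-0.1,"hand":0},{"translation":[0,0.008,0],"twist":-0.1,"hand":0},{"translation":[0,0.008,0],"twist":-0.1,"hand":0},{"translation":[0,0,0],"twist":0,"hand":0},{"translation":[0,0,0],"twist":0,"hand":0},{"translation":[0,0,0],"twist":0,"hand":0},{"translation":[0,0,0],"twist":0,"hand":0},{"translation":[0,0,0],"twist":0,"hand":0}])

```text
time: 41.7
tool_pos: [0.4482, -0.0853, 0.1685]
tool_rot: [0.153, 0.668, 0.708, 0.17]
contact_force: [-0.0, -0.0, -5.2]
gripper_width: 0.403
grasp_force: 61.2
```

```bash
cat >> h.py <<'E'
def blkmap(a,b,tin):
    u,v=proj('top',[*tin,.05]).astype(int); A,B=[cv2.imread(f'pics/{n}.png')[v-16:v+16,u-16:u+16].mean(2) for n in(a,b)]
    D=B-A; print('diff',np.abs(D).mean().round(1)); blk=lambda X:np.round(X.reshape(8,4,8,4).mean((1,3))).astype(int)
    print(np.hstack([blk(A),blk(B)]))
E
python3 - <<'E'
from h import *
chk([.476,.0096]); save('top','t22'); blkmap('t21','t22',[.476,.0096])
E
```

```text
t 41.7 p [ 0.4482 -0.0853  0.1685] j [-0.491 -0.627  2.345  0.282  1.045 -0.645] x [-0.061  0.998  0.01 ] y [0.894 0.05  0.445] z [ 0.444  0.036 -0.895] yawx 1.631 F [-0.05 -0.04 -5.21] w 0.403 g 61.246561289881356
{'c': array([ 0.457, -0.093,  0.149]), 'lip': array([ 0.468, -0.004,  0.115]), 'eff': np.float64(25.429), 'roll': np.float64(-23.674), 'low': np.float64(0.077), 'lipdir': array([ 0.136,  0.909, -0.393])}
shift tool [-0.02  0.04  0.03]
diff 16.8
[[100  90  68  87  92  77  63  63 100  98  74  73  85  70  64  63]
 [ 93  84  96  92  65  74  81  84  98  74 102  87  75  70  80  84]
 [ 90 102 143 138  84  89  89  89  88 100 109 108 119  81  89  89]
 [106 130 170 165 110 102  94  88  88 115 169 117 116 102  95  91]
 [103 141 169 148 110 125 123 102  97 137 169 138 113 101 131 118]
 [ 93 124 154 160 123 136 139  95  88 123 154 165 150 113 143 116]
 [ 83 106 108  85  85  89  92  83  82 103 108  92  92  85  92  84]
 [ 82  80  94 103 114  92  97  94  82  80  96 104 124 104  95  89]]
```

One ball is in tin 2 now. I'll back off very gently, by twist only, then lift.

apply_moves(targets=[{"translation":[0,-0.004,0],"twist":0.05,"hand":0},{"translation":[0,-0.008,0],"twist":0.1,"hand":0},{"translation":[0,-0.012,0],"twist":0.15,"hand":0},{"translation":[0,-0.016,0],"twist":0.2,"hand":0},{"translation":[0,-0.016,0],"twist":0.2,"hand":0},{"translation":[0,-0.016,0],"twist":0.2,"hand":0},{"translation":[0,-0.016,0],"twist":0.2,"hand":0},{"translation":[0,-0.016,0],"twist":0.2,"hand":0}])

```text
time: 42.55
tool_pos: [0.4387, -0.0852, 0.1637]
tool_rot: [0.142, 0.713, 0.663, 0.179]
contact_force: [-0.4, 0.4, -6.0]
gripper_width: 0.402
grasp_force: 61.3
```

apply_moves(targets=[{"translation":[0,-0.016,0],"twist":0.2,"hand":0},{"translation":[0,-0.016,0],"twist":0.2,"hand":0},{"translation":[0,-0.02,0],"twist":0.25,"hand":0},{"translation":[0,-0.02,0],"twist":0.25,"hand":0},{"translation":[0,-0.02,0],"twist":0.25,"hand":0},{"translation":[0,-0.02,-0.05],"twist":0.25,"hand":0},{"translation":[0,-0.02,-0.1],"twist":0.25,"hand":0},{"translation":[0,-0.02,-0.15],"twist":0.25,"hand":0}])

```text
time: 43.35
tool_pos: [0.4112, -0.0834, 0.1835]
tool_rot: [0.123, 0.773, 0.592, 0.192]
contact_force: [-0.1, -0.1, -4.9]
gripper_width: 0.404
grasp_force: 61.3
```

```bash
python3 - <<'E'
from h import *
chk([.476,.0096]); go(P0+[0,0,.1]); save('top','t23'); blkmap('t22','t23',[.476,.0096])
E
```

```text
t 43.35 p [ 0.4112 -0.0834  0.1835] j [-0.543 -0.787  2.406  0.288  1.157 -0.347] x [0.225 0.963 0.151] y [ 0.868 -0.269  0.417] z [ 0.442  0.037 -0.896] yawx 1.341 F [-0.1  -0.09 -4.86] w 0.404 g 61.324966506217606
{'c': array([ 0.418, -0.091,  0.162]), 'lip': array([ 0.454, -0.004,  0.141]), 'eff': np.float64(16.728), 'roll': np.float64(-21.8), 'low': np.float64(0.102), 'lipdir': array([ 0.391,  0.881, -0.267])}
shift tool [-0.    0.02  0.31]
delta tool (norm, total) [-2.58  1.1   0.35]
diff 14.8
[[100  98  74  73  85  70  64  63  99  98  73  72  84  77  93  99]
 [ 98  74 102  87  75  70  80  84  98  73 102  88  74  86  97  77]
 [ 88 100 109 108 119  81  89  89  87  99 108 107 124  70  74  76]
 [ 88 115 169 117 116 102  95  91  87 114 168 115 118  76  86  83]
 [ 97 137 169 138 113 101 131 118  96 136 164 124  93  97  87  87]
 [ 88 123 154 165 150 113 143 116  87 122 153 170 146 137 108  99]
 [ 82 103 108  92  92  85  92  84  82 102 115 114 112 128 102 129]
 [ 82  80  96 104 124 104  95  89  82  80  96 106  95 110 112 140]]
```

apply_moves(targets=[{"translation":[0,0,0],"twist":0.3,"hand":0},{"translation":[0,0,0],"twist":0.6,"hand":0},{"translation":[0,0,0],"twist":0.8,"hand":0},{"translation":[0,0,0],"twist":0.9,"hand":0},{"translation":[0,0,0],"twist":0.9,"hand":0},{"translation":[0,0,0],"twist":0.9,"hand":0},{"translation":[0,0,0],"twist":0.9,"hand":0},{"translation":[0,0,0],"twist":0.9,"hand":0}])

```text
time: 44.2
tool_pos: [0.412, -0.0836, 0.1832]
tool_rot: [0.059, 0.917, 0.327, 0.221]
contact_force: [1.2, -0.4, -4.6]
gripper_width: 0.404
grasp_force: 61.3
```

apply_moves(targets=[{"translation":[0,0,0],"twist":0.9,"hand":0},{"translation":[0,0,0],"twist":0.9,"hand":0},{"translation":[0,0,0],"twist":0.9,"hand":0},{"translation":[0,0,0],"twist":0.8,"hand":0},{"translation":[0,0,0],"twist":0.5,"hand":0},{"translation":[0,0,0],"twist":0.3,"hand":0},{"translation":[0,0,0],"twist":0,"hand":0}])

```text
time: 44.9
tool_pos: [0.412, -0.0837, 0.1835]
tool_rot: [0.011, 0.965, 0.126, 0.228]
contact_force: [0.6, -0.5, -5.4]
gripper_width: 0.404
grasp_force: 61.1
```

```bash
python3 - <<'E'
from h import *
chk([.476,.0096]); go(P0+[0,0,.06]); p,M,s=pose(); print('twist left',R.from_matrix(M.T@M0).as_rotvec().round(3))
save('top','t24'); tinfit('t24',[.508,-.128]); tinfit('t24',[.476,.0096]); blkmap('t23','t24',[.476,.0096])
a=cv2.imread('pics/t24.png')[165:245,230:350]; cv2.imwrite('pics/c24.png',cv2.resize(a,(600,400),interpolation=2))
E
```

```text
t 44.9 p [ 0.412  -0.0837  0.1835] j [-0.543 -0.785  2.405  0.288  1.155  0.701] x [0.864 0.247 0.438] y [ 0.238 -0.968  0.078] z [ 0.443  0.036 -0.896] yawx 0.279 F [ 0.63 -0.45 -5.38] w 0.404 g 61.136446863238234
{'c': array([ 0.414, -0.084,  0.16 ]), 'lip': array([ 0.507, -0.06 ,  0.165]), 'eff': np.float64(0.417), 'roll': np.float64(-1.655), 'low': np.float64(0.127), 'lipdir': array([ 0.969,  0.246, -0.007])}
shift tool [-0.45 -0.79  0.28]
delta tool (norm, total) [-0.52  2.75  0.7 ]
twist left [0.001 0.003 0.064]
tinfit t24 [ 0.5053 -0.126 ] 0.51
tinfit t24 [0.4737 0.007 ] 0.95
diff 16.4
[[ 99  98  73  72  84  77  93  99 100  98  73  73  84  77  93  99]
 [ 98  73 102  88  74  86  97  77  98  73 102  88  80  90 101  98]
 [ 87  99 108 107 124  70  74  76  88  99 108 107 136 112 113 115]
 [ 87 114 168 115 118  76  86  83  87 114 168 115 141 122 150 109]
 [ 96 136 164 124  93  97  87  87  96 137 168 156 142 163 134 103]
 [ 87 122 153 170 146 137 108  99  87 122 153 171 170 161 100 101]
 [ 82 102 115 114 112 128 102 129  82 102 115 115 114  99 106  68]
 [ 82  80  96 106  95 110 112 140  82  80  95 112 119 109  68  49]]
```

apply_moves(targets=[{"translation":[-0.03,0.15,0.04],"twist":0.3,"hand":0},{"translation":[-0.06,0.3,0.08],"twist":0.34,"hand":0},{"translation":[-0.09,0.42,0.11],"twist":0,"hand":0},{"translation":[-0.09,0.45,0.12],"twist":0,"hand":0},{"translation":[-0.09,0.45,0.12],"twist":0,"hand":0},{"translation":[-0.08,0.42,0.11],"twist":0,"hand":0},{"translation":[-0.06,0.3,0.08],"twist":0,"hand":0},{"translation":[-0.03,0.15,0.04],"twist":0,"hand":0}])

```text
time: 45.75
tool_pos: [0.4464, -0.3536, 0.1114]
tool_rot: [0.005, 0.969, 0.094, 0.228]
contact_force: [0.2, 1.3, -4.6]
gripper_width: 0.399
grasp_force: 61.4
```

```bash
python3 - <<'E'
from h import *
go(P0+[0,0,.002]); p,M,s=pose(); print(p,'twist left',R.from_matrix(M.T@M0).as_rotvec().round(3))
E
```

```text
delta tool (norm, total) [-0.08  0.07  0.52]
[ 0.44637988 -0.35355153  0.11136179] twist left [ 0.003  0.004 -0.002]
```

apply_moves(targets=[{"translation":[-0.02,0.02,0.12],"twist":0,"hand":0},{"translation":[-0.02,0.02,0.16],"twist":0,"hand":0},{"translation":[-0.02,0.02,0.14],"twist":0,"hand":0},{"translation":[-0.02,0.01,0.08],"twist":0,"hand":0},{"translation":[0,0,0.02],"twist":0,"hand":0},{"translation":[0,0,0],"twist":0,"hand":0},{"translation":[0,0,0],"twist":0,"hand":0.45},{"translation":[0,0,0],"twist":0,"hand":0.6}])

```text
time: 46.55
tool_pos: [0.465, -0.3583, 0.0651]
tool_rot: [0.006, 0.969, 0.095, 0.23]
contact_force: [-0.4, 0.6, 1.1]
gripper_width: 0.596
grasp_force: 0.0
```

apply_moves(targets=[{"translation":[0,0,0],"twist":0,"hand":0.8},{"translation":[0,0,0],"twist":0,"hand":1},{"translation":[0,0,0],"twist":0,"hand":1},{"translation":[0,0,-0.2],"twist":0,"hand":1},{"translation":[0,0,-0.4],"twist":0,"hand":1},{"translation":[0,0,-0.5],"twist":0,"hand":1},{"translation":[0,0,-0.5],"twist":0,"hand":1},{"translation":[0,0,-0.5],"twist":0,"hand":1}])

```text
time: 47.35
tool_pos: [0.3697, -0.364, 0.2524]
tool_rot: [0.004, 0.969, 0.095, 0.229]
contact_force: [0.7, -1.3, 0.6]
gripper_width: 0.996
grasp_force: 0.0
```

```bash
python3 - <<'E'
from h import *
info(); go([.3,-.0,.85]); save('top','t25'); print(rect('top','scoop_center',.068))
E
```

```text
t 47.35 p [ 0.3697 -0.364   0.2524] j [-1.135 -0.364  2.031  0.444  1.329  0.164] x [0.877 0.186 0.442] y [ 0.182 -0.982  0.051] z [ 0.444  0.036 -0.895] yawx 0.209 F [ 0.66 -1.34  0.62] w 0.996 g 0.0
delta tool (norm, total) [ 2.71 -3.39 -5.53]
(array([ 462., -351.]), array([196.,  57.]), 10.5)
```

The scoop with three balls is back on its mat (outline unchanged). Before planning the tin-to-tin transfer, I'll fit the arm kinematics from logged poses and check which leaning grasps are reachable.

```bash
cat > kin.py <<'E'
import numpy as np
from scipy.spatial.transform import Rotation as R
from scipy.optimize import least_squares
D=np.array([ # q1..q6, p, z-axis
[1.066,.053,1.614,0,1.476,-.119,.235,.579,.2525,0,0,-1],[1.066,.133,.861,0,2.147,-.119,.235,.579,.6556,0,0,-1],
[1.05,.432,.055,.012,2.62,-.125,.2116,.5213,.862,.013,.032,-1],[-.345,-.387,1.898,.029,1.632,-2.102,.454,-.0766,.3164,.009,.028,-1],
[-.135,-.185,.576,.069,2.619,1.307,.2847,.045,.9294,.134,.017,-.991],[-.159,-.201,.457,.08,2.619,1.3,.24,.0471,.9732,.264,-.002,-.964],
[.594,-.148,.319,-.378,2.619,1.615,.1631,.1425,1.0043,.36,.021,-.933],[1.137,.003,.111,-.863,2.619,1.677,.1151,.1927,1.0283,.438,.044,-.898],
[-.961,.029,2.038,.517,.898,.122,.4634,-.3603,.0592,.445,.038,-.895],[-.543,-.785,2.405,.288,1.155,.701,.412,-.0837,.1835,.443,.036,-.896],
[.182,-.587,1.331,-.048,1.936,1.531,.3447,.127,.7463,.445,.036,-.895],[-.755,-.371,2.195,.395,1.031,-.761,.4651,-.2192,.1593,.444,.036,-.895]])
Y=lambda a:R.from_euler('y',a); Z=lambda a:R.from_euler('z',a)
def fk(q,k):
    a1,o,h,a2,a3,d,e,f=k
    r=Z(q[0]);p=r.apply([a1,o,h]); r=r*Y(q[1]);p=p+r.apply([f,0,a2]);r=r*Y(q[2]);p=p+r.apply([e,0,a3]);r=r*Z(q[3])*Y(q[4]);p=p+r.apply([0,0,d]);return p,r
def res(k): 
    out=[]
    for w in D:
        p,r=fk(w[:6],k); out+=list(p-w[6:9])+list(.1*(r.apply([0,0,1])-w[9:]))
    return np.array(out)
K=least_squares(res,[.0,.07,.3,.45,.45,.25,0,0]).x
QL=np.array([[-3.01,3.01],[-1.01,2.22],[.06,2.58],[-1.02,4.17],[.09,2.62]])
def ik(p,z,n=6):
    best=None; rng=np.random.default_rng(0)
    for i in range(n):
        s=QL[:,0]+(QL[:,1]-QL[:,0])*rng.random(5); s[0]=np.clip(np.arctan2(p[1],p[0])+rng.normal()*.3,-3,3); s[3]=np.clip(rng.normal()*.6,-1,4)
        f=lambda q:np.r_[(fk(q,K)[0]-p)*10,fk(q,K)[1].apply([0,0,1])-z]
        o=least_squares(f,np.clip(s,QL[:,0]+1e-3,QL[:,1]-1e-3),bounds=QL.T)
        if best is None or o.cost<best.cost: best=o
    return best.x,best.cost
E
python3 - <<'E'
from kin import *
print(K.round(3),'rms',np.sqrt((res(K)**2).mean()).round(4))
for name,p in(('tin1 grasp',[.507,-.128,.045]),('lifted',[.48,-.12,.16]),('pour',[.45,-.08,.16])):
  for th in(50,60,70,80,90):
    for yaw in(0,-.3,-.7,.4):
        t=np.radians(th); q,c=ik(np.array(p),np.array([np.sin(t)*np.cos(yaw),np.sin(t)*np.sin(yaw),-np.cos(t)]))
        if c<1e-5: print(name,th,yaw,q.round(2))
E
```

```text
[ 0.     0.074  0.238  0.426  0.61   0.257  0.096 -0.   ] rms 0.0001
tin1 grasp 50 0 [-0.61 -0.25  2.46  1.26  0.48]
tin1 grasp 50 -0.3 [-0.44 -0.28  2.48  0.99  0.13]
tin1 grasp 50 0.4 [-0.76 -0.1   2.34  1.15  0.88]
tin1 grasp 60 0 [-0.66 -0.19  2.51  1.74  0.57]
tin1 grasp 60 -0.3 [-0.46 -0.23  2.54  2.55  0.24]
tin1 grasp 60 0.4 [-0.82 -0.03  2.36  1.38  0.98]
tin1 grasp 70 0 [-0.7  -0.07  2.52  2.07  0.77]
tin1 grasp 70 -0.3 [-0.47 -0.11  2.55  2.83  0.54]
tin1 grasp 70 -0.7 [-0.15 -0.    2.45  4.03  0.69]
tin1 grasp 70 0.4 [-0.87  0.08  2.36  1.56  1.11]
tin1 grasp 80 0 [-0.73  0.1   2.5   2.26  1.02]
tin1 grasp 80 -0.3 [-0.48  0.07  2.53  2.91  0.87]
tin1 grasp 80 -0.7 [-0.13  0.16  2.43  3.86  0.95]
tin1 grasp 80 0.4 [-0.9   0.23  2.34  1.7   1.28]
tin1 grasp 90 0 [-0.74  0.3   2.45  2.36  1.28]
tin1 grasp 90 -0.3 [-0.48  0.28  2.48  2.95  1.2 ]
tin1 grasp 90 -0.7 [-0.12  0.34  2.38  3.77  1.22]
tin1 grasp 90 0.4 [-0.91  0.38  2.3   1.8   1.46]
lifted 50 0 [-0.64 -0.68  2.5   0.77  0.72]
lifted 50 -0.3 [-0.46 -0.73  2.53  0.26  0.49]
lifted 50 -0.7 [-0.21 -0.59  2.45 -0.71  0.59]
lifted 50 0.4 [-0.79 -0.47  2.38  0.95  1.07]
lifted 60 0.4 [-0.86 -0.45  2.43  1.17  1.11]
lifted 70 0.4 [-0.92 -0.37  2.46  1.38  1.19]
lifted 80 0.4 [-0.95 -0.25  2.47  1.56  1.29]
lifted 90 -0.7 [-0.1  -0.22  2.56  3.92  0.94]
lifted 90 0.4 [-0.96 -0.09  2.46  1.72  1.43]
pour 50 -0.7 [-0.09 -0.71  2.51 -0.74  0.7 ]
pour 50 0.4 [-0.77 -0.67  2.49  0.91  1.1 ]
pour 60 0.4 [-0.85 -0.66  2.55  1.13  1.14]
```

The kinematic fit is excellent (rms 0.1 mm). A lean of about 50° is enough, since a grip plus a half-twist gives up to 100° of tin tilt. I'll drive back to the upper limit region and push inward over the base to lean further.

```bash
python3 - <<'E'
from h import *
p,M,s=pose(); w=np.array([.21,.226,.85]); print('total/18',(M.T@(w-p)*10/18).round(3)); e=np.array([-.836,-.548,.0]); print('inward 50mm',(M.T@e*.5).round(3),'up 10mm',(M.T@[0,0,.1]).round(3))
E
```

```text
total/18 [ 0.13  -0.318 -0.325]
inward 50mm [-0.418  0.194 -0.194] up 10mm [ 0.045  0.007 -0.089]
```

apply_moves(targets=[{"translation":[0.13,-0.32,-0.33],"twist":0,"hand":1},{"translation":[0.13,-0.32,-0.33],"twist":0,"hand":1},{"translation":[0.13,-0.32,-0.33],"twist":0,"hand":1},{"translation":[0.13,-0.32,-0.33],"twist":0,"hand":1},{"translation":[0.13,-0.32,-0.33],"twist":0,"hand":1},{"translation":[0.13,-0.32,-0.33],"twist":0,"hand":1},{"translation":[0.13,-0.32,-0.33],"twist":0,"hand":1},{"translation":[0.13,-0.32,-0.33],"twist":0,"hand":1}])

```text
time: 48.25
tool_pos: [0.2974, -0.1017, 0.5209]
tool_rot: [0.004, 0.969, 0.094, 0.229]
contact_force: [0.6, 0.1, 0.9]
gripper_width: 0.999
grasp_force: 0.0
```

apply_moves(targets=[{"translation":[0.13,-0.32,-0.33],"twist":0,"hand":1},{"translation":[0.13,-0.32,-0.33],"twist":0,"hand":1},{"translation":[0.13,-0.32,-0.33],"twist":0,"hand":1},{"translation":[0.13,-0.32,-0.33],"twist":0,"hand":1},{"translation":[0.13,-0.32,-0.33],"twist":0,"hand":1},{"translation":[0.13,-0.32,-0.33],"twist":0,"hand":1},{"translation":[0.13,-0.32,-0.33],"twist":0,"hand":1},{"translation":[0.13,-0.32,-0.33],"twist":0,"hand":1}])

```text
time: 49.05
tool_pos: [0.2347, 0.1282, 0.7584]
tool_rot: [0.004, 0.969, 0.096, 0.226]
contact_force: [0.6, 0.2, -0.1]
gripper_width: 0.998
grasp_force: 0.0
```

apply_moves(targets=[{"translation":[0.13,-0.32,-0.33],"twist":0,"hand":1},{"translation":[0.13,-0.32,-0.33],"twist":0,"hand":1},{"translation":[-0.4,0.19,-0.24],"twist":0,"hand":1},{"translation":[-0.4,0.19,-0.24],"twist":0,"hand":1},{"translation":[-0.4,0.19,-0.24],"twist":0,"hand":1},{"translation":[-0.4,0.19,-0.24],"twist":0,"hand":1}])

```text
time: 49.65
tool_pos: [0.0707, 0.0938, 0.8402]
tool_rot: [0.003, 0.97, 0.095, 0.226]
contact_force: [-0.1, 0.7, -0.1]
gripper_width: 1.0
grasp_force: 0.0
```

```bash
python3 - <<'E'
from h import *
info(); p,M,s=pose(); print('inward',(M.T@np.array([-.836,-.548,0])*.5).round(3),'up',(M.T@[0,0,.1]).round(3))
E
```

```text
t 49.65 p [0.0707 0.0938 0.8402] j [ 1.125 -0.726  1.156 -0.582  2.38   2.009] x [0.88  0.185 0.437] y [ 0.182 -0.982  0.048] z [ 0.438  0.038 -0.898] yawx 0.207 F [-0.07  0.7  -0.08] w 1.0 g 0.0
inward [-0.419  0.193 -0.193] up [ 0.044  0.005 -0.09 ]
```

```bash
cat > sim.py <<'E'
from kin import *
B=QL.copy(); B[2,0]=.055
def step(q,p,Rt,d,w,tw=0):
    # q 6 joints; target: translation d (m, tool), twist
    pt=p+Rt.apply(d); R2=Rt*Z(tw)
    BB=np.vstack([B,[-3.14,3.14]])
    def f(x):
        pp,r=fk(x,K); r=r*Z(x[5]+OFF); return np.r_[(pp-pt)*w,(R2.inv()*r).as_rotvec()]
    lo=np.maximum(BB[:,0],q-.25);hi=np.minimum(BB[:,1],q+.25)
    x=least_squares(f,np.clip(q,lo+1e-6,hi-1e-6),bounds=(lo,hi)).x
    pp,r=fk(x,K); return x,pp,r*Z(x[5]+OFF)
_q=np.array([.182,-.587,1.331,-.048,1.936,1.531]); _m=R.from_quat([.969,.094,.229,.004])
_p,_r=fk(_q,K); OFF=(_r*Z(_q[5])).inv()*_m; OFF=OFF.as_rotvec()[2]
E
python3 - <<'E'
from sim import *
print('OFF',OFF)
for w in(3,6,12,25):
    q=np.array([-.135,-.185,.576,.069,2.619,1.307]); p,r=fk(q,K); r=r*Z(q[5]+OFF)
    for i in range(4): q,p,r=step(q,p,r,[-.01,0,-.045],w)
    print(w,q.round(3),p.round(3),r.apply([0,0,1]).round(3))
print('true j [-0.159 -0.201 0.457 0.08 2.619] p .24 .047 .973 z .264 -.002 -.964')
w=10
for name,d in(('up',[0,0,1]),('in',[-.836,-.548,0]),('in-up',[-.6,-.4,.7]),('-x',[-1,0,0]),('-xup',[-.7,0,.7]),('-y',[0,-1,0]),('-yup',[0,-.7,.7]),('+yup',[0,.7,.7])):
    q=np.array([1.125,-.726,1.156,-.582,2.38,2.009]); p,r=fk(q,K); r=r*Z(q[5]+OFF)
    for i in range(10): q,p,r=step(q,p,r,r.inv().apply(np.array(d)*.045),w)
    print(name,q.round(2),p.round(3),r.apply([0,0,1]).round(3))
E
```

```text
OFF 1.571260382891899
3 [-0.211 -0.155  0.285  0.118  2.62   1.288] [0.22  0.044 1.014] [ 0.382 -0.022 -0.924]
6 [-0.385 -0.09   0.072  0.316  2.62   1.32 ] [0.202 0.041 1.053] [ 0.512 -0.041 -0.858]
12 [-0.543 -0.123  0.055  0.438  2.551  1.303] [0.195 0.04  1.071] [ 0.601 -0.087 -0.795]
25 [-0.355 -0.125  0.055  0.188  2.493  1.247] [0.192 0.039 1.082] [ 0.647 -0.119 -0.754]
true j [-0.159 -0.201 0.457 0.08 2.619] p .24 .047 .973 z .264 -.002 -.964
up [ 0.98 -0.23  0.06 -0.41  1.9   1.78] [0.089 0.091 1.227] [ 0.822  0.545 -0.167]
in [ 1.03 -1.01  0.8   0.68  2.62  2.97] [-0.26  -0.134  0.883] [ 0.019  0.639 -0.769]
in-up [ 0.81 -0.54  0.06 -0.04  2.34  2.07] [-0.166 -0.078  1.115] [ 0.676  0.679 -0.285]
-x [ 2.86 -0.06  0.74 -0.72  2.62  3.14] [-0.349  0.111  0.843] [ 0.334  0.244 -0.911]
-xup [ 3.01 -0.01  0.06 -0.97  2.23  3.14] [-0.216  0.123  1.106] [-0.328  0.703 -0.631]
-y [ 1.57 -1.01  0.7  -1.02  2.62  1.7 ] [ 0.036 -0.322  0.883] [ 0.423  0.511 -0.748]
-yup [ 1.1  -0.51  0.2  -1.02  2.04  1.18] [ 0.038 -0.194  1.145] [ 0.94   0.18  -0.288]
+yup [ 1.71  0.15  0.06 -1.02  1.95  2.06] [0.075 0.4   1.118] [ 0.729  0.507 -0.461]
```

apply_moves(targets=[{"translation":[0.2,0.02,-0.42],"twist":0,"hand":1},{"translation":[0.2,0.02,-0.42],"twist":0,"hand":1},{"translation":[0.2,0.02,-0.42],"twist":0,"hand":1},{"translation":[0.2,0.02,-0.42],"twist":0,"hand":1},{"translation":[0.2,0.02,-0.42],"twist":0,"hand":1},{"translation":[0.22,0.02,-0.42],"twist":0,"hand":1}])

```text
time: 50.25
tool_pos: [0.093, 0.1075, 1.0508]
tool_rot: [0.004, 0.961, 0.099, 0.259]
contact_force: [-13.4, -28.8, -0.9]
gripper_width: 1.002
grasp_force: 0.0
```

```bash
python3 - <<'E'
from h import *
info(); p,M,s=pose(); print('inward',(M.T@np.array([-.836,-.548,0])*.5).round(3),'up',(M.T@[0,0,.1]).round(3))
E
```

```text
t 50.25 p [0.093  0.1075 1.0508] j [ 1.111 -0.056  0.054 -1.025  2.619  1.451] x [0.846 0.193 0.497] y [ 0.189 -0.98   0.058] z [ 0.498  0.045 -0.866] yawx 0.224 F [-13.4  -28.83  -0.88] w 1.002 g 0.0
inward [-0.407  0.189 -0.22 ] up [ 0.05   0.006 -0.087]
```

apply_moves(targets=[{"translation":[-0.1,0,0.2],"twist":0,"hand":1},{"translation":[-0.1,0,0.2],"twist":0,"hand":1},{"translation":[0,0,0],"twist":0,"hand":1}])

```text
time: 50.55
tool_pos: [0.0954, 0.1039, 1.0087]
tool_rot: [0.006, 0.961, 0.099, 0.258]
contact_force: [0.2, 0.1, -0.5]
gripper_width: 0.998
grasp_force: 0.0
```

```bash
python3 - <<'E'
from sim import *
from h import info
info()
def run(q,ds,w=2):
    p,r=fk(q,K); r=r*Z(q[5]+OFF)
    for d in ds: q,p,r=step(q,p,r,r.inv().apply(np.array(d)),w)
    return q,p,r
print('check', [np.round(x,3) for x in run(np.array([1.125,-.726,1.156,-.582,2.38,2.009]),[[0,0,.047]]*6)[:2]])
from plant import state
q0=np.array(state()['joint_pos'])
for w in(1.5,3):
  for name,d in(('out x',[.05,0,0]),('out r',[.035,.035,0]),('+y',[0,.05,0]),('-x',[-.05,0,0]),('-y',[0,-.05,0]),('x-y',[.035,-.035,0])):
    for up in(0,.025):
        q,p,r=run(q0,[np.array(d)+[0,0,up]]*10,w); print(w,name,up,q.round(2),p.round(3),r.apply([0,0,1]).round(3))
E
```

```text
t 50.55 p [0.0954 0.1039 1.0087] j [ 1.059 -0.301  0.462 -0.785  2.517  1.676] x [0.848 0.192 0.495] y [ 0.187 -0.98   0.061] z [ 0.497  0.04  -0.867] yawx 0.223 F [ 0.22  0.13 -0.46] w 0.998 g 0.0
check [array([ 1.1  , -0.077,  0.055, -1.02 ,  2.62 ,  1.448]), array([0.086, 0.092, 1.053])]
1.5 out x 0 [ 0.09  0.3   0.06 -0.02  2.23  1.44] [0.559 0.119 0.963] [ 0.524  0.032 -0.851]
1.5 out x 0.025 [0.04 0.24 0.06 0.03 2.21 1.43] [0.517 0.099 1.003] [ 0.597  0.047 -0.801]
1.5 out r 0 [ 0.8   0.37  0.06 -0.44  2.22  1.81] [0.426 0.424 0.931] [ 0.525  0.059 -0.849]
1.5 out r 0.025 [ 0.78  0.3   0.06 -0.45  2.2   1.76] [0.4   0.376 0.978] [ 0.587  0.093 -0.804]
1.5 +y 0 [ 1.5   0.41  0.06 -0.82  2.36  2.17] [0.099 0.556 0.91 ] [ 0.52   0.071 -0.851]
1.5 +y 0.025 [ 1.48  0.33  0.06 -0.86  2.33  2.08] [0.114 0.497 0.958] [ 0.561  0.124 -0.818]
1.5 -x 0 [ 2.48 -0.19  0.75 -0.94  2.62  2.99] [-0.195  0.191  0.892] [ 0.417  0.184 -0.89 ]
1.5 -x 0.025 [ 1.45 -0.23  0.23 -1.02  2.62  1.75] [0.043 0.064 1.04 ] [ 0.453  0.204 -0.868]
1.5 -y 0 [ 1.05 -0.89  0.76 -1.02  2.58  1.35] [-0.069 -0.207  
[... 724 characters left out ...]
2.18] [0.099 0.565 0.926] [ 0.573  0.146 -0.807]
3 +y 0.025 [ 1.55  0.31  0.06 -0.91  2.06  2.1 ] [0.114 0.523 1.015] [ 0.702  0.322 -0.635]
3 -x 0 [ 2.76  0.03  0.45 -1.02  2.62  3.14] [-0.299  0.159  0.932] [ 0.315  0.33  -0.89 ]
3 -x 0.025 [ 2.56  0.09  0.06 -1.02  2.59  2.8 ] [-0.193  0.175  1.026] [ 0.118  0.457 -0.881]
3 -y 0 [ 1.12 -0.91  0.68 -1.02  2.4   1.32] [-0.042 -0.256  0.952] [ 0.743  0.207 -0.637]
3 -y 0.025 [ 0.92 -0.53  0.18 -1.02  2.23  1.08] [-0.029 -0.202  1.1  ] [ 0.898  0.069 -0.434]
3 x-y 0 [-0.67  0.03  0.27  0.28  2.25  1.  ] [ 0.409 -0.158  1.009] [ 0.551 -0.16  -0.819]
3 x-y 0.025 [-0.78  0.08  0.06  0.45  2.13  1.07] [ 0.393 -0.151  1.095] [ 0.75  -0.221 -0.623]
```

```bash
python3 - <<'E'
from sim import *
from plant import state
q0=np.array(state()['joint_pos'])
def run(q,ds,w=2):
    p,r=fk(q,K); r=r*Z(q[5]+OFF)
    for d in ds: q,p,r=step(q,p,r,r.inv().apply(np.array(d)),w)
    return q,p,r
for n1,d1 in(('r',[.03,.04,0]),('y',[.01,.045,0]),('x',[.045,.02,0])):
  for n2,d2 in(('up',[0,0,.045]),('outup',[.02,.02,.035]),('inup',[-.02,-.02,.035])):
    for m in(6,12,16):
        q,p,r=run(q0,[d1]*5+[d2]*m); z=r.apply([0,0,1]); print(n1,n2,m,q.round(2),p.round(3),z.round(3),'yaw',np.arctan2(z[1],z[0]).round(2))
E
```

```text
r up 6 [ 0.94  0.09  0.06 -0.66  2.36  1.67] [0.226 0.248 1.053] [ 0.617  0.112 -0.779] yaw 0.18
r up 12 [ 0.93  0.02  0.06 -0.66  2.23  1.63] [0.216 0.207 1.097] [ 0.733  0.177 -0.657] yaw 0.24
r up 16 [ 0.91 -0.02  0.06 -0.64  2.13  1.61] [0.214 0.187 1.127] [ 0.803  0.216 -0.556] yaw 0.26
r outup 6 [ 0.88  0.23  0.06 -0.52  2.22  1.77] [0.333 0.358 1.01 ] [ 0.616  0.122 -0.778] yaw 0.19
r outup 12 [ 0.83  0.28  0.06 -0.44  1.98  1.79] [0.412 0.408 1.024] [ 0.73   0.211 -0.65 ] yaw 0.28
r outup 16 [ 0.8   0.32  0.06 -0.4   1.81  1.8 ] [0.459 0.439 1.037] [ 0.794  0.271 -0.544] yaw 0.33
r inup 6 [ 1.19 -0.02  0.06 -1.01  2.5   1.55] [0.121 0.154 1.06 ] [ 0.574  0.08  -0.815] yaw 0.14
r inup 12 [ 0.83 -0.22  0.06 -0.77  2.56  1.38] [0.046 0.014 1.076] [ 0.636  0.132 -0.76 ] yaw 0.2
r inup 16 [ 0.81 -0.32  0.06 -0.82  2.55  1.27] [-0.012 -0.057  1.076] [ 0.696  0.14  -0.704] yaw 0.2
y up 6 [ 1.3   0.09  0.06 -0.95  2.4   1.74] [0.145 0.267 1.049] [ 0.604  0.12  -0.788] yaw 0.2
y up 12 [ 1.32  0.03  0.06 -0.99  2.27  1.69] [0.15  0.223 1.09 ] [ 0.711  0.194 -0.676] yaw 0.27
y up 16 [ 1
[... 886 characters left out ...]
up 16 [ 0.26 -0.06  0.06 -0.08  2.15  1.53] [0.257 0.129 1.134] [ 0.826  0.157 -0.542] yaw 0.19
x outup 6 [ 0.61  0.21  0.06 -0.36  2.22  1.65] [0.394 0.28  1.02 ] [ 0.624  0.095 -0.776] yaw 0.15
x outup 12 [ 0.65  0.27  0.06 -0.35  1.97  1.7 ] [0.462 0.342 1.032] [ 0.747  0.168 -0.644] yaw 0.22
x outup 16 [ 0.66  0.3   0.06 -0.35  1.8   1.72] [0.504 0.38  1.045] [ 0.816  0.219 -0.535] yaw 0.26
x inup 6 [-0.19 -0.1   0.06  0.29  2.57  1.47] [0.186 0.081 1.066] [ 0.58   0.048 -0.814] yaw 0.08
x inup 12 [ 0.66 -0.19  0.06 -0.78  2.5   1.24] [0.074 0.016 1.083] [ 0.673 -0.003 -0.74 ] yaw -0.0
x inup 16 [ 0.73 -0.29  0.06 -0.93  2.47  1.12] [ 0.014 -0.06   1.087] [ 0.734 -0.008 -0.679] yaw -0.01
```

apply_moves(targets=[{"translation":[0.33,-0.34,0.17],"twist":0,"hand":1},{"translation":[0.33,-0.34,0.17],"twist":0,"hand":1},{"translation":[0.33,-0.34,0.17],"twist":0,"hand":1},{"translation":[0.33,-0.34,0.17],"twist":0,"hand":1},{"translation":[0.33,-0.34,0.17],"twist":0,"hand":1},{"translation":[0.38,-0.14,-0.2],"twist":0,"hand":1},{"translation":[0.38,-0.14,-0.2],"twist":0,"hand":1},{"translation":[0.38,-0.14,-0.2],"twist":0,"hand":1}])

```text
time: 51.35
tool_pos: [0.2855, 0.3283, 1.0063]
tool_rot: [-0.009, 0.953, 0.1, 0.287]
contact_force: [-0.6, 0.6, -0.0]
gripper_width: 0.999
grasp_force: 0.0
```

apply_moves(targets=[{"translation":[0.38,-0.14,-0.18],"twist":0,"hand":1},{"translation":[0.38,-0.14,-0.18],"twist":0,"hand":1},{"translation":[0.4,-0.14,-0.15],"twist":0,"hand":1},{"translation":[0.4,-0.14,-0.15],"twist":0,"hand":1},{"translation":[0.4,-0.14,-0.12],"twist":0,"hand":1},{"translation":[0.4,-0.14,-0.12],"twist":0,"hand":1},{"translation":[0.4,-0.14,-0.1],"twist":0,"hand":1},{"translation":[0.4,-0.14,-0.1],"twist":0,"hand":1}])

```text
time: 52.15
tool_pos: [0.3875, 0.3862, 1.0074]
tool_rot: [-0.045, 0.924, 0.107, 0.363]
contact_force: [-0.0, -0.1, -0.1]
gripper_width: 0.999
grasp_force: 0.0
```

```bash
python3 - <<'E'
from h import info
info()
E
```

```text
t 52.15 p [0.3875 0.3862 1.0074] j [ 0.826  0.271  0.055 -0.455  2.107  1.788] x [0.713 0.164 0.682] y [ 0.23  -0.973 -0.006] z [ 0.662  0.161 -0.732] yawx 0.226 F [-0.01 -0.09 -0.07] w 0.999 g 0.0
```

apply_moves(targets=[{"translation":[0.4,-0.16,-0.1],"twist":0,"hand":1},{"translation":[0.4,-0.16,-0.1],"twist":0,"hand":1},{"translation":[0.4,-0.16,-0.08],"twist":0,"hand":1},{"translation":[0.4,-0.16,-0.08],"twist":0,"hand":1},{"translation":[0.4,-0.16,-0.06],"twist":0,"hand":1},{"translation":[0.4,-0.16,-0.06],"twist":0,"hand":1}])

```text
time: 52.75
tool_pos: [0.4423, 0.431, 1.0151]
tool_rot: [-0.075, 0.896, 0.112, 0.424]
contact_force: [0.7, 0.0, -0.1]
gripper_width: 0.999
grasp_force: 0.0
```

```bash
python3 - <<'E'
from h import *
from sim import fk,K,Z,OFF,step,ik
info(); save('top','t30'); t1=tinfit('t30',[.507,-.128]); t2=tinfit('t30',[.474,.007])
p,M,s=pose(); z=M[:,2]; th=np.arccos(-z[2]); print('theta',np.degrees(th).round(1))
q=np.array(s['joint_pos'])
# waypoints: behind tin1, then grasp
g=np.array([t1[0],t1[1],.042])-.003*z
for w in ([.40,.1,.6],g-.1*z+[0,0,.06],g-.07*z,g,g+[0,0,.1]): 
    x,c=ik(np.array(w),z,10); print(np.round(w,3),x.round(2),'cost',c)
E
```

```text
t 52.75 p [0.4423 0.431  1.0151] j [ 0.811  0.316  0.055 -0.417  1.919  1.811] x [0.615 0.137 0.776] y [ 0.264 -0.964 -0.039] z [ 0.743  0.229 -0.629] yawx 0.219 F [ 0.67  0.03 -0.07] w 0.999 g 0.0
tinfit t30 [ 0.5053 -0.1286] 0.86
tinfit t30 [0.4776 0.0102] 0.93
theta 51.0
[0.4 0.1 0.6] [-0.16 -0.96  1.91  0.36  1.38] cost 3.588392672382298e-30
[ 0.429 -0.152  0.167] [-0.96 -0.64  2.47  0.93  1.17] cost 1.1147744741299974e-28
[ 0.451 -0.145  0.088] [-0.89 -0.39  2.47  1.06  0.98] cost 6.213820372570978e-30
[ 0.503 -0.129  0.044] [-0.75 -0.15  2.39  1.21  0.8 ] cost 9.202093274282213e-31
[ 0.503 -0.129  0.144] [-0.75 -0.41  2.37  1.    0.93] cost 8.16594296420188e-31
```

```bash
cat > pour.py <<'E'
from h import *
from sim import fk,K,Z,OFF,step,ik
def q6for(M,x5):
    r=fk(np.r_[x5,0],K)[1]*Z(OFF); return R.from_matrix(r.as_matrix().T@M).as_rotvec()[2]
E
python3 - <<'E'
from pour import *
p,M,s=pose(); z=M[:,2]; M=M@R.from_rotvec([0,0,-.05]).as_matrix()
g=np.array([.507,-.128,.042])-.003*z; x,_=ik(g,z,10); print('q6 at grasp',q6for(M,x).round(2),'y',M[:,1].round(3))
t2=np.array([.477,.010])
for sg in(1,-1):
    for k in(100,115,125,130,135,140,150,180):
        M2=M@R.from_rotvec([0,0,sg*np.radians(k)]).as_matrix(); a=M2@(M.T@[0,0,1.]); til=np.degrees(np.arccos(a[2]))
        h=a[:2]/np.linalg.norm(a[:2]); low=-np.array([0,0,1.])+a*a[2]; low/=np.linalg.norm(low)
        # tin centre rel TCP: grasp point 12 mm above tin centre on axis
        gc=.003*z-a*.012; mouth=gc+a*.030+low*.030   # rim low inner point rel TCP
        tcp=np.array([*(t2-.012*h),.06+.022])-mouth  # rim low pt 12 mm short of tin2 centre
        x,c=ik(tcp,z,6); print(sg,k,'tilt',til.round(1),'mouth dir',h.round(2),'tcp',tcp.round(3),'q',x.round(2),'q6',q6for(M2,x).round(2),'c',c<1e-8)
E
```

```text
q6 at grasp -0.33 y [ 0.295 -0.956  0.   ]
1 100 tilt 73.1 mouth dir [-0.34 -0.94] tcp [0.488 0.045 0.107] q [-0.3  -0.6   2.56  0.91  0.59] q6 2.09 c True
1 115 tilt 81.9 mouth dir [-0.46 -0.89] tcp [0.491 0.04  0.111] q [-0.31 -0.59  2.55  0.92  0.6 ] q6 2.34 c True
1 125 tilt 87.2 mouth dir [-0.55 -0.84] tcp [0.492 0.036 0.113] q [-0.33 -0.59  2.54  0.92  0.61] q6 2.51 c True
1 130 tilt 89.5 mouth dir [-0.59 -0.81] tcp [0.493 0.034 0.114] q [-0.33 -0.59  2.54  0.92  0.61] q6 2.59 c True
1 135 tilt 91.8 mouth dir [-0.64 -0.77] tcp [0.493 0.032 0.114] q [-0.34 -0.59  2.54  0.92  0.62] q6 2.67 c True
1 140 tilt 93.8 mouth dir [-0.68 -0.73] tcp [0.494 0.03  0.115] q [-0.34 -0.58  2.54  0.92  0.62] q6 2.75 c True
1 150 tilt 97.3 mouth dir [-0.76 -0.65] tcp [0.495 0.026 0.116] q [-0.35 -0.58  2.53  0.93  0.63] q6 2.92 c True
1 180 tilt 102.0 mouth dir [-0.96 -0.29] tcp [0.497 0.016 0.117] q [-0.38 -0.57  2.52  0.94  0.65] q6 -2.87 c True
-1 100 tilt 73.1 mouth dir [-0.81  0.59] tcp [ 0.505 -0.013  0.107] q [-0.46 -0.48  2.49  1.02  0.68] q6 -1.61 c True
-1 115 tilt 81.9 mouth dir [-0.88  0.47] tcp [ 0.505 -0.007  0.111] q [-0.44 -0.5   2.5   1.    0.67] q6 -1.84 c True
-1 125 tilt 87.2 mouth dir [-0.92  0.38] tcp [ 0.504 -0.003  0.113] q [-0.43 -0.51  2.5   0.99  0.67] q6 -2.0 c True
-1 130 tilt 89.5 mouth dir [-0.94  0.33] tcp [ 0.503 -0.001  0.114] q [-0.42 -0.52  2.5   0.98  0.67] q6 -2.07 c True
-1 135 tilt 91.8 mouth dir [-0.96  0.28] tcp [0.503 0.001 0.114] q [-0.42 -0.52  2.5   0.98  0.66] q6 -2.15 c True
-1 140 tilt 93.8 mouth dir [-0.97  0.22] tcp [0.502 0.003 0.115] q [-0.41 -0.53  2.51  0.97  0.66] q6 -2.23 c True
-1 150 tilt 97.3 mouth dir [-0.99  0.1 ] tcp [0.501 0.007 0.116] q [-0.41 -0.54  2.51  0.96  0.66] q6 -2.39 c True
-1 180 tilt 102.0 mouth dir [-0.96 -0.29] tcp [0.497 0.016 0.117] q [-0.38 -0.57  2.52  0.94  0.65] q6 -2.87 c True
```

```bash
python3 - <<'E'
from pour import *
p,M,s=pose(); z=M[:,2]; g=np.array([.507,-.128,.042])-.003*z
q=np.array(s['joint_pos']); r=R.from_matrix(M)
B=g-.1*z+[0,0,.05]
d=M.T@(B-p)/24; print('per row',(d*10).round(3))
for i in range(24): q,p,r=step(q,p,r,d,2)
print(q.round(2),p.round(3),B.round(3)); 
print('B->C',(M.T@(g-.07*z-B)*10).round(3))
E
```

```text
per row [-0.314  0.247  0.165]
[-0.95 -0.66  2.45  0.89  1.19  0.09] [ 0.429 -0.153  0.182] [ 0.431 -0.152  0.157]
B->C [-0.388  0.019  0.615]
```

apply_moves(targets=[{"translation":[-0.31,0.25,0.165],"twist":0,"hand":1},{"translation":[-0.31,0.25,0.165],"twist":0,"hand":1},{"translation":[-0.31,0.25,0.165],"twist":0,"hand":1},{"translation":[-0.31,0.25,0.165],"twist":0,"hand":1},{"translation":[-0.31,0.25,0.165],"twist":0,"hand":1},{"translation":[-0.31,0.25,0.165],"twist":0,"hand":1},{"translation":[-0.31,0.25,0.165],"twist":0,"hand":1},{"translation":[-0.31,0.25,0.165],"twist":0,"hand":1}])

```text
time: 53.6
tool_pos: [0.4404, 0.2498, 0.7663]
tool_rot: [-0.074, 0.894, 0.112, 0.427]
contact_force: [0.1, 0.2, 1.5]
gripper_width: 0.999
grasp_force: 0.0
```

apply_moves(targets=[{"translation":[-0.31,0.25,0.165],"twist":0,"hand":1},{"translation":[-0.31,0.25,0.165],"twist":0,"hand":1},{"translation":[-0.31,0.25,0.165],"twist":0,"hand":1},{"translation":[-0.31,0.25,0.165],"twist":0,"hand":1},{"translation":[-0.31,0.25,0.165],"twist":0,"hand":1},{"translation":[-0.31,0.25,0.165],"twist":0,"hand":1},{"translation":[-0.31,0.25,0.165],"twist":0,"hand":1},{"translation":[-0.31,0.25,0.165],"twist":0,"hand":1}])

```text
time: 54.4
tool_pos: [0.4398, 0.0528, 0.4842]
tool_rot: [-0.07, 0.894, 0.114, 0.428]
contact_force: [0.0, -0.0, -0.6]
gripper_width: 0.996
grasp_force: 0.0
```

apply_moves(targets=[{"translation":[-0.31,0.25,0.165],"twist":0,"hand":1},{"translation":[-0.31,0.25,0.165],"twist":0,"hand":1},{"translation":[-0.31,0.25,0.165],"twist":0,"hand":1},{"translation":[-0.31,0.25,0.165],"twist":0,"hand":1},{"translation":[-0.31,0.25,0.165],"twist":0,"hand":1},{"translation":[-0.31,0.25,0.165],"twist":0,"hand":1}])

```text
time: 55.0
tool_pos: [0.4423, -0.098, 0.2726]
tool_rot: [-0.068, 0.895, 0.114, 0.426]
contact_force: [0.9, -1.5, -0.7]
gripper_width: 1.0
grasp_force: 0.0
```

```bash
python3 - <<'E'
from pour import *
info(); p,M,s=pose(); z=M[:,2]; save('top','t31'); t1=tinfit('t31',[.507,-.128])
g=np.array([.507,-.128,.042])-.003*z; go(g-.08*z); go(g); print('twist for level y',np.arctan2(M[2,1],M[2,0]).round(3))
E
```

```text
t 55.0 p [ 0.4423 -0.098   0.2726] j [-0.809 -0.878  2.417  0.824  1.228  0.371] x [0.612 0.147 0.777] y [ 0.263 -0.964 -0.025] z [ 0.746  0.22  -0.628] yawx 0.235 F [ 0.87 -1.48 -0.73] w 1.0 g 0.0
tinfit t31 [ 0.5054 -0.1299] 0.85
delta tool (norm, total) [-1.35  0.52  1.01]
delta tool (norm, total) [-1.34  0.52  1.81]
twist for level y -0.032
```

apply_moves(targets=[{"translation":[-0.34,0.13,0.25],"twist":-0.3,"hand":1},{"translation":[-0.34,0.13,0.25],"twist":0,"hand":1},{"translation":[-0.34,0.13,0.25],"twist":0,"hand":1},{"translation":[-0.34,0.13,0.24],"twist":0,"hand":1},{"translation":[0,0,0.1],"twist":0,"hand":1}])

```text
time: 55.55
tool_pos: [0.4533, -0.1447, 0.0903]
tool_rot: [-0.067, 0.895, 0.125, 0.422]
contact_force: [-0.2, 1.2, 0.7]
gripper_width: 1.0
grasp_force: 0.0
```

```bash
python3 - <<'E'
from pour import *
info(); p,M,s=pose(); z=M[:,2]; g=np.array([.505,-.129,.042])-.003*z; go(g)
a=save('top','t32')[150:260,260:400]; b=save('side','s32')[190:330,230:400]
cv2.imwrite('pics/c32.png',np.hstack([cv2.resize(a,(400,320)),cv2.resize(b,(390,320))])[:,:,::-1])
E
```

```text
t 55.55 p [ 0.4533 -0.1447  0.0903] j [-0.882 -0.397  2.47   1.045  0.97  -0.175] x [0.613 0.167 0.772] y [ 0.28  -0.96  -0.014] z [ 0.739  0.225 -0.635] yawx 0.267 F [-0.23  1.22  0.7 ] w 1.0 g 0.0
delta tool (norm, total) [-0.03  0.    0.69]
```

View pics/c32.png

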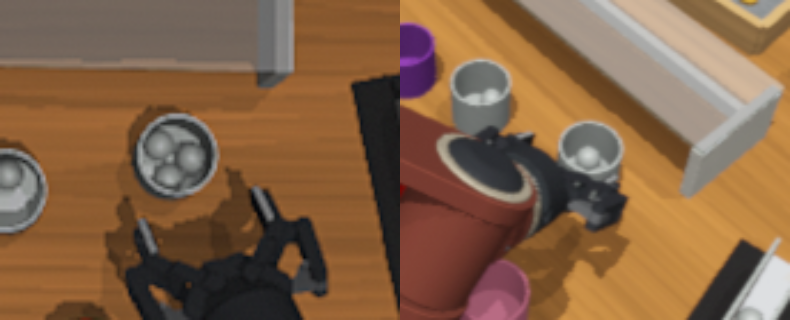

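Tin 1, with its three balls, lies between the open fingers (left ≈(176,157); fingers at (148,235) and (262,205)). Tin 2 shows one ball (≈(8,175)). I'll go forward and grip.

apply_moves(targets=[{"translation":[0,-0.02,0.2],"twist":0,"hand":1},{"translation":[0,0,0.2],"twist":0,"hand":1},{"translation":[0,0,0.2],"twist":0,"hand":1},{"translation":[0,0,0.09],"twist":0,"hand":1},{"translation":[0,0,0],"twist":0,"hand":0.9},{"translation":[0,0,0],"twist":0,"hand":0.8},{"translation":[0,0,0],"twist":0,"hand":0.7},{"translation":[0,0,0],"twist":0,"hand":0.5}])

```text
time: 56.45
tool_pos: [0.5063, -0.1278, 0.0528]
tool_rot: [-0.064, 0.893, 0.127, 0.426]
contact_force: [1.0, -2.1, 7.7]
gripper_width: 0.743
grasp_force: 66.9
```

apply_moves(targets=[{"translation":[0,0,0],"twist":0,"hand":0.4},{"translation":[0,0,0],"twist":0,"hand":0.4},{"translation":[0,0,0],"twist":0,"hand":0.4}])

```text
time: 56.75
tool_pos: [0.5063, -0.1278, 0.0528]
tool_rot: [-0.064, 0.893, 0.127, 0.426]
contact_force: [0.8, -1.7, 7.7]
gripper_width: 0.739
grasp_force: 67.0
```

```bash
python3 - <<'E'
from pour import *
info()
E
```

```text
t 56.75 p [ 0.5063 -0.1278  0.0528] j [-0.737 -0.17   2.387  1.199  0.795 -0.288] x [0.605 0.172 0.778] y [ 0.281 -0.96  -0.006] z [ 0.745  0.222 -0.629] yawx 0.277 F [ 0.83 -1.72  7.67] w 0.739 g 66.9832642399706
```

apply_moves(targets=[{"translation":[0.08,0,-0.06],"twist":0,"hand":0.4},{"translation":[0.155,0,-0.126],"twist":0,"hand":0.4},{"translation":[0.155,0,-0.126],"twist":0,"hand":0.4},{"translation":[0.155,0,-0.126],"twist":0,"hand":0.4},{"translation":[0.155,0,-0.126],"twist":0,"hand":0.4},{"translation":[0.1,0,-0.08],"twist":-0.3,"hand":0.4},{"translation":[0,0,0],"twist":-0.7,"hand":0.4},{"translation":[0,0,0],"twist":-0.8,"hand":0.4}])

```text
time: 57.55
tool_pos: [0.5044, -0.1261, 0.1513]
tool_rot: [-0.027, 0.879, 0.209, 0.427]
contact_force: [0.0, 0.3, -3.7]
gripper_width: 0.741
grasp_force: 66.5
```

apply_moves(targets=[{"translation":[0,0,0],"twist":-0.8,"hand":0.4},{"translation":[0,0,0],"twist":-0.8,"hand":0.4},{"translation":[0,0,0],"twist":-0.8,"hand":0.4},{"translation":[0,0,0],"twist":-0.8,"hand":0.4},{"translation":[0,0,0],"twist":-0.8,"hand":0.4},{"translation":[0,0,0],"twist":-0.8,"hand":0.4},{"translation":[0,0,0],"twist":-0.8,"hand":0.4},{"translation":[0,0,0],"twist":-0.8,"hand":0.4}])

```text
time: 58.35
tool_pos: [0.5041, -0.1258, 0.1502]
tool_rot: [0.108, 0.769, 0.474, 0.414]
contact_force: [-0.4, -0.7, -3.8]
gripper_width: 0.74
grasp_force: 66.5
```

apply_moves(targets=[{"translation":[0,0,0],"twist":-0.8,"hand":0.4},{"translation":[0,0,0],"twist":-0.8,"hand":0.4},{"translation":[0,0,0],"twist":-0.8,"hand":0.4},{"translation":[0,0,0],"twist":-0.8,"hand":0.4},{"translation":[0,0,0],"twist":-0.8,"hand":0.4},{"translation":[0,0,0],"twist":-0.6,"hand":0.4},{"translation":[0,0,0],"twist":-0.4,"hand":0.4},{"translation":[0,0,0],"twist":0,"hand":0.4}])

```text
time: 59.15
tool_pos: [0.5042, -0.1258, 0.1503]
tool_rot: [0.206, 0.629, 0.649, 0.375]
contact_force: [0.9, -0.1, -3.4]
gripper_width: 0.743
grasp_force: 66.5
```

```bash
cat >> pour.py <<'E'
Gq=[-0.064,0.893,0.127,0.426]; GM=R.from_quat([Gq[1],Gq[2],Gq[3],Gq[0]]).as_matrix()
rT=GM.T@(np.array([.5055,-.129,.030])-np.array([.5063,-.1278,.0528])) # tin centre in tool
aT=GM.T@[0,0,1.]
def tin(p,M):
    a=M@aT; c=p+M@rT; low=-np.array([0,0,1.])+a*a[2]; low/=np.linalg.norm(low)
    return dict(tilt=np.degrees(np.arccos(a[2])).round(2),a=a.round(3),c=c.round(4),rim=(c+a*.03+low*.033).round(4),h=a[:2]/np.linalg.norm(a[:2]))
def aim(t2,zr=.084,back=.014):
    p,M,s=pose(); T=tin(p,M); w=np.array([*(np.array(t2)-back*T['h']),zr]); print(T); print('shift tool',(M.T@(w-T['rim'])*10).round(3)); return T
E
python3 - <<'E'
from pour import *
info(); save('top','t33'); t2=tinfit('t33',[.477,.010]); aim([.477,.010])
E
```

```text
t 59.15 p [ 0.5042 -0.1258  0.1503] j [-0.736 -0.426  2.372  0.981  0.926 -1.281] x [-0.123  0.971  0.204] y [ 0.662 -0.073  0.746] z [ 0.739  0.227 -0.634] yawx 1.697 F [ 0.87 -0.15 -3.44] w 0.743 g 66.53431694372557
tinfit t33 [0.4757 0.0097] 0.93
{'tilt': np.float64(56.44), 'a': array([-0.564,  0.613,  0.553]), 'c': array([ 0.5172, -0.1408,  0.139 ]), 'rim': array([ 0.488 , -0.109 ,  0.1281]), 'h': array([-0.67680411,  0.73616316])}
shift tool [ 0.967 -0.419  0.514]
```

apply_moves(targets=[{"translation":[0.07,-0.03,0.01],"twist":0,"hand":0.4},{"translation":[0.14,-0.06,0.03],"twist":0,"hand":0.4},{"translation":[0.17,-0.07,0.04],"twist":0,"hand":0.4},{"translation":[0.18,-0.08,0.04],"twist":0,"hand":0.4},{"translation":[0.17,-0.07,0.04],"twist":0,"hand":0.4},{"translation":[0.13,-0.06,0.03],"twist":0,"hand":0.4},{"translation":[0.07,-0.03,0.01],"twist":0,"hand":0.4},{"translation":[0,0,0],"twist":-0.4,"hand":0.4}])

```text
time: 60.0
tool_pos: [0.4812, -0.0269, 0.1269]
tool_rot: [0.214, 0.615, 0.662, 0.371]
contact_force: [0.9, -0.4, -3.5]
gripper_width: 0.745
grasp_force: 66.5
```

apply_moves(targets=[{"translation":[0,0,0],"twist":-0.7,"hand":0.4},{"translation":[0,0,0],"twist":-0.7,"hand":0.4},{"translation":[0,0,0],"twist":-0.7,"hand":0.4},{"translation":[0,0,0],"twist":-0.7,"hand":0.4},{"translation":[0,0,0],"twist":-0.7,"hand":0.4},{"translation":[0,0,0],"twist":-0.6,"hand":0.4},{"translation":[0,0,0],"twist":-0.3,"hand":0.4},{"translation":[0,0,0],"twist":0,"hand":0.4}])

```text
time: 60.8
tool_pos: [0.4819, -0.0285, 0.1278]
tool_rot: [0.29, 0.457, 0.779, 0.315]
contact_force: [-1.0, -0.3, -3.3]
gripper_width: 0.738
grasp_force: 66.5
```

```bash
python3 - <<'E'
from pour import *
info(); aim([.477,.010])
p,M,s=pose()
for k in(0,1,2,3,4,5): print(k,tin(p,M@R.from_rotvec([0,0,-.1*k]).as_matrix()))
E
```

```text
t 60.8 p [ 0.4819 -0.0285  0.1278] j [-0.536 -0.622  2.533  0.936  0.791 -1.582] x [-0.413  0.896 -0.164] y [0.53  0.383 0.757] z [ 0.741  0.226 -0.633] yawx 2.003 F [-0.99 -0.26 -3.34] w 0.738 g 66.51429100718815
{'tilt': np.float64(74.61), 'a': array([-0.79 ,  0.552,  0.265]), 'c': array([ 0.5001, -0.0415,  0.1231]), 'rim': array([ 0.4692, -0.0199,  0.0993]), 'h': array([-0.81971821,  0.57276701])}
shift tool [0.141 0.07  0.289]
0 {'tilt': np.float64(74.61), 'a': array([-0.79 ,  0.552,  0.265]), 'c': array([ 0.5001, -0.0415,  0.1231]), 'rim': array([ 0.4692, -0.0199,  0.0993]), 'h': array([-0.81971821,  0.57276701])}
1 {'tilt': np.float64(78.03), 'a': array([-0.83 ,  0.518,  0.207]), 'c': array([ 0.501 , -0.0406,  0.1245]), 'rim': array([ 0.4703, -0.0215,  0.0984]), 'h': array([-0.84800233,  0.5299925 ])}
2 {'tilt': np.float64(81.3), 'a': array([-0.865,  0.478,  0.151]), 'c': array([ 0.5018, -0.0396,  0.1258]), 'rim': array([ 0.4714, -0.0228,  0.0977]), 'h': array([-0.87524539,  0.48367913])}
3 {'tilt': np.float64(84.4), 'a': array([-0.897,  0.432,  0.098]), 'c': array([ 0.5025, -0.0384,  0.127 ]), 'rim': array([ 0.4727, -0.0241,  0.0971]), 'h': array([-0.901091  ,  0.43363004])}
4 {'tilt': np.float64(87.31), 'a': array([-0.924,  0.379,  0.047]), 'c': array([ 0.5031, -0.0371,  0.1282]), 'rim': array([ 0.4739, -0.0252,  0.0967]), 'h': array([-0.92511295,  0.37969201])}
5 {'tilt': np.float64(90.01), 'a': array([-0.947,  0.322, -0.   ]), 'c': array([ 0.5035, -0.0357,  0.1293]), 'rim': array([ 0.4751, -0.0261,  0.0963]), 'h': array([-0.94681516,  0.32177795])}
```

apply_moves(targets=[{"translation":[0.03,0.01,0.03],"twist":0,"hand":0.4},{"translation":[0.06,0.03,0.07],"twist":0,"hand":0.4},{"translation":[0.07,0.03,0.08],"twist":0,"hand":0.4},{"translation":[0.05,0.03,0.05],"twist":0,"hand":0.4},{"translation":[0.03,0.01,0.03],"twist":0,"hand":0.4},{"translation":[0,0,0],"twist":-0.2,"hand":0.4},{"translation":[0,0,0],"twist":-0.2,"hand":0.4},{"translation":[0,0,0],"twist":0,"hand":0.4}])

```text
time: 61.6
tool_pos: [0.4973, 0.0028, 0.1161]
tool_rot: [0.297, 0.441, 0.788, 0.309]
contact_force: [0.2, -0.0, -3.1]
gripper_width: 0.742
grasp_force: 66.6
```

```bash
python3 - <<'E'
from pour import *
info(); aim([.477,.010]); p,M,s=pose()
for k in(2,3,4): print(k,tin(p,M@R.from_rotvec([0,0,-.1*k]).as_matrix()))
save('top','t34'); save('side','s34')
E
```

```text
t 61.6 p [0.4973 0.0028 0.1161] j [-0.419 -0.555  2.518  0.953  0.672 -1.59 ] x [-0.434  0.879 -0.195] y [0.512 0.419 0.75 ] z [ 0.741  0.225 -0.632] yawx 2.029 F [ 0.19 -0.04 -3.1 ] w 0.742 g 66.6373658599332
{'tilt': np.float64(76.06), 'a': array([-0.807,  0.54 ,  0.241]), 'c': array([ 0.5158, -0.0099,  0.112 ]), 'rim': array([0.485 , 0.0107, 0.0872]), 'h': array([-0.83116738,  0.55602228])}
shift tool [-0.084 -0.041  0.028]
2 {'tilt': np.float64(82.62), 'a': array([-0.878,  0.46 ,  0.128]), 'c': array([ 0.5175, -0.0079,  0.1146]), 'rim': array([0.4873, 0.0079, 0.0857]), 'h': array([-0.88580913,  0.46404977])}
3 {'tilt': np.float64(85.65), 'a': array([-0.908,  0.411,  0.076]), 'c': array([ 0.5181, -0.0066,  0.1158]), 'rim': array([0.4886, 0.0067, 0.0852]), 'h': array([-0.91098386,  0.412442  ])}
4 {'tilt': np.float64(88.47), 'a': array([-0.934,  0.357,  0.027]), 'c': array([ 0.5187, -0.0053,  0.1169]), 'rim': array([0.4898, 0.0057, 0.0847]), 'h': array([-0.93414396,  0.35689642])}
```

apply_moves(targets=[{"translation":[0,0,0],"twist":-1,"hand":0.4},{"translation":[0,0,0],"twist":-1,"hand":0.4},{"translation":[0,0,0],"twist":-1,"hand":0.4},{"translation":[0,0,0],"twist":-1,"hand":0.4},{"translation":[0,0,0],"twist":-1,"hand":0.4},{"translation":[0,0,0],"twist":-0.8,"hand":0.4},{"translation":[0,0,0],"twist":0,"hand":0.4},{"translation":[0,0,0],"twist":1,"hand":0.4}])

```text
time: 62.5
tool_pos: [0.4972, 0.0029, 0.116]
tool_rot: [0.361, 0.243, 0.87, 0.231]
contact_force: [-0.1, 0.5, -4.2]
gripper_width: 0.742
grasp_force: 66.6
```

apply_moves(targets=[{"translation":[0,0,0],"twist":1,"hand":0.4},{"translation":[0,0,0],"twist":1,"hand":0.4},{"translation":[0,0,0],"twist":0.8,"hand":0.4},{"translation":[0,0,0],"twist":0,"hand":0.4},{"translation":[0,0,0],"twist":0,"hand":0.4},{"translation":[0,0,0],"twist":0,"hand":0.4}])

```text
time: 63.1
tool_pos: [0.4972, 0.003, 0.1159]
tool_rot: [0.326, 0.36, 0.828, 0.278]
contact_force: [-0.1, -0.1, -3.9]
gripper_width: 0.74
grasp_force: 66.6
```

apply_moves(targets=[{"translation":[0,0,0],"twist":0,"hand":0.4}])

```text
time: 63.2
tool_pos: [0.4972, 0.003, 0.1159]
tool_rot: [0.326, 0.36, 0.828, 0.278]
contact_force: [-1.0, 0.0, -3.5]
gripper_width: 0.742
grasp_force: 66.6
```

apply_moves(targets=[{"translation":[0,0,0],"twist":0,"hand":0.4}])

```text
time: 63.3
tool_pos: [0.4972, 0.0031, 0.1159]
tool_rot: [0.326, 0.36, 0.828, 0.278]
contact_force: [-0.8, -0.1, -3.1]
gripper_width: 0.74
grasp_force: 66.6
```

apply_moves(targets=[{"translation":[0,0,0],"twist":0,"hand":0.4}])

```text
time: 63.4
tool_pos: [0.4972, 0.0031, 0.1158]
tool_rot: [0.326, 0.36, 0.828, 0.278]
contact_force: [-0.8, 0.1, -3.2]
gripper_width: 0.744
grasp_force: 66.6
```

```bash
python3 - <<'E'
from pour import *
p,M,s=pose(); print(tin(p,M)['tilt']); wt(4); save('top','t35'); 
for n,c in(('t34','top'),):
    A,B=[cv2.imread(f'pics/{x}.png').astype(int) for x in('t34','t35')]; u,v=proj('top',[.477,.01,.03]).astype(int); print(np.abs(A-B)[v-18:v+18,u-18:u+18].mean())
E
```

```text
82.58
Fz -3.46 +- 0.22
19.539866255144034
```

apply_moves(targets=[{"translation":[0,0,0],"twist":-1,"hand":0.4},{"translation":[0,0,0],"twist":-1,"hand":0.4},{"translation":[0,0,0],"twist":-1,"hand":0.4},{"translation":[0,0,0],"twist":-1,"hand":0.4},{"translation":[0,0,0],"twist":0,"hand":0.4},{"translation":[0,0,0],"twist":0,"hand":0.4},{"translation":[0,0,0],"twist":1,"hand":0.4},{"translation":[0,0,0],"twist":1,"hand":0.4}])

```text
time: 64.45
tool_pos: [0.4973, 0.003, 0.116]
tool_rot: [0.352, 0.279, 0.859, 0.245]
contact_force: [0.6, 0.3, -3.3]
gripper_width: 0.744
grasp_force: 66.9
```

apply_moves(targets=[{"translation":[0,0,0],"twist":1,"hand":0.4},{"translation":[0,0,0],"twist":1,"hand":0.4},{"translation":[0,0,0],"twist":0,"hand":0.4},{"translation":[0,0,0],"twist":0,"hand":0.4},{"translation":[0,0,0],"twist":0,"hand":0.4}])

```text
time: 64.95
tool_pos: [0.4973, 0.0031, 0.1159]
tool_rot: [0.326, 0.36, 0.829, 0.278]
contact_force: [0.1, 0.4, -4.0]
gripper_width: 0.742
grasp_force: 67.7
```

apply_moves(targets=[{"translation":[0,0,0],"twist":0,"hand":0.4}])

```text
time: 65.05
tool_pos: [0.4972, 0.0031, 0.1159]
tool_rot: [0.326, 0.36, 0.829, 0.278]
contact_force: [-0.1, -0.4, -3.1]
gripper_width: 0.742
grasp_force: 67.9
```

apply_moves(targets=[{"translation":[0,0,0],"twist":0,"hand":0.4}])

```text
time: 65.15
tool_pos: [0.4974, 0.003, 0.1161]
tool_rot: [0.326, 0.36, 0.828, 0.278]
contact_force: [0.8, 0.1, -2.6]
gripper_width: 0.741
grasp_force: 67.9
```

apply_moves(targets=[{"translation":[0,0,0],"twist":0,"hand":0.4}])

```text
time: 65.25
tool_pos: [0.4974, 0.003, 0.1161]
tool_rot: [0.326, 0.36, 0.828, 0.278]
contact_force: [0.7, 0.5, -2.9]
gripper_width: 0.741
grasp_force: 67.9
```

apply_moves(targets=[{"translation":[0,0,0],"twist":0,"hand":0.4}])

```text
time: 65.35
tool_pos: [0.4973, 0.0031, 0.116]
tool_rot: [0.326, 0.36, 0.828, 0.278]
contact_force: [0.0, -0.1, -3.0]
gripper_width: 0.739
grasp_force: 67.9
```

```bash
python3 - <<'E'
from pour import *
p,M,s=pose(); print(tin(p,M)['tilt']); wt(2)
E
```

```text
82.6
Fz -2.65 +- 0.06
```

The readings average ≈2.8 N and the grip force stepped, so one ball has most likely gone over. I'll twist back and return the tin to its old spot to verify.

apply_moves(targets=[{"translation":[0,0,0],"twist":0.4,"hand":0.4},{"translation":[0,0,0],"twist":0.8,"hand":0.4},{"translation":[0,0,0],"twist":0.8,"hand":0.4},{"translation":[0,0,0],"twist":0.8,"hand":0.4},{"translation":[0,0,0],"twist":0.8,"hand":0.4},{"translation":[0,0,0],"twist":0.8,"hand":0.4},{"translation":[0,0,-0.1],"twist":0.8,"hand":0.4},{"translation":[0,0,-0.1],"twist":0.6,"hand":0.4}])

```text
time: 66.25
tool_pos: [0.482, -0.0012, 0.1282]
tool_rot: [0.232, 0.583, 0.69, 0.36]
contact_force: [0.3, -0.4, -2.5]
gripper_width: 0.747
grasp_force: 67.9
```

```bash
python3 - <<'E'
from pour import *
info(); p,M,s=pose(); T=tin(p,M); print(T)
print('twist to upright',R.from_matrix(M.T@GM).as_rotvec().round(3)); go([.5044,-.126,.150])
E
```

```text
t 66.25 p [ 0.482  -0.0012  0.1282] j [-0.454 -0.654  2.549  0.899  0.741 -1.152] x [-0.212  0.972  0.1  ] y [0.638 0.06  0.767] z [ 0.74   0.227 -0.633] yawx 1.785 F [ 0.28 -0.35 -2.52] w 0.747 g 67.85195452161133
{'tilt': np.float64(61.88), 'a': array([-0.634,  0.613,  0.471]), 'c': array([ 0.4966, -0.016 ,  0.1187]), 'rim': array([0.4664, 0.0132, 0.1037]), 'h': array([-0.71873046,  0.6952888 ])}
twist to upright [-9.000e-03  1.000e-03  1.453e+00]
delta tool (norm, total) [-1.24  0.24 -0.26]
```

apply_moves(targets=[{"translation":[-0.06,0.01,-0.06],"twist":0,"hand":0.4},{"translation":[-0.13,0.02,-0.06],"twist":0,"hand":0.4},{"translation":[-0.2,0.04,-0.04],"twist":0,"hand":0.4},{"translation":[-0.24,0.05,-0.03],"twist":0,"hand":0.4},{"translation":[-0.24,0.05,-0.03],"twist":0,"hand":0.4},{"translation":[-0.2,0.04,-0.02],"twist":0,"hand":0.4},{"translation":[-0.12,0.02,-0.02],"twist":0,"hand":0.4},{"translation":[-0.05,0.01,0],"twist":0.4,"hand":0.4}])

```text
time: 67.05
tool_pos: [0.5053, -0.1281, 0.1518]
tool_rot: [0.226, 0.596, 0.679, 0.364]
contact_force: [-0.2, -0.6, -2.9]
gripper_width: 0.744
grasp_force: 67.9
```

apply_moves(targets=[{"translation":[0,0,0],"twist":0.9,"hand":0.4},{"translation":[0,0,0],"twist":0.9,"hand":0.4},{"translation":[0,0,0],"twist":0.9,"hand":0.4},{"translation":[0,0,0],"twist":0.9,"hand":0.4},{"translation":[0,0,0],"twist":0.9,"hand":0.4},{"translation":[0,0,0],"twist":0.9,"hand":0.4},{"translation":[0,0,0],"twist":0.9,"hand":0.4},{"translation":[0,0,0],"twist":0.9,"hand":0.4}])

```text
time: 67.85
tool_pos: [0.5048, -0.1263, 0.1512]
tool_rot: [0.082, 0.798, 0.425, 0.421]
contact_force: [-0.5, -0.3, -1.0]
gripper_width: 0.745
grasp_force: 67.9
```

apply_moves(targets=[{"translation":[0,0,0],"twist":0.9,"hand":0.4},{"translation":[0,0,0],"twist":0.9,"hand":0.4},{"translation":[0,0,0],"twist":0.8,"hand":0.4},{"translation":[0,0,0],"twist":0.6,"hand":0.4},{"translation":[0,0,0],"twist":0.4,"hand":0.4},{"translation":[0,0,0],"twist":0.23,"hand":0.4},{"translation":[0,0,0],"twist":0,"hand":0.4}])

```text
time: 68.55
tool_pos: [0.5048, -0.1264, 0.1512]
tool_rot: [0.001, 0.863, 0.266, 0.429]
contact_force: [-0.9, -0.5, -2.8]
gripper_width: 0.744
grasp_force: 69.5
```

```bash
python3 - <<'E'
from pour import *
info(); p,M,s=pose(); print(tin(p,M),'twist left',R.from_matrix(M.T@GM).as_rotvec().round(3))
a=save('top','t40'); t2=tinfit('t40',[.477,.010]); 
u,v=proj('top',[.5,-.06,.08]).astype(int)
b=save('side','s40'); u2,v2=proj('side',[.49,-.06,.05]).astype(int)
# shelf front edge: glass near row; two points
cv2.imwrite('pics/c40.png',np.hstack([cv2.resize(a[v-60:v+40,u-60:u+60],(480,400),interpolation=2),cv2.resize(b[v2-60:v2+60,u2-45:u2+50],(316,400),interpolation=2)])[:,:,::-1])
print('crop origin',u-60,v-60)
E
```

```text
t 68.55 p [ 0.5048 -0.1264  0.1512] j [-0.736 -0.425  2.371  0.983  0.926 -0.279] x [0.491 0.461 0.739] y [ 0.459 -0.858  0.231] z [ 0.741  0.226 -0.633] yawx 0.754 F [-0.87 -0.47 -2.78] w 0.744 g 69.46739523438737
{'tilt': np.float64(13.78), 'a': array([-0.087,  0.222,  0.971]), 'c': array([ 0.5063, -0.1327,  0.1293]), 'rim': array([ 0.492 , -0.0962,  0.1506]), 'h': array([-0.36429559,  0.93128337])} twist left [-0.005  0.005  0.314]
tinfit t40 [0.4757 0.0097] 0.93
crop origin 232 143
```

View pics/c40.png

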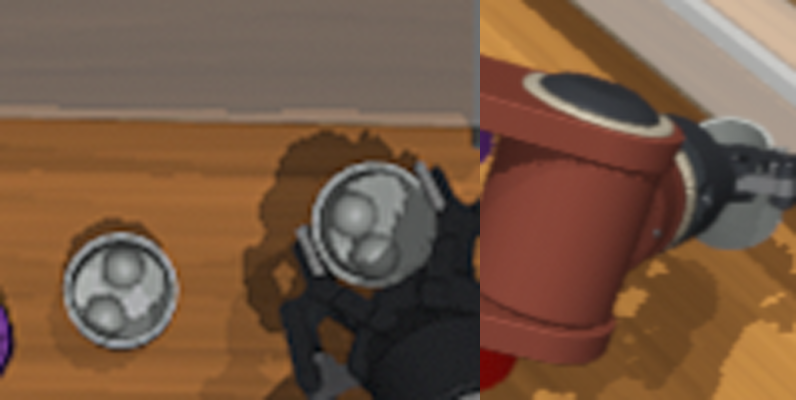

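Both tins now hold exactly two balls: tin 2 at ((125,265), (107,313)), tin 1 in the grip at ((352,213), (377,250)). I'll finish the twist, set tin 1 down and release it.

apply_moves(targets=[{"translation":[0,0,0],"twist":0.8,"hand":0.4},{"translation":[0,0,0],"twist":0.9,"hand":0.4},{"translation":[0,0,0],"twist":0.9,"hand":0.4},{"translation":[0,0,0],"twist":0.54,"hand":0.4},{"translation":[-0.08,0,0.06],"twist":0,"hand":0.4},{"translation":[-0.15,0,0.12],"twist":0,"hand":0.4},{"translation":[-0.16,0,0.13],"twist":0,"hand":0.4},{"translation":[-0.15,0,0.12],"twist":0,"hand":0.4}])

```text
time: 69.45
tool_pos: [0.5035, -0.1258, 0.0808]
tool_rot: [-0.065, 0.894, 0.129, 0.423]
contact_force: [0.5, -0.3, -2.6]
gripper_width: 0.739
grasp_force: 69.5
```

apply_moves(targets=[{"translation":[-0.1,0,0.08],"twist":0,"hand":0.4},{"translation":[-0.07,0,0.06],"twist":0,"hand":0.4},{"translation":[-0.03,0,0.025],"twist":0,"hand":0.4},{"translation":[0,0,0],"twist":0,"hand":0.4}])

```text
time: 69.85
tool_pos: [0.5034, -0.1253, 0.0553]
tool_rot: [-0.066, 0.895, 0.128, 0.423]
contact_force: [0.1, 0.6, -1.9]
gripper_width: 0.741
grasp_force: 69.5
```

```bash
python3 - <<'E'
from pour import *
info(); p,M,s=pose(); print(tin(p,M))
for u,v in((232,171),(292,172.5),(350,174)): print(ray('top',(u,v),.084).round(3))
E
```

```text
t 69.85 p [ 0.5034 -0.1253  0.0553] j [-0.737 -0.187  2.392  1.178  0.803 -0.265] x [0.61  0.173 0.774] y [ 0.285 -0.959 -0.01 ] z [ 0.74   0.226 -0.633] yawx 0.276 F [ 0.11  0.62 -1.9 ] w 0.741 g 69.46448228904046
{'tilt': np.float64(0.44), 'a': array([ 0.007, -0.002,  1.   ]), 'c': array([ 0.5025, -0.1265,  0.0325]), 'rim': array([ 0.5341, -0.1366,  0.0622]), 'h': array([ 0.95235044, -0.30500597])}
[0.574 0.079 0.084]
[ 0.572 -0.059  0.084]
[ 0.569 -0.191  0.084]
```

apply_moves(targets=[{"translation":[-0.016,0,0.013],"twist":0,"hand":0.4},{"translation":[0,0,0],"twist":0,"hand":0.8},{"translation":[0,0,0],"twist":0,"hand":0.9},{"translation":[0,0,0],"twist":0,"hand":1},{"translation":[0,0,0],"twist":0,"hand":1},{"translation":[0,0,-0.2],"twist":0,"hand":1},{"translation":[0,0,-0.3],"twist":0,"hand":1},{"translation":[0,0,-0.4],"twist":0,"hand":1}])

```text
time: 70.65
tool_pos: [0.4364, -0.1451, 0.111]
tool_rot: [-0.067, 0.895, 0.128, 0.423]
contact_force: [0.9, -0.4, 0.6]
gripper_width: 0.999
grasp_force: 0.0
```

```bash
python3 - <<'E'
from pour import *
info(); save('top','t41'); t1=tinfit('t41',[.503,-.127]); t2=tinfit('t41',[.476,.010])
p,M,s=pose(); z=M[:,2]; x=M[:,0]
d=z[:2]/np.linalg.norm(z[:2])
for t in(t1,t2):
    tip=np.array([*(t-d*.050),.024]); w=tip-.022*z; q,c=ik(w,z,8); print('behind: tcp',w.round(3),'tool',(M.T@(w-p)*10).round(2),q.round(2),c<1e-8)
    for D in (.06,.1):
        tip2=tip+[D,0,0]; q,c=ik(tip2-.022*z,z,8); print(q.round(2),c<1e-8)
print('+x 10mm',(M.T@[.1,0,0]).round(3))
E
```

```text
t 70.65 p [ 0.4364 -0.1451  0.111 ] j [-0.927 -0.505  2.498  0.997  1.05  -0.125] x [0.61  0.172 0.774] y [ 0.286 -0.958 -0.012] z [ 0.739  0.229 -0.634] yawx 0.275 F [ 0.95 -0.44  0.64] w 0.999 g 0.0
tinfit t41 [ 0.5025 -0.1251] 0.87
tinfit t41 [0.4757 0.0099] 0.93
behind: tcp [ 0.438 -0.144  0.038] tool [-0.6  -0.04  0.53] [-0.92 -0.28  2.5   1.14  0.92] True
[-0.78 -0.12  2.38  1.22  0.81] True
[-0.71 -0.03  2.3   1.25  0.76] True
behind: tcp [ 0.411 -0.009  0.038] tool [-0.52 -1.41  0.62] [-0.64 -0.47  2.58  0.92  0.95] False
[-0.49 -0.39  2.58  1.22  0.62] False
[-0.43 -0.25  2.48  1.31  0.56] True
+x 10mm [0.06  0.028 0.074]
```

apply_moves(targets=[{"translation":[-0.3,-0.02,0.26],"twist":0,"hand":0.5},{"translation":[-0.3,-0.02,0.27],"twist":0,"hand":0.5},{"translation":[0,0,0],"twist":0,"hand":0.5},{"translation":[0.06,0,0.08],"twist":0,"hand":0.5},{"translation":[0.05,0,0.06],"twist":0,"hand":0.5},{"translation":[0.04,0,0.045],"twist":0,"hand":0.5},{"translation":[0.05,0.02,0.06],"twist":0,"hand":0.5}])

```text
time: 71.4
tool_pos: [0.4714, -0.1341, 0.0336]
tool_rot: [-0.064, 0.894, 0.129, 0.425]
contact_force: [-2.7, 0.3, 0.0]
gripper_width: 0.5
grasp_force: 1.1
```

apply_moves(targets=[{"translation":[0.08,0.038,0.1],"twist":0,"hand":0.5},{"translation":[0.09,0.042,0.11],"twist":0,"hand":0.5},{"translation":[0.09,0.042,0.11],"twist":0,"hand":0.5},{"translation":[0.09,0.042,0.11],"twist":0,"hand":0.5}])

```text
time: 71.8
tool_pos: [0.5294, -0.1333, 0.0329]
tool_rot: [-0.066, 0.894, 0.129, 0.425]
contact_force: [-3.9, -0.1, 3.3]
gripper_width: 0.5
grasp_force: 2.3
```

```bash
python3 - <<'E'
from pour import *
info(); p,M,s=pose(); z=M[:,2]; d=z[:2]/np.linalg.norm(z[:2]); tip=p+.022*z; print('tip',tip.round(3),'cradled tin at',(tip[:2]+.0255*d).round(3))
save('top','t42'); tinfit('t42',(tip[:2]+.0255*d))
E
```

```text
t 71.8 p [ 0.5294 -0.1333  0.0329] j [-0.708 -0.047  2.325  1.262  0.758 -0.356] x [0.606 0.174 0.776] y [ 0.286 -0.958 -0.008] z [ 0.742  0.226 -0.63 ] yawx 0.28 F [-3.93 -0.13  3.35] w 0.5 g 2.3004761477932334
tip [ 0.546 -0.128  0.019] cradled tin at [ 0.57  -0.121]
tinfit t42 [ 0.5802 -0.1225] 0.79
```

apply_moves(targets=[{"translation":[0.09,0.04,0.09],"twist":0,"hand":0.5},{"translation":[0.08,0.036,0.09],"twist":0,"hand":0.5},{"translation":[0.06,0.028,0.074],"twist":0,"hand":0.5},{"translation":[0,0,0],"twist":0,"hand":0.5},{"translation":[-0.06,-0.028,-0.08],"twist":0,"hand":0.5},{"translation":[-0.15,-0.07,-0.2],"twist":0,"hand":0.5},{"translation":[-0.15,-0.07,-0.22],"twist":0,"hand":0.5},{"translation":[0,0,-0.4],"twist":0,"hand":0.5}])

```text
time: 72.65
tool_pos: [0.4664, -0.1412, 0.0582]
tool_rot: [-0.069, 0.895, 0.127, 0.421]
contact_force: [0.6, 0.2, 1.2]
gripper_width: 0.501
grasp_force: 0.0
```

```bash
python3 - <<'E'
from pour import *
info(); save('top','t43'); print('tin1:'); tinfit('t43',[.612,-.122]); t2=tinfit('t43',[.476,.010])
for r in regions_of('top','tinA_center'):
    v,u=np.nonzero(r['pixels']); print(round(r['score'],2),ray('top',(u.mean(),v.mean()),.05).round(3))
p,M,s=pose(); z=M[:,2]; d=z[:2]/np.linalg.norm(z[:2])
for b,zt in((.05,.03),(.042,.03),(.038,.035)):
    w=np.array([*(t2-d*b),zt])-.022*z; q,c=ik(w,z,10); print(b,zt,w.round(3),'tool',(M.T@(w-p)*10).round(2),q.round(2),c)
E
```

```text
t 72.65 p [ 0.4664 -0.1412  0.0582] j [-0.846 -0.265  2.445  1.12   0.899 -0.275] x [0.613 0.169 0.772] y [ 0.286 -0.958 -0.017] z [ 0.737  0.231 -0.636] yawx 0.269 F [0.6  0.16 1.24] w 0.501 g 0.0
tin1:
tinfit t43 [ 0.6092 -0.1189] 0.9
tinfit t43 [0.4757 0.0099] 0.93
0.75 [0.448 0.106 0.05 ]
0.66 [ 0.317 -0.159  0.05 ]
0.62 [ 0.342 -0.055  0.05 ]
0.05 0.03 [ 0.411 -0.009  0.044] tool [-0.27 -1.48  0.  ] [-0.64 -0.5   2.58  0.9   0.96] 0.0333714526492905
0.042 0.03 [ 0.419 -0.007  0.044] tool [-0.22 -1.48  0.07] [-0.61 -0.49  2.58  0.92  0.91] 0.027176326077782618
0.038 0.035 [ 0.423 -0.006  0.049] tool [-0.16 -1.48  0.07] [-0.59 -0.51  2.58  0.91  0.9 ] 0.02433784842487378
```

```bash
python3 - <<'E'
from pour import *
p,M,s=pose(); z=M[:,2]; r=R.from_matrix(M)
for w in([.478,.011,.053],[.480,.011,.060],[.485,.012,.062],[.480,.011,.10],[.485,.012,.12],[.50,.0,.12]):
    q,c=ik(np.array(w),z,12); print(w,q.round(2),'%.1e'%c)
def sim(w):
    q=np.array(s['joint_pos']); pp,rr=p.copy(),r; path=[[.47,-.08,.12],[.484,.012,.12],w]
    for a in path:
        n=int(np.ceil(np.linalg.norm(np.array(a)-pp)/.03))
        for i in range(n): q,pp,rr=step(q,pp,rr,rr.inv().apply((np.array(a)-pp)/(n-i)),2)
        zz=rr.apply([0,0,1]); print(a,q.round(2),pp.round(3),'z',zz.round(3))
sim([.482,.0115,.056])
for a,b in((p,[.47,-.08,.12]),([.47,-.08,.12],[.484,.012,.12]),([.484,.012,.12],[.482,.0115,.056])): print((M.T@(np.array(b)-np.array(a))*10).round(2))
E
```

```text
[0.478, 0.011, 0.053] [-0.42 -0.44  2.58  1.16  0.58] 1.3e-06
[0.48, 0.011, 0.06] [-0.41 -0.46  2.58  1.14  0.58] 3.2e-23
[0.485, 0.012, 0.062] [-0.4  -0.45  2.56  1.14  0.58] 1.2e-31
[0.48, 0.011, 0.1] [-0.41 -0.6   2.58  0.96  0.65] 3.5e-30
[0.485, 0.012, 0.12] [-0.4  -0.64  2.56  0.91  0.68] 6.0e-30
[0.5, 0.0, 0.12] [-0.42 -0.55  2.51  0.95  0.67] 1.8e-31
[0.47, -0.08, 0.12] [-0.7  -0.57  2.52  0.99  0.89  0.05] [ 0.47 -0.08  0.12] z [ 0.745  0.22  -0.63 ]
[0.484, 0.012, 0.12] [-0.4  -0.64  2.56  0.9   0.68  0.31] [0.484 0.012 0.12 ] z [ 0.745  0.22  -0.63 ]
[0.482, 0.0115, 0.056] [-0.41 -0.44  2.57  1.16  0.57 -0.  ] [0.482 0.012 0.056] z [ 0.745  0.22  -0.63 ]
[ 0.55 -0.63 -0.19]
[ 0.25 -0.84  0.31]
[-0.51  0.    0.39]
```

apply_moves(targets=[{"translation":[0.19,-0.21,-0.07],"twist":0,"hand":1},{"translation":[0.19,-0.21,-0.06],"twist":0,"hand":1},{"translation":[0.18,-0.21,-0.06],"twist":0,"hand":1},{"translation":[0.08,-0.28,0.1],"twist":0,"hand":1},{"translation":[0.08,-0.28,0.1],"twist":0,"hand":1},{"translation":[0.08,-0.28,0.1],"twist":0,"hand":1},{"translation":[0,0,0],"twist":0,"hand":1}])

```text
time: 73.45
tool_pos: [0.484, 0.017, 0.1169]
tool_rot: [-0.068, 0.894, 0.131, 0.423]
contact_force: [-0.4, 0.7, -0.2]
gripper_width: 0.997
grasp_force: 0.0
```

```bash
python3 - <<'E'
from pour import *
info(); go([.484,.012,.12]); go([.480,.0115,.056])
E
```

```text
t 73.45 p [0.484  0.017  0.1169] j [-0.397 -0.627  2.556  0.912  0.683  0.307] x [0.608 0.176 0.774] y [ 0.291 -0.957 -0.011] z [ 0.738  0.232 -0.633] yawx 0.282 F [-0.42  0.66 -0.17] w 0.997 g 0.0
delta tool (norm, total) [ 0.01  0.05 -0.03]
delta tool (norm, total) [-0.51  0.05  0.34]
```

apply_moves(targets=[{"translation":[-0.13,0.02,0.085],"twist":0,"hand":1},{"translation":[-0.13,0.02,0.085],"twist":0,"hand":1},{"translation":[-0.13,0.01,0.085],"twist":0,"hand":1},{"translation":[-0.12,0,0.085],"twist":0,"hand":1},{"translation":[0,0,0],"twist":0,"hand":0.9},{"translation":[0,0,0],"twist":0,"hand":0.75},{"translation":[0,0,0],"twist":0,"hand":0.6},{"translation":[0,0,0],"twist":0,"hand":0.4}])

```text
time: 74.25
tool_pos: [0.4806, 0.0069, 0.0575]
tool_rot: [-0.065, 0.894, 0.128, 0.424]
contact_force: [-1.1, -0.3, -2.6]
gripper_width: 0.759
grasp_force: 66.3
```

apply_moves(targets=[{"translation":[0,0,0],"twist":0,"hand":0.4},{"translation":[0,0,0],"twist":0,"hand":0.4}])

```text
time: 74.45
tool_pos: [0.4806, 0.0072, 0.0574]
tool_rot: [-0.066, 0.894, 0.128, 0.424]
contact_force: [-0.2, 0.6, -3.0]
gripper_width: 0.758
grasp_force: 66.3
```

```bash
python3 - <<'E'
from pour import *
info()
E
```

```text
t 74.45 p [0.4806 0.0072 0.0574] j [-0.429 -0.444  2.57   1.147  0.598  0.   ] x [0.608 0.173 0.775] y [ 0.284 -0.959 -0.009] z [ 0.741  0.226 -0.632] yawx 0.277 F [-0.16  0.64 -2.98] w 0.758 g 66.28492198884487
```

apply_moves(targets=[{"translation":[0.05,0,-0.04],"twist":0,"hand":0.4},{"translation":[0.04,0.01,-0.02],"twist":0,"hand":0.4},{"translation":[0.08,0.038,0.098],"twist":0,"hand":0.4},{"translation":[0.1,0.046,0.12],"twist":0,"hand":0.4},{"translation":[0.1,0.046,0.12],"twist":0,"hand":0.4},{"translation":[0.1,0.046,0.12],"twist":0,"hand":0.4},{"translation":[0.06,0.03,0.08],"twist":0,"hand":0.4},{"translation":[0.02,0.01,0.025],"twist":0,"hand":0.4}])

```text
time: 75.25
tool_pos: [0.5587, 0.0063, 0.068]
tool_rot: [-0.066, 0.894, 0.128, 0.424]
contact_force: [-2.7, 0.3, -3.0]
gripper_width: 0.762
grasp_force: 67.7
```

apply_moves(targets=[{"translation":[-0.04,0,0.03],"twist":0,"hand":0.4},{"translation":[-0.03,0,0.024],"twist":0,"hand":0.4},{"translation":[0,0,0],"twist":0,"hand":0.4}])

```text
time: 75.55
tool_pos: [0.5564, 0.0066, 0.0576]
tool_rot: [-0.066, 0.895, 0.127, 0.423]
contact_force: [-0.5, 0.2, -2.6]
gripper_width: 0.761
grasp_force: 66.7
```

```bash
python3 - <<'E'
from pour import *
info(); go([.5556,.0072,.0574])
E
```

```text
t 75.55 p [0.5564 0.0066 0.0576] j [-0.342 -0.174  2.376  1.266  0.505 -0.081] x [0.61  0.172 0.773] y [ 0.284 -0.959 -0.011] z [ 0.74   0.226 -0.634] yawx 0.275 F [-0.46  0.17 -2.64] w 0.761 g 66.74893453717232
delta tool (norm, total) [-0.01 -0.01 -0.  ]
```

apply_moves(targets=[{"translation":[-0.016,0,0.013],"twist":0,"hand":0.4},{"translation":[-0.016,0,0.013],"twist":0,"hand":0.4},{"translation":[0,0,0],"twist":0,"hand":0.8},{"translation":[0,0,0],"twist":0,"hand":0.9},{"translation":[0,0,0],"twist":0,"hand":1},{"translation":[0,0,0],"twist":0,"hand":1},{"translation":[0,0,-0.2],"twist":0,"hand":1},{"translation":[0,0,-0.3],"twist":0,"hand":1}])

```text
time: 76.35
tool_pos: [0.5197, -0.0044, 0.0855]
tool_rot: [-0.067, 0.895, 0.128, 0.422]
contact_force: [-0.3, 0.1, 0.3]
gripper_width: 0.998
grasp_force: 0.0
```

apply_moves(targets=[{"translation":[0,0,-0.15],"twist":0,"hand":0.7},{"translation":[0,0,0],"twist":0,"hand":0.5}])

```text
time: 76.55
tool_pos: [0.5095, -0.009, 0.0976]
tool_rot: [-0.065, 0.894, 0.128, 0.425]
contact_force: [0.6, -0.2, 0.2]
gripper_width: 0.696
grasp_force: 0.0
```

```bash
python3 - <<'E'
from pour import *
info(); save('top','t44'); t2=tinfit('t44',[.552,.008]); tinfit('t44',[.609,-.119])
p,M,s=pose(); z=M[:,2]; d=z[:2]/np.linalg.norm(z[:2])
for b in(.05,.046,.042):
    w=np.array([*(t2-d*b),.025])-.022*z; q,c=ik(w,z,10); print(b,w.round(3),'tool',(M.T@(w-p)*10).round(2),q.round(2),'%.0e'%c)
E
```

```text
t 76.55 p [ 0.5095 -0.009   0.0976] j [-0.437 -0.443  2.487  1.05   0.639  0.116] x [0.606 0.173 0.776] y [ 0.283 -0.959 -0.007] z [ 0.743  0.224 -0.63 ] yawx 0.279 F [ 0.56 -0.22  0.2 ] w 0.696 g 0.0
tinfit t44 [0.5587 0.007 ] 0.89
tinfit t44 [ 0.6099 -0.1193] 0.81
0.05 [ 0.495 -0.012  0.039] tool [-0.55 -0.    0.25] [-0.47 -0.3   2.52  1.27  0.59] 7e-31
0.046 [ 0.498 -0.011  0.039] tool [-0.52 -0.    0.28] [-0.46 -0.29  2.51  1.28  0.59] 1e-28
0.042 [ 0.502 -0.01   0.039] tool [-0.5  -0.    0.31] [-0.45 -0.28  2.5   1.29  0.58] 2e-31
```

apply_moves(targets=[{"translation":[-0.28,0,0.12],"twist":0,"hand":0.5},{"translation":[-0.27,0,0.13],"twist":0,"hand":0.5},{"translation":[0,0,0],"twist":0,"hand":0.5},{"translation":[0.06,0,0.08],"twist":0,"hand":0.5},{"translation":[0.05,0,0.06],"twist":0,"hand":0.5},{"translation":[0.04,0,0.045],"twist":0,"hand":0.5},{"translation":[0.06,0.028,0.07],"twist":0,"hand":0.5},{"translation":[0.08,0.037,0.095],"twist":0,"hand":0.5}])

```text
time: 77.4
tool_pos: [0.5404, -0.005, 0.038]
tool_rot: [-0.066, 0.894, 0.128, 0.424]
contact_force: [-1.3, -0.2, -0.3]
gripper_width: 0.501
grasp_force: 0.9
```

apply_moves(targets=[{"translation":[0.08,0.037,0.095],"twist":0,"hand":0.5},{"translation":[0.07,0.032,0.083],"twist":0,"hand":0.5},{"translation":[0.05,0.023,0.06],"twist":0,"hand":0.5},{"translation":[0,0,0],"twist":0,"hand":0.5},{"translation":[-0.06,-0.028,-0.08],"twist":0,"hand":0.5},{"translation":[-0.15,-0.07,-0.2],"twist":0,"hand":0.5},{"translation":[-0.1,-0.05,-0.2],"twist":0,"hand":0.5},{"translation":[0,0,-0.3],"twist":0,"hand":0.5}])

```text
time: 78.2
tool_pos: [0.488, -0.0128, 0.0606]
tool_rot: [-0.068, 0.895, 0.127, 0.421]
contact_force: [0.4, 0.5, 0.4]
gripper_width: 0.502
grasp_force: 0.0
```

```bash
python3 - <<'E'
from pour import *
info(); save('top','t45'); 
for g in([.612,.008],[.609,-.119]): t=tinfit('t45',g)
print(rect('top','scoop_center',.068), [np.round(d['point'],3) for d in recognise('top','mug')+recognise('top','oilcan')])
p,M,s=pose(); print((M.T@[0,0,.1]).round(3))
E
```

```text
t 78.2 p [ 0.488  -0.0128  0.0606] j [-0.48  -0.405  2.537  1.144  0.639 -0.028] x [0.613 0.171 0.771] y [ 0.285 -0.958 -0.014] z [ 0.737  0.228 -0.636] yawx 0.272 F [0.41 0.5  0.35] w 0.502 g 0.0
tinfit t45 [0.6177 0.0081] 0.93
tinfit t45 [ 0.6099 -0.1193] 0.77
(array([ 462., -351.]), array([197.,  56.]), 10.7) [array([0.457, 0.356, 0.041]), array([0.586, 0.341, 0.141])]
[ 0.078 -0.001 -0.063]
```

apply_moves(targets=[{"translation":[0,0,-0.2],"twist":0,"hand":0.5},{"translation":[0.2,0,-0.25],"twist":0,"hand":0.5},{"translation":[0.2,0,-0.25],"twist":0,"hand":0.5},{"translation":[0.2,0,-0.25],"twist":0,"hand":0.5},{"translation":[0,0,0],"twist":0,"hand":0.5},{"translation":[0,0,0],"twist":0,"hand":0.5},{"translation":[0,0,0],"twist":0,"hand":0.5},{"translation":[0,0,0],"twist":0,"hand":0.5}])

```text
time: 79.2
tool_pos: [0.4568, -0.0246, 0.1674]
tool_rot: [-0.067, 0.895, 0.127, 0.422]
contact_force: [0.7, 0.4, -0.2]
gripper_width: 0.5
grasp_force: 0.0
```

```bash
python3 - <<'E'
from pour import *
info(); save('top','t46')
a=tinfit('t46',[.615,.008]); b=tinfit('t46',[.610,-.119]); print(rect('top','scoop_center',.068))
if a[0]>.595 and b[0]>.592: print(job_done())
E
```

```text
t 79.2 p [ 0.4568 -0.0246  0.1674] j [-0.571 -0.839  2.57   0.824  0.937  0.372] x [0.612 0.171 0.772] y [ 0.285 -0.958 -0.013] z [ 0.738  0.228 -0.635] yawx 0.273 F [ 0.65  0.44 -0.17] w 0.5 g 0.0
tinfit t46 [0.6178 0.0083] 0.93
tinfit t46 [ 0.6098 -0.1201] 0.82
(array([ 462., -351.]), array([199.,  56.]), 10.8)
the job is handed in; nothing more can be done
None
```

The job is handed in, though the result wasn't reported back: both grey tins are under the shelf with two balls each at the last look, and the scoop is on its mat with the other three; a third ball had slipped into one tin, so I tipped it into the other.

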